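Change the specimen under the inspection microscope

TASK

Index the microscope's turntable one stop to its loading position, lift the finished square-footed flange off the platform and set it down flat in any free compartment of the tray. Then stack every riser disc from the tray centrally on the platform and set the toothed gear, hub up, centrally on top of them. Finally index the turntable back one stop so that the stack stands under the microscope, without bumping the microscope or disturbing the jar and the tape roll.

Things in the scene. Friction and masses are not known exactly. Their poses are not given: they have to be found in the camera images.
- turntable (a joint): angle of the round dark steel turntable (300 mm diameter, top 32 mm above the work surface) about its vertical pivot; grows anticlockwise seen from above. Sprung stops at 0 (platform under the microscope; start), 1.571 (loading position, clear of the microscope) and 3.142 (unused); it snaps into the nearest stop when let go; leaving a stop takes about 5 N at the handle
- pivot (a point): point on the turntable's pivot axis at the height of the turntable's top; fixed to the stage, its y axis points horizontally from the pivot towards the microscope's lens
- platform (a point): centre of the top face of the white round platform (124 mm diameter, 12 mm high, a grey 60 mm circle marked at its centre) that stands on the turntable 110 mm from the pivot and turns with it; top face 44 mm above the work surface. z up
- handle (a point): top centre of the upright round steel post (18 mm diameter, 68 mm tall, its top 100 mm above the work surface) by which the turntable is turned; 110 mm from the pivot, 150 degrees anticlockwise of the platform
- microscope: stereo microscope fixed to the stage; its origin lies on the turntable's pivot axis at the work surface. Its lens (74 mm diameter, black, lower end 250 mm above the work surface) hangs 110 mm from the pivot along this body's +y; above it a beige head up to 460 mm high and 100 mm wide; its column stands 250 mm from the pivot along +y
- tray: grey tray, 210 mm along its x, 310 mm along its y, 14 mm high, fixed; 2 by 3 compartments centred at x = -50, +50 mm and y = -100, 0, +100 mm, each about 97 mm wide. Floor 5 mm thick, walls and dividers rise 9 mm above the floor. Origin at the centre of its underside
- riser1: riser disc 1: plain aluminium disc, 60 mm diameter, 20 mm thick, 0.15 kg, lying flat in a compartment of the tray; all riser discs are alike and interchangeable, two to four of them are there. Origin at the centre of its underside, z up along its axis
- riser2: riser disc 2: plain aluminium disc, 60 mm diameter, 20 mm thick, 0.15 kg, lying flat in a compartment of the tray; all riser discs are alike and interchangeable, two to four of them are there. Origin at the centre of its underside, z up along its axis
- riser3: riser disc 3: plain aluminium disc, 60 mm diameter, 20 mm thick, 0.15 kg, lying flat in a compartment of the tray; all riser discs are alike and interchangeable, two to four of them are there. Origin at the centre of its underside, z up along its axis
- riser4: riser disc 4: plain aluminium disc, 60 mm diameter, 20 mm thick, 0.15 kg, lying flat in a compartment of the tray; all riser discs are alike and interchangeable, two to four of them are there. Origin at the centre of its underside, z up along its axis
- gear: new specimen: steel toothed wheel, 62 mm diameter and 18 mm thick, with a round hub 30 mm in diameter on top that rises 28 mm more (46 mm in all), 0.25 kg, lying hub up in a compartment of the tray. Origin at the centre of its underside, z up through the hub
- flange: finished specimen: steel flange with a square foot 60 x 60 mm and 16 mm thick, and on it a round hub 30 mm in diameter that rises 30 mm more (46 mm in all), 0.25 kg, on the platform at the start. Origin at the centre of its underside, z up through the hub
- jar: bystander: red jar with black lid, 60 mm diameter, 65 mm high; leave alone. Origin at the centre of its underside
- tape: bystander: roll of tape, 90 mm outer diameter, 24 mm high, lying flat; leave alone. Origin at the centre of its underside

How it is judged:
By the outcome, as a careful person would: the job done as asked, in the order asked, and still so for the second after the job is handed in, with the robot touching nothing.
Of riser1, riser2, riser3, riser4 only 2 to 4 are there at a start; the rules pass over those that are not, and their reading is None.
At some moment in a run one of flange may be knocked a few centimetres aside while the robot is not near it.
Once in a run the grip may slacken for a moment while it holds something.
It also fails if it takes over 210 s, if anything falls off the work surface, if the arm or the gripper's body presses on something with over 40 N, if the wrist force passes 120 N, or if a joint passes its speed limit or range.

ROBOT

A 6-joint arm with a two-finger parallel gripper is mounted at the origin on the work surface. World frame = base frame: x ahead of the robot, y to its left, z up, the work surface at z = 0. Lengths are in m, angles in rad, forces in N, time in s.
With the tool pointing down it reaches from about 0.3 to 0.875 m from the base axis. Payload 6.4 kg.
Tool frame: the origin (TCP) lies between the finger pads; the fingertips stand 11 mm ahead of it and the grasp point (between the pads) lies 8 mm behind it (ctrl.tcp_to_tips is the y of the fingertips in the tool frame, in m); y points along the fingers, x is the direction in which the jaws open and shut, and the axes are right-handed (so a half turn about y gives the same grasp; the last joint's range is limited). The gripper opens to 85 mm and grips with 20 to 120 N. Pads are 22 mm wide; open, the fingers measure 114 mm over their backs; the gripper's body (76 mm by 85 mm) begins 54 mm behind the grasp point. The pads swing forward as they close: fully open they stand 13 mm farther back than shut.
Start: joints at [1.043, 0.181, 1.607, -0, 1.354, -0.206], TCP at [0.182, 0.546, 0.217] pointing down, gripper open.
Joint ranges: [-2.99, 2.99], [-0.89, 2.07], [0.3, 2.58], [-1.14, 4.28], [0, 2.63], [-3.12, 3.12]. Speed limits (rad/s): [2.57, 2.57, 3.01, 3.14, 3.14, 3.14].

INTERFACE

Orientations are given as a unit quaternion [w, x, y, z].
In Python, from bench import ctrl gives the robot as it stands.
- The arm moves only by the tool apply_moves, never from a script. Its argument "plan" is text: rows parted by semicolons, each of 7 numbers parted by spaces: the shift along the tool's x, y, z each as a share of 0.05 m, from -1 to 1, then the turn, a rotation vector about the tool's x, y, z each as a share of 0.12 rad, from -1 to 1, then the opening, from 0 (shut) to 1 (fully open). In form: dx dy dz wx wy wz claw; .... A call has exactly 5 rows; each row shifts and turns the commanded pose from where the row before left it, along the tool's axes as they then stand; what a row does not reach is not made up. A row lasts 1/10 s, in which the tool goes at most 50 mm and 8.59 degrees, less where a joint would pass 70% of its speed; a pose out of reach is approached as far as the arm can. A call with a number of a shift or a turn outside -1 to 1 is refused whole. A call with a gripper value outside its range is refused whole. The fingers move at their own pace and stop on an object; the grip force is fixed at half the most. Time passes only in rows, so rows that do not move let the fingers close, or fill a call up. It gives the time, the measured TCP pose, the force and the opening at its end, in the units of the state.
- ctrl.get_obs(): the state, without advancing time (a new reading comes with each control period).
- ctrl.camera(name): name is "side" or "top" or "wrist"; returns the picture (420x560x3 uint8, red, green, blue); there is no depth.
- ctrl.get_calibration(name): a dict with "intrinsics" (3x3 intrinsics, pixels), "R" (3x3) and "t" (3): a world point X has camera coordinates R X + t. Camera axes: x right, y down, z forward; pixel columns grow to the right and rows downward; lengths in m; the calibration is good to about 2 mm. A picture is of the moment at which its call begins: read the wrist's pose just before it. get_calibration takes no time and is no camera call; for the wrist camera it gives the pose at the moment of the call.
- ctrl.hand_in(): hands the job in, once; it reports no verdict.
Trained networks look in the newest picture that a camera, given by its name, has taken for a name from the list of things; names that differ only in an ending like _2 or _b are one class to them, and where a whole thing is asked for, a point or a joint stands for the part that bears it (a point fixed in the world has none). Each returns a list of dicts, best first, with "score" (0 to 1); they miss things now and then, are a little off and sometimes report something else, mostly with a low value. They report only what shows in the picture. A call takes as long as a camera call.
- ctrl.recognise(camera, target): "point" ([x, y, z] in m, in world coordinates, good to about 4 mm: the middle of the surface that is visible of it).
The state is a dict: "time_s": time; "q": joint angles; "dq": joint speeds; "joint_efforts": joint torques, N m; "eef_pos": TCP position; "eef_rot": TCP orientation; "wrist_force": force on the tool from outside, world axes, zero at the start; "torque": the same for the moment, N m; "opening": opening from 0.0 (shut) to 1.0 (fully open).
Only numpy, scipy, OpenCV 4.12 (cv2) and the standard library are available. Lean on these libraries where they do the work, as an engineer would, in place of code of your own. Each camera call takes 0.05 s, during which the arm holds its last target.

## Working session

There is one attempt and no reset: what is moved stays moved. The work goes in short steps, Python scripts to look and compute and a tool call to move; the robot and the scene stay as the last step left them, time stands still between calls to the robot, and variables do not carry over. Pictures are saved under pics/ and viewed, and the job is handed in when it is done.

Besides the shell and the picture viewer there is one more tool, called after "Call:" as name(argument=value, ...) on one line, values as JSON. apply_moves: Moves the arm, as the interface text tells. Shift numbers are shares of 0.05 m and turn numbers shares of 0.12 rad, none past 1 either way. Its arguments: {"type":"object","properties":{"plan":{"type":"string"}},"required":["plan"]}

```bash
ls; mkdir -p pics
python3 - <<'E'
from bench import ctrl
import cv2
print(ctrl.get_obs())
print([a for a in dir(ctrl) if a[0]!='_'], ctrl.tcp_to_tips)
for n in ("top","side","wrist"):
    im=ctrl.camera(n); cv2.imwrite(f"pics/{n}0.png",im[:,:,::-1])
    c=ctrl.get_calibration(n);print(n,c)
E
```

```text
pics
{'time_s': 0.0, 'q': array([ 1.04271304e+00,  1.81543014e-01,  1.60800566e+00,  3.77777900e-06,
        1.35380974e+00, -2.06289430e-01]), 'dq': array([3.01197652e-04, 5.60989988e-04, 1.49226957e-03, 1.09744333e-03,
       3.20247491e-05, 6.19098331e-04]), 'joint_efforts': array([ 4.59475796e-04, -4.44884670e+01, -3.51328254e+01, -2.27304186e-04,
        9.06517671e-03, -1.73481948e-05]), 'eef_pos': array([0.18153309, 0.54498215, 0.21628421]), 'eef_rot': array([-0.5733914 ,  0.5738961 ,  0.41286877, -0.41401081]), 'wrist_force': array([ 0.43848844, -0.04456432, -0.12540749]), 'torque': array([-0.0504235 ,  0.07122113, -0.01916414]), 'opening': 1.000186745126935}
['MotionError', 'camera', 'get_calibration', 'get_obs', 'hand_in', 'recognise', 'tcp_to_tips'] 0.011
top {'intrinsics': array([[439.04582006,   0.        , 287.18263511],
       [  0.        , 439.04582006, 209.96309439],
       [  0.        ,   0.        ,   1.        ]]), 'R': array([[-0.02857466, -0.99930554, -0.023915  ],
       [-0.99695157,  0.03022872, -0.07192907],
       [ 0.07260204,  0.02178675, -0.997123  ]]), 't': array([0.00675131, 0.60406833, 1.08101234])}
side {'intrinsics': array([[455.32610491,   0.        , 273.77063424],
       [  0.        , 455.32610491, 211.39888387],
       [  0.        ,   0.        ,   1.        ]]), 'R': array([[ 0.68995426, -0.72340422,  0.02548432],
       [-0.38174789, -0.39355711, -0.83629023],
       [ 0.61500542,  0.56727342, -0.54769444]]), 't': array([-0.41985349,  0.29362266,  0.62361787])}
wrist {'intrinsics': array([[353.64238335,   0.        , 280.80413862],
       [  0.        , 353.64238335, 205.07278273],
       [  0.        ,   0.        ,   1.        ]]), 'R': array([[ 0.31687446,  0.94846544, -0.00197165],
       [ 0.90580656, -0.30200474,  0.29716598],
       [ 0.28125621, -0.09595024, -0.9548238 ]]), 't': array([-0.57402244, -0.03805264,  0.38023614])}
```

View pics/top0.png

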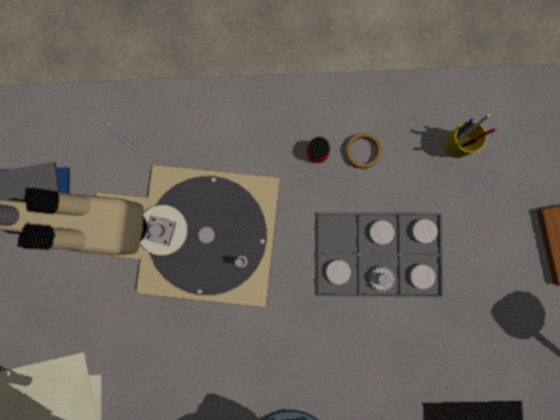

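View pics/side0.png

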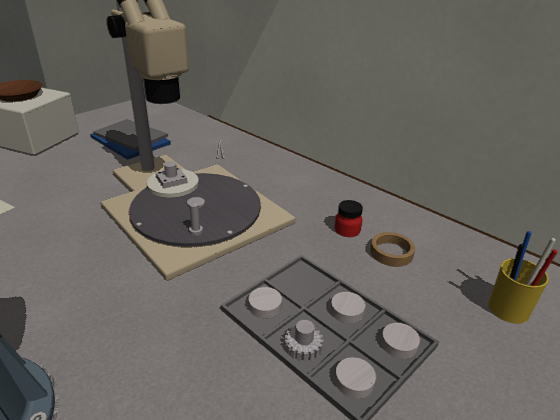

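View pics/wrist0.png

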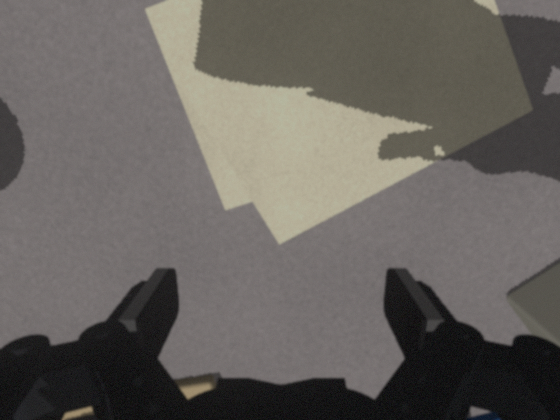

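Run:
```python
from bench import ctrl
for cam in("top","side"):
  ctrl.camera(cam)
  for t in("turntable","platform","handle","microscope","tray","riser1","gear","flange","jar","tape"):
    try: r=ctrl.recognise(cam,t)
    except Exception as e: print(t,e);continue
    print(cam,t,[(d['point'].round(3) if hasattr(d['point'],'round') else d['point'],round(d['score'],2)) for d in r][:5])
print(ctrl.get_obs()['time_s'])
```

```text
top turntable [([0.543, 0.1878, 0.0331], 0.81)]
top platform [([0.5454, 0.1864, 0.0268], 0.7), ([0.5578, 0.2963, 0.0602], 0.37), ([0.5592, 0.2496, 0.0356], 0.19)]
top handle []
top microscope [([0.5682, 0.3283, 0.4117], 0.73), ([0.5459, 0.1863, 0.0313], 0.24)]
top tray [([0.491, -0.2195, 0.0059], 0.7)]
top riser1 [([0.4304, -0.3368, 0.0269], 0.94), ([0.5455, -0.3471, 0.0236], 0.72), ([0.5413, -0.2484, 0.0231], 0.7), ([0.4511, -0.1344, 0.0297], 0.66)]
top gear [([0.4299, -0.2339, 0.0222], 0.89), ([0.7525, -0.2061, 0.0243], 0.22)]
top flange [([0.5618, 0.2964, 0.0624], 0.59), ([0.433, -0.3398, 0.0255], 0.2)]
top jar [([0.7449, -0.093, 0.0645], 0.85)]
top tape [([0.5399, -0.2463, 0.0252], 0.74), ([0.7526, -0.2082, 0.0256], 0.62)]
side turntable [([0.5225, 0.1713, 0.0283], 0.61)]
side platform [([0.5207, 0.1678, 0.0303], 0.9)]
side handle []
side microscope [([0.5539, 0.2985, 0.3493], 0.75)]
side tray [([0.4796, -0.2656, 0.0085], 0.59)]
side riser1 [([0.4244, -0.3452, 0.0289], 0.92), ([0.5383, -0.248, 0.0208], 0.78), ([0.5331, -0.3549, 0.0276], 0.69), ([0.4377, -0.1436, 0.022], 0.68)]
side gear [([0.4158, -0.247, 0.0227], 0.9)]
side flange [([0.5528, 0.2965, 0.349], 0.64)]
side jar []
side tape [([0.7391, -0.2119, 0.0168], 0.55)]
1.25
```

```bash
cat > h.py <<'E'
from bench import ctrl
import numpy as np, cv2
from scipy.spatial.transform import Rotation as R
def cal(n):
    c=ctrl.get_calibration(n); return np.array(c["intrinsics"]),np.array(c["R"]),np.array(c["t"])
def unproj(c,uv,z):
    K,Rm,t=c; d=Rm.T@np.linalg.solve(K,[uv[0],uv[1],1.]); o=-Rm.T@t
    return o+d*(z-o[2])/d[2]
def proj(c,X):
    K,Rm,t=c; p=K@(Rm@np.asarray(X,float)+t); return p[:2]/p[2]
def pose():
    o=ctrl.get_obs(); q=o["eef_rot"]; return np.array(o["eef_pos"]),R.from_quat([q[1],q[2],q[3],q[0]]),o
def tgt(yaw):
    # tool y=-z world, tool x=(cos,sin,0)
    x=np.array([np.cos(yaw),np.sin(yaw),0]);y=np.array([0,0,-1.]);return R.from_matrix(np.column_stack([x,y,np.cross(x,y)]))
def yaw():
    p,r,o=pose(); x=r.apply([1,0,0]); return np.arctan2(x[1],x[0])
def plan(pos,yw=None,n=None,claw=None):
    p,r,o=pose()
    if yw is None: yw=yaw()
    # jaws symmetric
    rt=tgt(yw); d=np.asarray(pos)-p; rv=(r.inv()*rt).as_rotvec()
    N=n or int(max(1,np.ceil(np.linalg.norm(d)/.05-1e-3),np.ceil(np.abs(rv).max()/.12)))
    for i in range(N):
        ri=r*R.from_rotvec(rv*i/N); s=ri.inv().apply(d/N)/.05; w=rv/N/.12
        print(' '.join('%.2f'%v for v in list(s)+list(w)),'%.2f'%o['opening'] if claw is None else claw,';')
    print('N',N)
def st():
    p,r,o=pose(); print('t %.2f'%o['time_s'],'pos',p.round(4),'yaw %.3f'%yaw(),'tilt',r.apply([0,1,0]).round(3),'F',o['wrist_force'].round(1),'op %.3f'%o['opening'],'q',o['q'].round(2))
def shot(n,name,crop=None,k=1):
    im=ctrl.camera(n)[:,:,::-1]; im=np.ascontiguousarray(im)
    if crop: x0,y0,x1,y1=crop; im2=im[y0:y1,x0:x1]
    else: im2=im
    im2=np.clip((im2/255.)**.6*255,0,255).astype(np.uint8)
    cv2.imwrite(f'pics/{name}.png',cv2.resize(im2,None,fx=k,fy=k,interpolation=cv2.INTER_CUBIC)); return im
E
python3 - <<'E'
from h import *
im=shot('top','t1a',(120,150,290,310),4)
cv2.imwrite('pics/raw_top.png',im)
cv2.imwrite('pics/t1b.png',cv2.resize(np.clip((im[120:310,290:460]/255.)**.6*255,0,255).astype(np.uint8),None,fx=3,fy=3,interpolation=cv2.INTER_CUBIC))
st()
E
```

```text
t 1.30 pos [0.1818 0.5455 0.2172] yaw 1.249 tilt [-0. -0. -1.] F [-0.3 -0.2  0.3] op 0.998 q [ 1.04  0.18  1.61  0.    1.35 -0.21]
```

View pics/t1a.png

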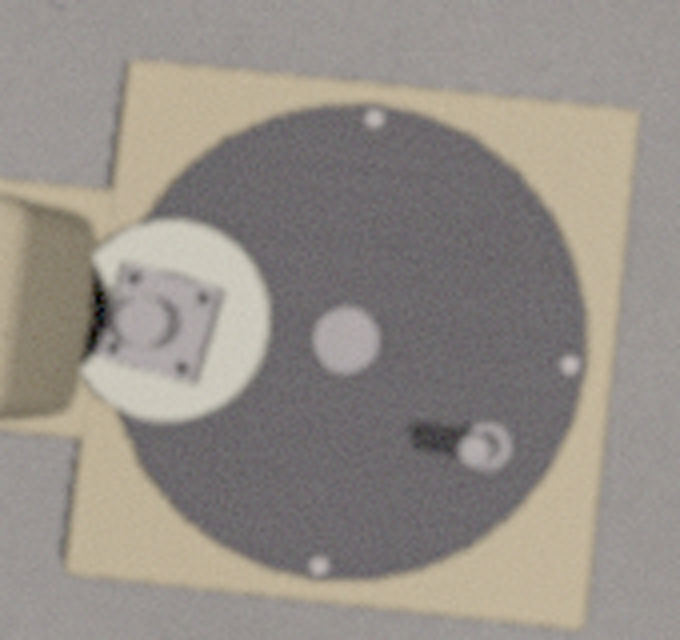

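View pics/t1b.png

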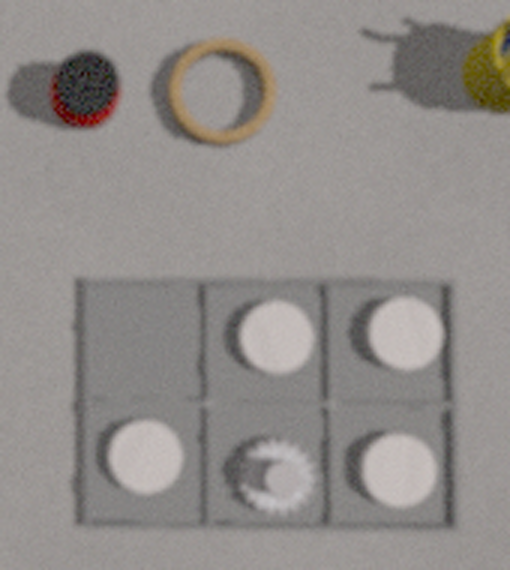

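Run:
```python
from h import *
c=cal('top')
A=lambda x,y:(120+(x+.5)/4-.5,150+(y+.5)/4-.5)
B=lambda x,y:(290+(x+.5)/3-.5,120+(y+.5)/3-.5)
piv=unproj(c,A(347,341),.032)
L={'dotTop':(A(374,119),.032),'dotR':(A(570,365),.032),'dotB':(A(319,566),.032),'hbase':(A(487,447),.034),'htop':(A(474,450),.1),'fl_hubtop':(A(145,321),.09),
'r1':(B(277,338),.025),'r2':(B(405,333),.025),'r3':(B(145,458),.025),'r4':(B(399,470),.025),'gear':(B(289,477),.051),'tray00':(B(78,283),.014),'tray10':(B(450,287),.014),'tray01':(B(78,523),.014),'tray11':(B(450,523),.014),'jar':(B(86,86),.065),'tape':(B(222,92),.024),'free':(B(141,341),.005)}
print('piv',piv)
for k,(uv,z) in L.items():
  X=unproj(c,uv,z); d=X-piv; print(k,X.round(4),'r %.4f ang %.1f'%(np.hypot(*d[:2]),np.degrees(np.arctan2(d[1],d[0]))))
im=cv2.imread('pics/raw_top.png').astype(int)
# platform white fit
```

```text
piv [0.54720978 0.19165412 0.032     ]
dotTop [0.6859 0.1725 0.032 ] r 0.1400 ang -7.9
dotR [0.5283 0.0531 0.032 ] r 0.1399 ang -97.8
dotB [0.4091 0.2111 0.032 ] r 0.1395 ang 172.0
hbase [0.4793 0.1054 0.034 ] r 0.1097 ang -128.2
htop [0.4805 0.1045 0.1   ] r 0.1098 ang -127.4
fl_hubtop [0.5613 0.2994 0.09  ] r 0.1086 ang 82.6
r1 [ 0.541  -0.2449  0.025 ] r 0.4366 ang -90.8
r2 [ 0.542  -0.3502  0.025 ] r 0.5419 ang -90.5
r3 [ 0.4454 -0.1323  0.025 ] r 0.3396 ang -107.4
r4 [ 0.4301 -0.3396  0.025 ] r 0.5440 ang -102.4
gear [ 0.4291 -0.2446  0.051 ] r 0.4519 ang -105.2
tray00 [ 0.5922 -0.0825  0.014 ] r 0.2778 ang -80.7
tray10 [ 0.5795 -0.3927  0.014 ] r 0.5852 ang -86.8
tray01 [ 0.3926 -0.0758  0.014 ] r 0.3090 ang -120.0
tray11 [ 0.3847 -0.3822  0.014 ] r 0.5965 ang -105.8
jar [ 0.7489 -0.0921  0.065 ] r 0.3481 ang -54.6
tape [ 0.7487 -0.2082  0.024 ] r 0.4477 ang -63.3
free [ 0.5421 -0.1343  0.005 ] r 0.3260 ang -90.9
```

Run:
```python
from h import *
st()
plan([.4796,.1049,.20],-0.661,n=20)
```

```text
t 1.30 pos [0.1818 0.5455 0.2172] yaw 1.249 tilt [-0. -0. -1.] F [-0.3 -0.2  0.3] op 0.998 q [ 1.04  0.18  1.61  0.    1.35 -0.21]
-0.32 0.02 -0.42 -0.00 0.80 -0.00 1.00 ;
-0.28 0.02 -0.45 -0.00 0.80 -0.00 1.00 ;
-0.24 0.02 -0.48 -0.00 0.80 -0.00 1.00 ;
-0.19 0.02 -0.50 -0.00 0.80 -0.00 1.00 ;
-0.14 0.02 -0.51 -0.00 0.80 -0.00 1.00 ;
-0.09 0.02 -0.52 -0.00 0.80 -0.00 1.00 ;
-0.04 0.02 -0.53 -0.00 0.80 -0.00 1.00 ;
0.01 0.02 -0.53 -0.00 0.80 -0.00 1.00 ;
0.06 0.02 -0.53 -0.00 0.80 -0.00 1.00 ;
0.11 0.02 -0.52 -0.00 0.80 -0.00 1.00 ;
0.16 0.02 -0.51 -0.00 0.80 -0.00 1.00 ;
0.21 0.02 -0.49 -0.00 0.80 -0.00 1.00 ;
0.25 0.02 -0.47 -0.00 0.80 -0.00 1.00 ;
0.29 0.02 -0.44 -0.00 0.80 -0.00 1.00 ;
0.34 0.02 -0.41 -0.00 0.80 -0.00 1.00 ;
0.37 0.02 -0.38 -0.00 0.80 -0.00 1.00 ;
0.41 0.02 -0.34 -0.00 0.80 -0.00 1.00 ;
0.44 0.02 -0.30 -0.00 0.80 -0.00 1.00 ;
0.47 0.02 -0.26 -0.00 0.80 -0.00 1.00 ;
0.49 0.02 -0.21 -0.00 0.80 -0.00 1.00 ;
N 20
```

Call:
apply_moves(plan="-0.32 0.02 -0.42 0 0.8 0 1; -0.28 0.02 -0.45 0 0.8 0 1; -0.24 0.02 -0.48 0 0.8 0 1; -0.19 0.02 -0.5 0 0.8 0 1; -0.14 0.02 -0.51 0 0.8 0 1")

```text
time_s: 1.8
eef_pos: [0.257, 0.4347, 0.2122]
eef_rot: [0.656, -0.656, -0.264, 0.264]
wrist_force: [0.6, 0.0, -1.1]
opening: 1.0
```

Call:
apply_moves(plan="-0.09 0.02 -0.52 0 0.8 0 1; -0.04 0.02 -0.53 0 0.8 0 1; 0.01 0.02 -0.53 0 0.8 0 1; 0.06 0.02 -0.53 0 0.8 0 1; 0.11 0.02 -0.52 0 0.8 0 1")

```text
time_s: 2.3
eef_pos: [0.3315, 0.3248, 0.2073]
eef_rot: [0.7, -0.7, -0.101, 0.1]
wrist_force: [1.1, 0.1, 0.7]
opening: 1.003
```

Call:
apply_moves(plan="0.16 0.02 -0.51 0 0.8 0 1; 0.21 0.02 -0.49 0 0.8 0 1; 0.25 0.02 -0.47 0 0.8 0 1; 0.29 0.02 -0.44 0 0.8 0 1; 0.34 0.02 -0.41 0 0.8 0 1")

```text
time_s: 2.8
eef_pos: [0.4057, 0.2144, 0.2023]
eef_rot: [0.704, -0.704, 0.069, -0.069]
wrist_force: [-0.3, 0.1, 0.2]
opening: 1.004
```

Call:
apply_moves(plan="0.37 0.02 -0.38 0 0.8 0 1; 0.41 0.02 -0.34 0 0.8 0 1; 0.44 0.02 -0.3 0 0.8 0 1; 0.47 0.02 -0.26 0 0.8 0 1; 0.49 0.02 -0.21 0 0.8 0 1")

```text
time_s: 3.3
eef_pos: [0.4796, 0.1034, 0.1973]
eef_rot: [0.667, -0.667, 0.234, -0.234]
wrist_force: [1.0, -0.4, -0.0]
opening: 1.0
```

Run:
```python
from h import *
st(); shot('wrist','w1'); c=cal('wrist')
print(proj(c,[.4796,.1049,.1]),proj(c,[.547,.1917,.032]))
plan([.4796,.1049,.072],-0.661,n=5)
```

```text
t 3.30 pos [0.4796 0.1034 0.1973] yaw -0.675 tilt [ 0.  0. -1.] F [ 1.  -0.4 -0. ] op 1.000 q [-0.03  0.01  1.84  0.    1.3   0.64]
[274.72969081 198.00420069] [272.20731145  49.60265745]
-0.02 0.50 0.01 0.00 -0.03 0.00 1.00 ;
-0.02 0.50 0.01 0.00 -0.03 0.00 1.00 ;
-0.02 0.50 0.01 0.00 -0.03 0.00 1.00 ;
-0.02 0.50 0.01 0.00 -0.03 0.00 1.00 ;
-0.02 0.50 0.01 0.00 -0.03 0.00 1.00 ;
N 5
```

View pics/w1.png

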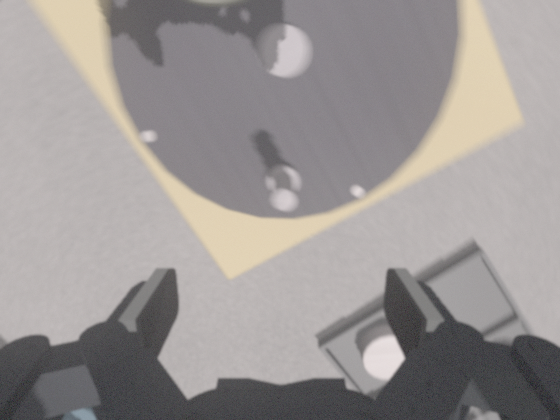

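Run:
```python
from h import *
ctrl.camera('top'); ctrl.camera('top')
st(); c=cal('wrist'); shot('wrist','w2'); c2=cal('wrist'); print(c[2]-c2[2])
print(proj(c,[.4796,.1049,.1]),proj(c,[.547,.1917,.032]))
plan([.4796,.1049,.072],-0.661,n=5)
```

```text
t 3.45 pos [0.4796 0.1033 0.1971] yaw -0.673 tilt [-0.  0. -1.] F [0.1 0.2 0.5] op 1.000 q [-0.03  0.01  1.84  0.    1.3   0.64]
[-4.09286603e-04  2.90132516e-04 -7.19793527e-06]
[279.79358602 199.240025  ] [278.10385701  50.75316292]
0.00 0.50 0.00 0.00 -0.02 -0.00 1.00 ;
0.00 0.50 0.00 0.00 -0.02 -0.00 1.00 ;
0.00 0.50 0.00 0.00 -0.02 -0.00 1.00 ;
0.00 0.50 0.00 0.00 -0.02 -0.00 1.00 ;
0.00 0.50 0.00 0.00 -0.02 -0.00 1.00 ;
N 5
```

View pics/w2.png

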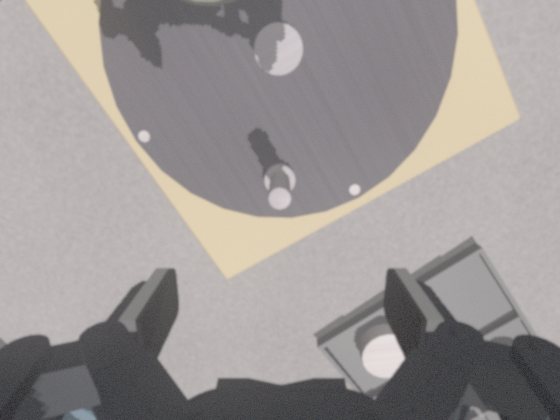

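Call:
apply_moves(plan="0 0.5 0 0 -0.02 0 1; 0 0.5 0 0 -0.02 0 1; 0 0.5 0 0 -0.02 0 1; 0 0.5 0 0 0 0 1; 0 0.5 0 0 0 0 1")

```text
time_s: 4.0
eef_pos: [0.4785, 0.1055, 0.0715]
eef_rot: [0.669, -0.669, 0.229, -0.23]
wrist_force: [-0.4, 0.2, 0.2]
opening: 1.002
```

Call:
apply_moves(plan="0 0 0 0 0 0 0; 0 0 0 0 0 0 0; 0 0 0 0 0 0 0; 0 0 0 0 0 0 0; 0 0 0 0 0 0 0")

```text
time_s: 4.5
eef_pos: [0.4802, 0.1044, 0.0738]
eef_rot: [0.669, -0.668, 0.229, -0.231]
wrist_force: [0.3, -2.5, 5.7]
opening: 0.178
```

Run:
```python
from h import *
ctrl.camera('top'); st()
```

```text
t 4.55 pos [0.4802 0.1043 0.0738] yaw -0.663 tilt [ 0.003 -0.    -1.   ] F [-0.7 -0.2  4.4] op 0.176 q [-0.03  0.18  1.93 -0.    1.03  0.64]
```

Call:
apply_moves(plan="0.17 0 0.007 0 -0.65 0 0; 0.17 0 0.007 0 -0.65 0 0; 0.17 0 0.007 0 -0.65 0 0; 0.17 0 0.007 0 -0.65 0 0; 0.17 0 0.007 0 -0.65 0 0")

```text
time_s: 5.05
eef_pos: [0.5174, 0.0855, 0.0738]
eef_rot: [0.701, -0.7, 0.095, -0.096]
wrist_force: [-4.6, 2.8, 8.4]
opening: 0.177
```

Run:
```python
from h import *
st(); p=pose()[0]; d=p-np.array([.5472,.1917,0]); print(np.hypot(*d[:2]),np.degrees(np.arctan2(d[1],d[0]))%360)
```

```text
t 5.05 pos [0.5174 0.0855 0.0738] yaw -0.271 tilt [ 0.001  0.    -1.   ] F [-4.6  2.8  8.4] op 0.177 q [-0.06  0.25  1.85  0.    1.05  0.21]
0.11029574881935965 254.34382989993492
```

Good: 22.2° moved, radius kept.

Call:
apply_moves(plan="0.17 0 0.007 0 -0.65 0 0; 0.17 0 0.007 0 -0.65 0 0; 0.17 0 0.007 0 -0.65 0 0; 0.17 0 0.007 0 -0.65 0 0; 0.17 0 0.007 0 -0.65 0 0")

```text
time_s: 5.55
eef_pos: [0.5602, 0.0819, 0.0738]
eef_rot: [-0.706, 0.706, 0.043, -0.041]
wrist_force: [-1.4, 0.0, 4.3]
opening: 0.18
```

Call:
apply_moves(plan="0.17 0 0.007 0 -0.65 0 0; 0.17 0 0.007 0 -0.65 0 0; 0.17 0 0.007 0 -0.65 0 0; 0.17 0 0.007 0 -0.65 0 0; 0.17 0 0.007 0 -0.65 0 0")

```text
time_s: 6.05
eef_pos: [0.6016, 0.095, 0.0738]
eef_rot: [-0.684, 0.685, 0.18, -0.176]
wrist_force: [4.3, 0.6, 0.7]
opening: 0.175
```

Run:
```python
from h import *
st(); p=pose()[0]; d=p-np.array([.5472,.1917,0]); print(np.hypot(*d[:2]),np.degrees(np.arctan2(d[1],d[0]))%360)
plan([.6340,.1241,.0738],.909,n=5)
```

```text
t 6.05 pos [0.6016 0.095  0.0738] yaw 0.509 tilt [ 0.005 -0.    -1.   ] F [4.3 0.6 0.7] op 0.175 q [-0.04  0.41  1.63  0.    1.1  -0.55]
0.11094304796842913 299.3783715187691
0.17 0.00 0.04 0.01 -0.67 0.01 0.18 ;
0.17 0.00 0.02 0.01 -0.67 0.01 0.18 ;
0.17 0.00 0.01 0.01 -0.67 0.01 0.18 ;
0.17 0.00 -0.00 0.01 -0.67 0.01 0.18 ;
0.17 0.00 -0.02 0.01 -0.67 0.01 0.18 ;
N 5
```

Call:
apply_moves(plan="0.17 0 0.02 0 -0.67 0 0; 0.17 0 0.02 0 -0.67 0 0; 0.17 0 0.01 0 -0.67 0 0; 0.17 0 0.01 0 -0.67 0 0; 0.17 0 0 0 -0.67 0 0")

```text
time_s: 6.55
eef_pos: [0.6342, 0.1224, 0.0739]
eef_rot: [-0.633, 0.637, 0.313, -0.309]
wrist_force: [6.6, -3.9, -1.7]
opening: 0.174
```

Call:
apply_moves(plan="0 0 0 0 0 0 0.6; 0 0 0 0 0 0 0.6; 0 0 0 0 0 0 0.6; 0 0 0 0 0 0 0.6; 0 0 0 0 0 0 0.6")

```text
time_s: 7.05
eef_pos: [0.6304, 0.1237, 0.0722]
eef_rot: [0.636, -0.635, -0.31, 0.31]
wrist_force: [0.3, -0.2, -0.6]
opening: 0.602
```

Call:
apply_moves(plan="0 -0.5 0 0 0 0 0.6; 0 -0.5 0 0 0 0 0.6; 0 -0.5 0 0 0 0 0.6; 0 -0.5 0 0 0 0 0.6; 0 -0.5 0 0 0 0 0.6")

```text
time_s: 7.55
eef_pos: [0.6304, 0.1237, 0.1982]
eef_rot: [0.635, -0.635, -0.31, 0.31]
wrist_force: [0.7, 0.5, -0.5]
opening: 0.603
```

Run:
```python
from h import *
st(); shot('top','t2a',(120,150,290,310),4);shot('side','s2')
print(ctrl.recognise('top','flange'))
```

```text
t 7.55 pos [0.6304 0.1237 0.1982] yaw 0.908 tilt [-0. -0. -1.] F [ 0.7  0.5 -0.5] op 0.603 q [ 0.01  0.34  1.44 -0.    1.35 -0.9 ]
[]
```

View pics/t2a.png

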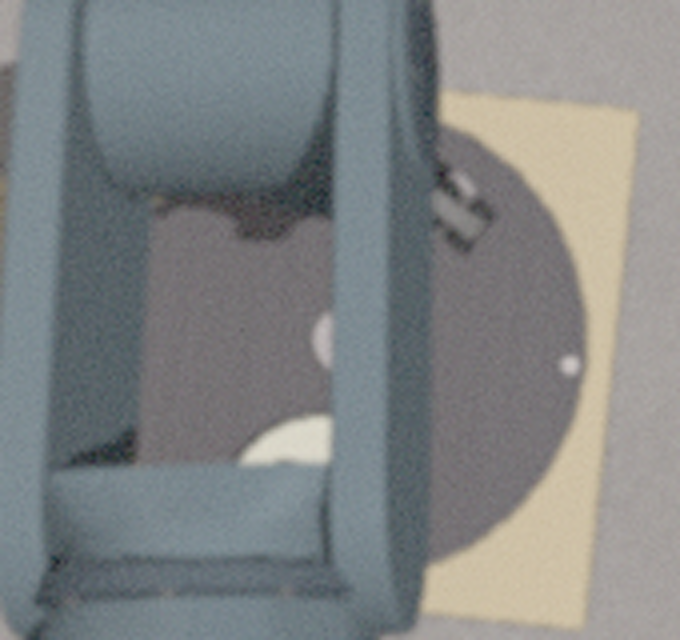

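View pics/s2.png

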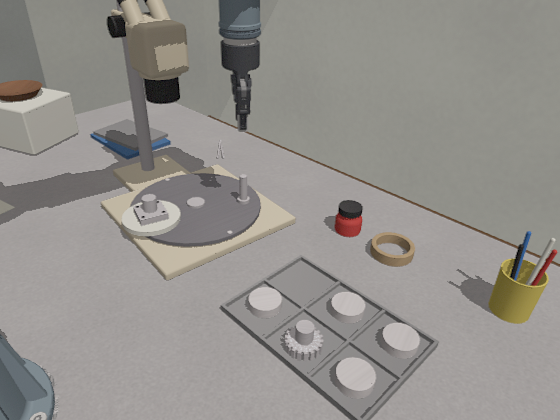

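Run:
```python
from h import *
plan([.438,.12,.20],-.265,n=10,claw=1)
```

```text
-0.24 -0.00 0.30 0.00 0.98 0.00 1 ;
-0.28 -0.00 0.27 0.00 0.98 0.00 1 ;
-0.31 -0.00 0.24 0.00 0.98 0.00 1 ;
-0.33 -0.00 0.20 0.00 0.98 0.00 1 ;
-0.35 -0.00 0.16 0.00 0.98 0.00 1 ;
-0.37 -0.00 0.12 0.00 0.98 0.00 1 ;
-0.38 -0.00 0.07 0.00 0.98 0.00 1 ;
-0.39 -0.00 0.03 0.00 0.98 0.00 1 ;
-0.39 -0.00 -0.02 0.00 0.98 0.00 1 ;
-0.38 -0.00 -0.06 0.00 0.98 0.00 1 ;
N 10
```

Call:
apply_moves(plan="-0.24 0 0.3 0 0.98 0 1; -0.28 0 0.27 0 0.98 0 1; -0.31 0 0.24 0 0.98 0 1; -0.33 0 0.2 0 0.98 0 1; -0.35 0 0.16 0 0.98 0 1")

```text
time_s: 8.2
eef_pos: [0.532, 0.1224, 0.1954]
eef_rot: [0.698, -0.698, -0.11, 0.112]
wrist_force: [-0.0, 0.1, 0.2]
opening: 0.999
```

Call:
apply_moves(plan="-0.37 0 0.12 0 0.98 0 1; -0.38 0 0.07 0 0.98 0 1; -0.39 0 0.03 0 0.98 0 1; -0.39 0 -0.02 0 0.98 0 1; -0.38 0 -0.06 0 0.98 0 1")

```text
time_s: 8.7
eef_pos: [0.4349, 0.1212, 0.1956]
eef_rot: [-0.7, 0.701, -0.097, 0.095]
wrist_force: [-0.3, -0.8, 0.4]
opening: 1.001
```

Call:
apply_moves(plan="-0.09 0 0.34 0 0 0 1; -0.09 0 0.34 0 0 0 1; -0.09 0 0.34 0 0 0 1; -0.09 0 0.34 0 0 0 1; -0.09 0 0.34 0 0 0 1")

```text
time_s: 9.2
eef_pos: [0.4366, 0.2096, 0.1957]
eef_rot: [-0.7, 0.701, -0.095, 0.094]
wrist_force: [-0.2, 0.4, 0.5]
opening: 0.998
```

Run:
```python
from h import *
ctrl.camera('top');ctrl.camera('top')
st(); c=cal('wrist'); shot('wrist','w3')
for X in ([.4383,.2068,.09],[.4383,.2068,.06],[.4383,.2068,.044],[.5472,.1917,.032]): print(X,proj(c,X).round(1))
```

```text
t 9.30 pos [0.4365 0.2104 0.1958] yaw -0.266 tilt [-0.002  0.    -1.   ] F [ 0.2 -0.7  0.5] op 0.999 q [ 0.2  -0.    1.85  0.    1.3   0.47]
[0.4383, 0.2068, 0.09] [285.  201.4]
[0.4383, 0.2068, 0.06] [284.6 191.3]
[0.4383, 0.2068, 0.044] [284.5 186.6]
[0.5472, 0.1917, 0.032] [403.1 168.5]
```

View pics/w3.png

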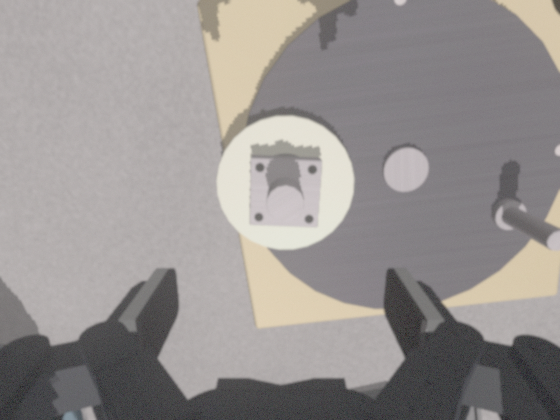

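Run:
```python
from h import *
c=cal('wrist'); print(unproj(c,(286,204.5),.09), unproj(c,(406,170),.032))
cs=[(251,157),(321,158),(318,227),(249,225)]
P=np.array([unproj(c,x,.06)for x in cs]);print(P.round(4),P.mean(0)); e=P[1]-P[0];print(np.degrees(np.arctan2(e[1],e[0]))); e=P[2]-P[3];print(np.degrees(np.arctan2(e[1],e[0])))
plan([.4385,.205,.075],-.265,n=6)
```

```text
[0.43849763 0.20315115 0.09      ] [0.54969248 0.18858868 0.032     ]
[[0.4191 0.2416 0.06  ]
 [0.475  0.2255 0.06  ]
 [0.4583 0.1665 0.06  ]
 [0.4    0.1843 0.06  ]] [0.43811271 0.20448498 0.06      ]
-16.08799453159893
-17.01785943904941
0.01 0.40 -0.01 0.00 -0.00 -0.00 1.00 ;
0.01 0.40 -0.01 0.00 -0.00 -0.00 1.00 ;
0.01 0.40 -0.01 0.00 -0.00 -0.00 1.00 ;
0.01 0.40 -0.01 0.00 -0.00 -0.00 1.00 ;
0.01 0.40 -0.01 0.00 -0.00 -0.00 1.00 ;
0.01 0.40 -0.01 0.00 -0.00 -0.00 1.00 ;
N 6
```

Call:
apply_moves(plan="0.07 0.48 -0.11 0 0.18 0 1; 0 0.48 0 0 0 0 1; 0 0.48 0 0 0 0 1; 0 0.48 0 0 0 0 1; 0 0.49 0 0 0 0 1")

```text
time_s: 9.85
eef_pos: [0.439, 0.2019, 0.0752]
eef_rot: [-0.699, 0.7, -0.102, 0.102]
wrist_force: [0.3, 0.9, 0.4]
opening: 0.999
```

Call:
apply_moves(plan="0 0 0 0 0 0 0; 0 0 0 0 0 0 0; 0 0 0 0 0 0 0; 0 0 0 0 0 0 0; 0 0 0 0 0 0 0")

```text
time_s: 10.35
eef_pos: [0.4403, 0.2031, 0.0778]
eef_rot: [0.7, -0.699, 0.101, -0.103]
wrist_force: [-0.6, -0.2, -1.1]
opening: 0.146
```

Run:
```python
from h import *
ctrl.camera('top');st(); c=cal('wrist'); shot('wrist','w4')
```

```text
t 10.40 pos [0.4401 0.2031 0.0776] yaw -0.289 tilt [ 0.002  0.    -1.   ] F [ 0.4  0.3 -0.4] op 0.057 q [ 0.19  0.16  1.94 -0.    1.04  0.48]
```

View pics/w4.png

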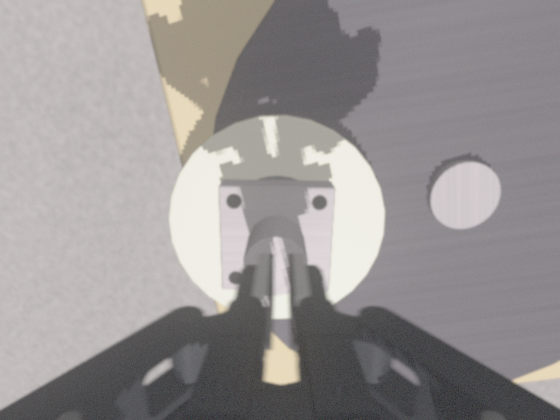

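Run:
```python
from h import *
ctrl.camera('top');st(); c=cal('wrist'); p,r,o=pose()
for X in (p,p+r.apply([0,-.008,0]),p+r.apply([0,.011,0]),[.4383,.2068,.044],[.4382,.2042,.06],[.4382,.2042,.09],[.5472,.1917,.032]): print(np.round(X,4),proj(c,X).round(1))
im=shot('wrist','w5',(180,100,400,400),2)
im=shot('side','s5',(100,140,280,260),4)
```

```text
t 10.50 pos [0.4398 0.203  0.0772] yaw -0.289 tilt [ 0.001  0.    -1.   ] F [ 0.9 -0.3  0.2] op -0.001 q [ 0.19  0.16  1.94 -0.    1.04  0.48]
[0.4398 0.203  0.0772] [281.5 258.1]
[0.4398 0.203  0.0852] [281.5 265.7]
[0.4398 0.203  0.0662] [281.5 248.7]
[0.4383 0.2068 0.044 ] [276.9 227.6]
[0.4382 0.2042 0.06  ] [277.9 242.8]
[0.4382 0.2042 0.09  ] [277.4 269.3]
[0.5472 0.1917 0.032 ] [460.4 194. ]
```

View pics/w5.png

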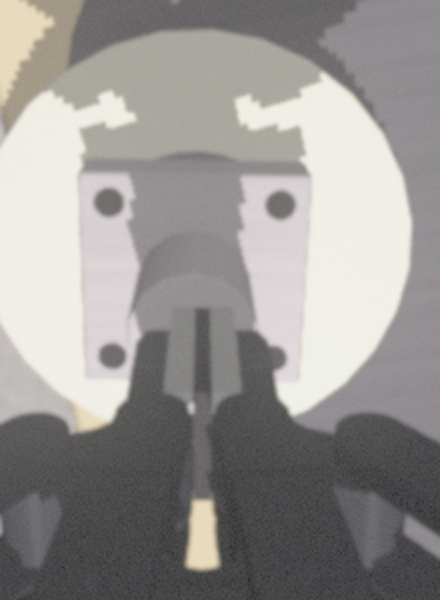

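View pics/s5.png

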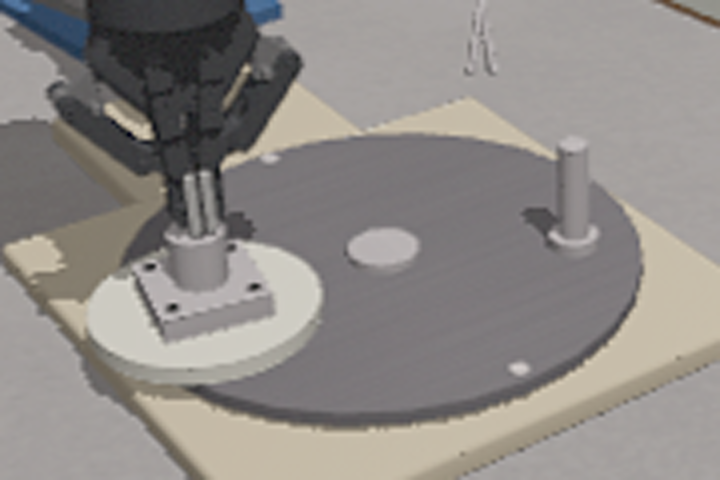

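Run:
```python
from h import *
c=cal('side'); p,r,o=pose(); print(p)
S=lambda X:((proj(c,X)-np.array([100,140]))*4).round(0)
for n,X in (('tcp',p),('tip',p+r.apply([0,.011,0])),('hubtop',[.4382,.2042,.09]),('hubbase',[.4382,.2042,.06]),('plat',[.4383,.2068,.044]),('piv',[.5472,.1917,.032]),('hndl',[.634,.1241,.1])): print(n,S(X))
```

```text
[0.43961415 0.20299667 0.07690949]
tcp [203. 251.]
tip [205. 268.]
hubtop [196. 230.]
hubbase [203. 278.]
plat [204. 301.]
piv [383. 255.]
hndl [572. 142.]
```

Run:
```python
from h import *
c=cal('wrist'); 
cs=[(80,172),(310,178),(300,381),(86,379)]
P=np.array([unproj(c,(180+x/2,100+y/2),.06)for x,y in cs]);print(P.round(4),P.mean(0))
f=lambda x,y,z:print(unproj(c,(180+x/2,100+y/2),z).round(4))
# bolt holes
H=np.array([unproj(c,(180+x/2,100+y/2),.06)for x,y in [(109,202),(280,205),(112,356),(275,357)]]);print(H.round(4),H.mean(0))
f(195,235,.06);f(195,275,.09)
cs=cal('side')
g=lambda x,y,z:print('side',unproj(cs,(100+x/4,140+y/4),z).round(4))
g(150,267,.06);g(231,247,.06);g(173,307,.06);g(255,285,.06)
```

```text
[[0.4189 0.2424 0.06  ]
 [0.4743 0.2243 0.06  ]
 [0.4575 0.1684 0.06  ]
 [0.4007 0.1861 0.06  ]] [0.43786915 0.20530871 0.06      ]
[[0.4234 0.2328 0.06  ]
 [0.4652 0.2195 0.06  ]
 [0.4099 0.1908 0.06  ]
 [0.4528 0.1777 0.06  ]] [0.43782718 0.20520469 0.06      ]
[0.4419 0.218  0.06  ]
[0.4425 0.2191 0.09  ]
side [0.4239 0.2329 0.06  ]
side [0.4666 0.2199 0.06  ]
side [0.4112 0.1912 0.06  ]
side [0.4539 0.1791 0.06  ]
```

Call:
apply_moves(plan="0 0 0 0 0 0 1; 0 0 0 0 0 0 1; 0 0 0 0 0 0 1; 0 0 0 0 0 0 1; 0 0 0 0 0 0 1")

```text
time_s: 11.1
eef_pos: [0.4395, 0.2029, 0.0767]
eef_rot: [-0.7, 0.7, -0.102, 0.102]
wrist_force: [0.5, 0.5, 0.2]
opening: 0.847
```

Run:
```python
from h import *
ctrl.camera('top');st(); shot('side','s6',(100,100,280,260),4); shot('wrist','w6')
```

```text
t 11.15 pos [0.4395 0.2029 0.0767] yaw -0.289 tilt [-0.  0. -1.] F [-0.1  0.1  0.5] op 0.928 q [0.19 0.16 1.94 0.   1.04 0.48]
```

View pics/s6.png

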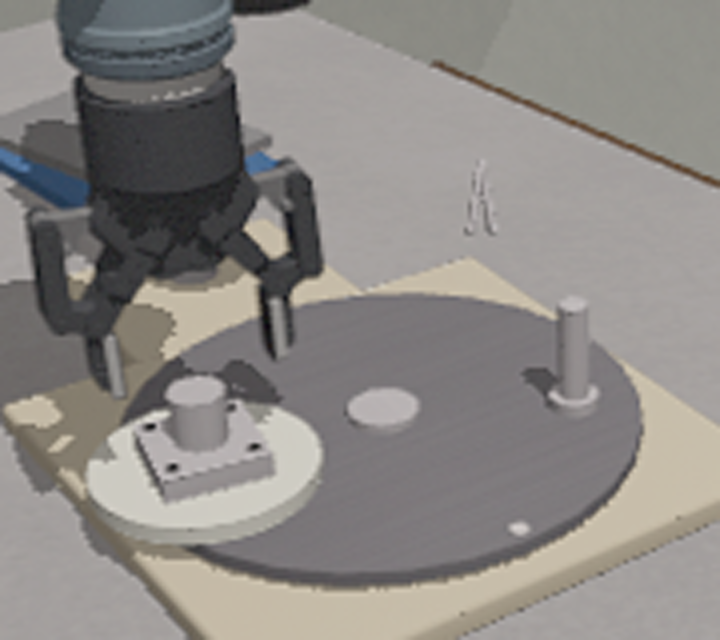

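View pics/w6.png

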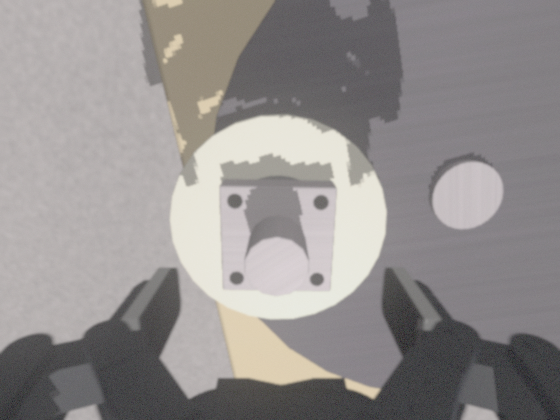

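Run:
```python
from h import *
c=cal('wrist'); cs=cal('side');p,r,o=pose();print(o['opening'])
for y in (-.03,-.02,-.01,-.002,.011):
  for z in (-.011,.011):
    print(y,z,[proj(c,p+r.apply([x,y,z])).round(0) for x in(-.0425,.0425)],[((proj(cs,p+r.apply([x,y,z]))-[100,100])*4).round(0) for x in(-.0425,.0425)])
```

```text
0.9976107942876584
-0.03 -0.011 [array([179., 314.]), array([384., 314.])] [array([120., 392.]), array([281., 353.])]
-0.03 0.011 [array([175., 266.]), array([389., 266.])] [array([108., 372.]), array([268., 335.])]
-0.02 -0.011 [array([186., 301.]), array([378., 301.])] [array([123., 409.]), array([283., 370.])]
-0.02 0.011 [array([181., 255.]), array([382., 255.])] [array([111., 389.]), array([269., 351.])]
-0.01 -0.011 [array([191., 289.]), array([372., 289.])] [array([125., 425.]), array([285., 386.])]
-0.01 0.011 [array([187., 246.]), array([376., 246.])] [array([114., 405.]), array([271., 367.])]
-0.002 -0.011 [array([195., 280.]), array([368., 280.])] [array([128., 438.]), array([286., 398.])]
-0.002 0.011 [array([192., 239.]), array([372., 239.])] [array([116., 418.]), array([273., 380.])]
0.011 -0.011 [array([201., 268.]), array([362., 268.])] [array([131., 459.]), array([289., 419.])]
0.011 0.011 [array([198., 229.]), array([365., 229.])] [array([120., 439.]), array([275., 400.])]
```

Call:
apply_moves(plan="-0.04 0.15 0.03 0 0 0 1; 0 0.15 0 0 0 0 1; 0 0.15 0 0 0 0 1; 0 0.15 0 0 0 0 1; 0 0 0 0 0 0 1")

```text
time_s: 11.75
eef_pos: [0.4369, 0.2047, 0.0452]
eef_rot: [-0.699, 0.7, -0.103, 0.101]
wrist_force: [-0.5, 0.1, 0.2]
opening: 0.998
```

Call:
apply_moves(plan="0 0 0 0 0 0 0; 0 0 0 0 0 0 0; 0 0 0 0 0 0 0; 0 0 0 0 0 0 0; 0 0 0 0 0 0 0")

```text
time_s: 12.25
eef_pos: [0.4383, 0.2051, 0.0473]
eef_rot: [0.7, -0.7, 0.102, -0.102]
wrist_force: [-1.3, 0.2, 4.9]
opening: 0.337
```

Run:
```python
from h import *
ctrl.camera('top');ctrl.camera('top');st(); shot('side','s7',(100,100,280,260),4); shot('wrist','w7')
```

```text
t 12.35 pos [0.4383 0.2051 0.0473] yaw -0.289 tilt [ 0.001  0.    -1.   ] F [-2.3  0.2  5.3] op 0.333 q [0.19 0.21 1.96 0.   0.97 0.48]
```

View pics/s7.png

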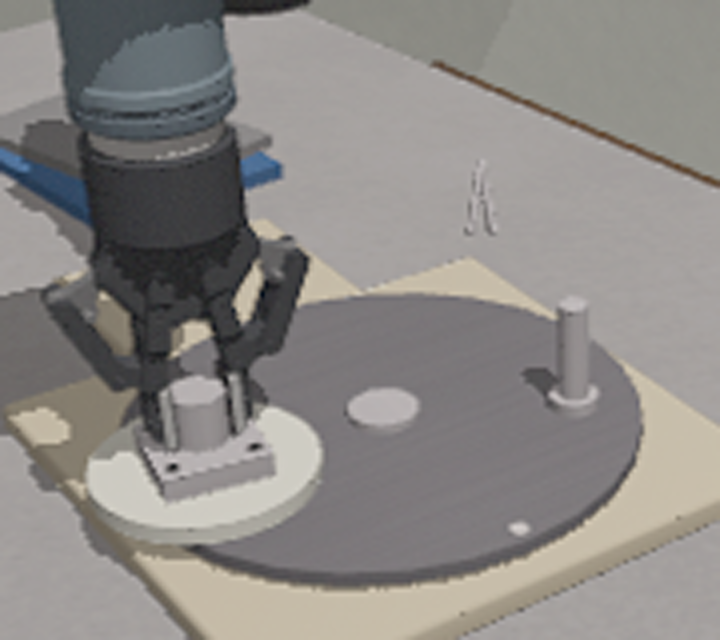

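View pics/w7.png

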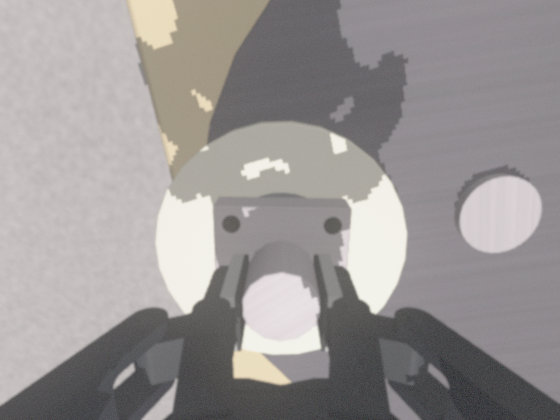

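Run:
```python
from h import *
plan([.541,-.135,.085],-.033,n=13,claw=0)
```

```text
0.30 -0.06 -0.46 -0.00 -0.16 0.00 0 ;
0.29 -0.06 -0.46 -0.00 -0.16 0.00 0 ;
0.28 -0.06 -0.47 -0.00 -0.16 0.00 0 ;
0.27 -0.06 -0.47 -0.00 -0.16 0.00 0 ;
0.26 -0.06 -0.48 -0.00 -0.16 0.00 0 ;
0.25 -0.06 -0.48 -0.00 -0.16 0.00 0 ;
0.24 -0.06 -0.49 -0.00 -0.16 0.00 0 ;
0.24 -0.06 -0.49 -0.00 -0.16 0.00 0 ;
0.23 -0.06 -0.50 -0.00 -0.16 0.00 0 ;
0.22 -0.06 -0.50 -0.00 -0.16 0.00 0 ;
0.21 -0.06 -0.51 -0.00 -0.16 0.00 0 ;
0.20 -0.06 -0.51 -0.00 -0.16 0.00 0 ;
0.19 -0.06 -0.51 -0.00 -0.16 0.00 0 ;
N 13
```

Call:
apply_moves(plan="0 -0.15 0 0 0 0 0; 0 -0.15 0 0 0 0 0; 0 -0.15 0 0 0 0 0; 0 -0.15 0 0 0 0 0; 0 -0.15 0 0 0 0 0")

```text
time_s: 12.95
eef_pos: [0.4381, 0.205, 0.0849]
eef_rot: [0.7, -0.7, 0.102, -0.102]
wrist_force: [-0.1, -0.2, -3.0]
opening: 0.336
```

Run:
```python
from h import *
st()
plan([.541,-.135,.085],-.033,n=15,claw=0)
```

```text
t 12.95 pos [0.4381 0.205  0.0849] yaw -0.289 tilt [ 0.  0. -1.] F [-0.1 -0.2 -3. ] op 0.336 q [ 0.19  0.15  1.94 -0.    1.05  0.48]
0.26 -0.00 -0.40 -0.00 -0.14 0.00 0 ;
0.25 -0.00 -0.40 -0.00 -0.14 0.00 0 ;
0.25 -0.00 -0.40 -0.00 -0.14 0.00 0 ;
0.24 -0.00 -0.41 -0.00 -0.14 0.00 0 ;
0.23 -0.00 -0.41 -0.00 -0.14 0.00 0 ;
0.23 -0.00 -0.42 -0.00 -0.14 0.00 0 ;
0.22 -0.00 -0.42 -0.00 -0.14 0.00 0 ;
0.21 -0.00 -0.42 -0.00 -0.14 0.00 0 ;
0.20 -0.00 -0.43 -0.00 -0.14 0.00 0 ;
0.20 -0.00 -0.43 -0.00 -0.14 0.00 0 ;
0.19 -0.00 -0.43 -0.00 -0.14 0.00 0 ;
0.18 -0.00 -0.44 -0.00 -0.14 0.00 0 ;
0.17 -0.00 -0.44 -0.00 -0.14 0.00 0 ;
0.17 -0.00 -0.44 -0.00 -0.14 0.00 0 ;
0.16 -0.00 -0.45 -0.00 -0.14 0.00 0 ;
N 15
```

Holding (−3 N ≈ 0.25 kg). Travel.

Call:
apply_moves(plan="0.26 0 -0.4 0 -0.14 0 0; 0.25 0 -0.4 0 -0.14 0 0; 0.25 0 -0.4 0 -0.14 0 0; 0.24 0 -0.41 0 -0.14 0 0; 0.23 0 -0.41 0 -0.14 0 0")

```text
time_s: 13.45
eef_pos: [0.4723, 0.0907, 0.0847]
eef_rot: [0.703, -0.703, 0.072, -0.072]
wrist_force: [-0.4, -0.2, -2.9]
opening: 0.334
```

Call:
apply_moves(plan="0.23 0 -0.42 0 -0.14 0 0; 0.22 0 -0.42 0 -0.14 0 0; 0.21 0 -0.42 0 -0.14 0 0; 0.2 0 -0.43 0 -0.14 0 0; 0.2 0 -0.43 0 -0.14 0 0")

```text
time_s: 13.95
eef_pos: [0.5063, -0.0229, 0.0847]
eef_rot: [-0.706, 0.706, -0.043, 0.043]
wrist_force: [-0.1, -0.6, -2.4]
opening: 0.333
```

Call:
apply_moves(plan="0.19 0 -0.43 0 -0.14 0 0; 0.18 0 -0.44 0 -0.14 0 0; 0.17 0 -0.44 0 -0.14 0 0; 0.17 0 -0.44 0 -0.14 0 0; 0.16 0 -0.45 0 -0.14 0 0")

```text
time_s: 14.45
eef_pos: [0.54, -0.1363, 0.0846]
eef_rot: [-0.707, 0.707, -0.013, 0.013]
wrist_force: [0.2, 0.9, -4.1]
opening: 0.336
```

Run:
```python
from h import *
ctrl.camera('top');st(); c=cal('wrist');shot('wrist','w8');shot('side','s8')
plan([.541,-.135,.012],-.033,n=5,claw=0)
for X in ([.5405,-.135,.005],[.541,-.2449,.025],[.4454,-.1323,.025]):print(X,proj(c,X))
```

```text
t 14.50 pos [ 0.5415 -0.1402  0.0851] yaw -0.037 tilt [ 0.002 -0.003 -1.   ] F [ 1.  -3.9 -1.6] op 0.336 q [-0.46  0.3   1.75 -0.    1.09 -0.43]
0.00 0.29 0.01 0.00 -0.01 0.00 0 ;
0.00 0.29 0.01 0.00 -0.01 0.00 0 ;
0.00 0.29 0.01 0.00 -0.01 0.00 0 ;
0.00 0.29 0.01 0.00 -0.01 0.00 0 ;
0.00 0.29 0.01 0.00 -0.01 0.00 0 ;
N 5
[0.5405, -0.135, 0.005] [279.30187927 200.6798555 ]
[0.541, -0.2449, 0.025] [285.7990114  350.90044264]
[0.4454, -0.1323, 0.025] [131.76692708 211.11818734]
```

View pics/w8.png

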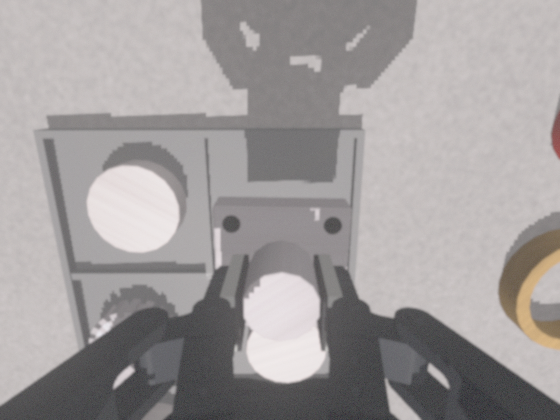

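View pics/s8.png

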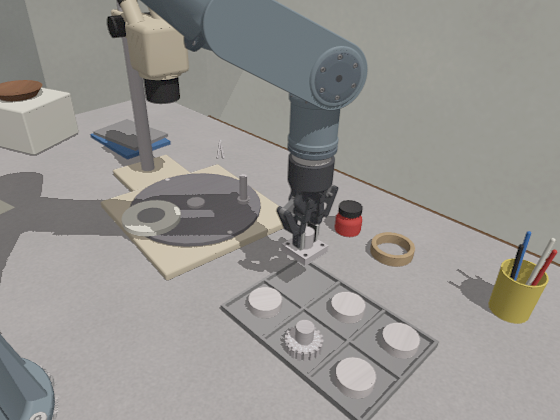

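Call:
apply_moves(plan="0 0.4 0.02 0 0 0 0; 0 0.4 0.02 0 0 0 0; 0 0.4 0.02 0 0 0 0; 0 0.2 0 0 0 0 0; 0 0.08 0 0 0 0 0")

```text
time_s: 15.1
eef_pos: [0.5389, -0.1312, 0.0092]
eef_rot: [0.707, -0.707, 0.014, -0.012]
wrist_force: [0.2, 0.5, -2.2]
opening: 0.337
```

Run:
```python
from h import *
ctrl.camera('top');st();
```

```text
t 15.15 pos [ 0.5392 -0.1316  0.0093] yaw -0.037 tilt [-0.002  0.001 -1.   ] F [-0.5  0.5 -2.2] op 0.330 q [-0.45  0.42  1.78  0.    0.94 -0.42]
```

Call:
apply_moves(plan="0 0.02 0 0 0 0 0; 0 0.02 0 0 0 0 0; 0 0 0 0 0 0 0; 0 0 0 0 0 0 0; 0 0 0 0 0 0 0")

```text
time_s: 15.65
eef_pos: [0.5401, -0.1325, 0.0085]
eef_rot: [-0.707, 0.707, -0.013, 0.013]
wrist_force: [0.7, -0.3, -2.8]
opening: 0.331
```

Call:
apply_moves(plan="0 0.02 0 0 0 0 0; 0 0.02 0 0 0 0 0; 0 0.02 0 0 0 0 0; 0 0 0 0 0 0 0; 0 0 0 0 0 0 0")

```text
time_s: 16.15
eef_pos: [0.5402, -0.1325, 0.0083]
eef_rot: [-0.707, 0.707, -0.013, 0.013]
wrist_force: [-10.2, 3.7, 24.6]
opening: 0.333
```

Call:
apply_moves(plan="0 -0.04 0 0 0 0 0; 0 0 0 0 0 0 0; 0 0 0 0 0 0 0.8; 0 0 0 0 0 0 0.8; 0 0 0 0 0 0 0.8")

```text
time_s: 16.65
eef_pos: [0.5399, -0.1324, 0.007]
eef_rot: [0.707, -0.707, 0.013, -0.013]
wrist_force: [-0.1, -0.3, 0.5]
opening: 0.799
```

Call:
apply_moves(plan="0 0 0 0 0 0 0.8; 0 -0.5 0 0 0 0 0.8; 0 -1 0 0 0 0 0.8; 0 -1 0 0 0 0 1; 0 -1 0 0 0 0 1")

```text
time_s: 17.15
eef_pos: [0.5394, -0.1321, 0.1837]
eef_rot: [0.707, -0.707, 0.013, -0.013]
wrist_force: [0.8, -0.7, -0.3]
opening: 1.003
```

Run:
```python
from h import *
ctrl.camera('top');ctrl.camera('top');st(); c=cal('wrist');shot('wrist','w9');shot('side','s9')
plan([.4454,-.1323,.18],-.033,claw=1)
for X in ([.5405,-.135,.005],[.541,-.2449,.025],[.4454,-.1323,.025]):print(X,proj(c,X))
```

```text
t 17.25 pos [ 0.5445 -0.1344  0.1906] yaw -0.037 tilt [ 0.013 -0.006 -1.   ] F [ 0.4 -0.7  0.1] op 1.000 q [-0.45  0.16  1.68  0.    1.28 -0.42]
-0.95 0.03 -0.03 0.01 -0.02 0.01 1 ;
-0.95 0.04 -0.03 0.01 -0.02 0.01 1 ;
N 2
[0.5405, -0.135, 0.005] [274.58418229 175.04099098]
[0.541, -0.2449, 0.025] [279.61247398 283.88281425]
[0.4454, -0.1323, 0.025] [172.32062309 181.06095097]
```

View pics/w9.png

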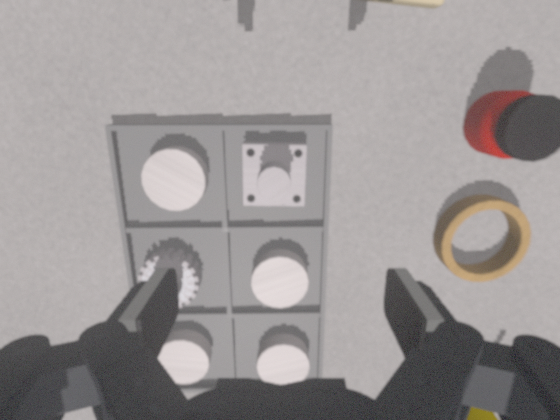

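View pics/s9.png

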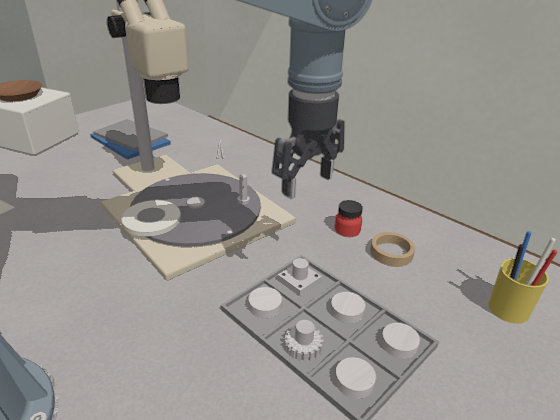

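```bash
cat >> h.py <<'E'
def discs(c,im,z,rad,lo=190,show=False):
    # fit bright blobs -> circle centres by projecting contour to plane z
    g=cv2.cvtColor(cv2.GaussianBlur(im,(5,5),0),cv2.COLOR_BGR2GRAY); m=(g>lo).astype(np.uint8)
    cs,_=cv2.findContours(m,cv2.RETR_EXTERNAL,cv2.CHAIN_APPROX_NONE); out=[]
    for k in cs:
        if len(k)<60: continue
        P=np.array([unproj(c,q[0],z)[:2] for q in k]); (x,y),r=cv2.minEnclosingCircle(P.astype(np.float32)*1000)
        ctr=cv2.fitEllipse((P*1000).astype(np.float32))
        if abs(r-rad*1000)<10: out.append((np.round(ctr[0],1),np.round(ctr[1],1),k[:,0].mean(0).round(0)))
    return out
E
python3 - <<'E'
from h import *
ctrl.camera('top');st(); c=cal('wrist');im=shot('wrist','w10')
c0=cal('top'); it=ctrl.camera('top')[:,:,::-1].copy()
for lo in (150,165,180): print(lo,*discs(c,im,.025,.03,lo),sep='\n')
print('top')
for lo in (110,130,150): print(lo,*discs(c0,it,.025,.03,lo),sep='\n')
cv2.imwrite('pics/raw_top2.png',it); cv2.imwrite('pics/raw_w10.png',im)
E
```

```text
t 17.40 pos [ 0.5396 -0.1322  0.1818] yaw -0.037 tilt [-0.  0. -1.] F [-1.  -0.3 -1. ] op 0.999 q [-0.45  0.17  1.69 -0.    1.28 -0.42]
150
(array([ 539.8, -340.5]), array([36.7, 58.9]), array([289., 370.]))
(array([ 431.8, -337.2]), array([49.6, 58.7]), array([189., 369.]))
(array([ 445.1, -243.6]), array([16.8, 49.6]), array([192., 292.]))
(array([ 540.9, -243.8]), array([57.2, 58.3]), array([287., 290.]))
(array([ 446. , -132.1]), array([57.6, 57.7]), array([179., 185.]))
(array([ 540.2, -132.2]), array([61. , 70.1]), array([282., 181.]))
165
(array([ 539.7, -340.5]), array([35.2, 57.3]), array([289., 370.]))
(array([ 431.8, -337.1]), array([47.9, 56.8]), array([189., 369.]))
(array([ 444.8, -244.7]), array([13.9, 42.7]), array([191., 294.]))
(array([ 540.8, -243.7]), array([56.1, 56.8]), array([286., 290.]))
(array([ 538.6, -138. ]), array([43.3, 53.6]), array([282., 189.]))
(array([ 446., -132.]), array([56.1, 56.5]), array([179., 185.]))
180
(array([ 539.6, -340.4]), array([33.1, 55.6]), array([289., 370.]))
(array([ 431.9, -337.2]), array([46.1, 55.1]), array([189., 369.]))
(array([ 540.8, -243.8]), array([54.5, 55. ]), array([287., 290.]))
(array([ 446.7, -133. ]), array([51.8, 55.4]), array([178., 183.]))
top
110
(array([ 429.7, -340.9]), array([60.2, 62.6]), array([423., 277.]))
(array([ 444. , -131.4]), array([53.5, 64.1]), array([338., 273.]))
(array([ 539.2, -359.6]), array([38.2, 66.8]), array([428., 232.]))
130
(array([ 429.7, -340.8]), array([56.7, 57.4]), array([423., 277.]))
(array([ 444.1, -131.1]), array([49.3, 60.1]), array([338., 273.]))
150
(array([ 429.6, -340.3]), array([52.5, 53.9]), array([423., 277.]))
(array([ 444.3, -131. ]), array([45.7, 55.1]), array([338., 273.]))
(array([489.3, 364.5]), array([28. , 83.7]), array([141., 256.]))
```

View pics/w10.png

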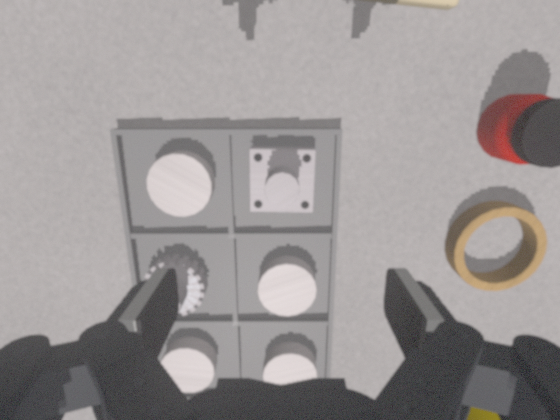

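Run:
```python
from h import *
plan([.446,-.132,.06],-1.0,n=10,claw=1)
```

```text
-0.18 0.24 -0.01 0.00 0.80 -0.00 1 ;
-0.18 0.24 -0.03 0.00 0.80 -0.00 1 ;
-0.18 0.24 -0.04 0.00 0.80 -0.00 1 ;
-0.17 0.24 -0.06 0.00 0.80 -0.00 1 ;
-0.17 0.24 -0.08 0.00 0.80 -0.00 1 ;
-0.16 0.24 -0.09 0.00 0.80 -0.00 1 ;
-0.15 0.24 -0.11 0.00 0.80 -0.00 1 ;
-0.14 0.24 -0.12 0.00 0.80 -0.00 1 ;
-0.13 0.24 -0.13 0.00 0.80 -0.00 1 ;
-0.11 0.24 -0.15 0.00 0.80 -0.00 1 ;
N 10
```

Call:
apply_moves(plan="-0.18 0.24 -0.01 0 0.8 0 1; -0.18 0.24 -0.03 0 0.8 0 1; -0.18 0.24 -0.04 0 0.8 0 1; -0.17 0.24 -0.06 0 0.8 0 1; -0.17 0.24 -0.08 0 0.8 0 1")

```text
time_s: 18.0
eef_pos: [0.4925, -0.1323, 0.1197]
eef_rot: [0.684, -0.683, 0.184, -0.181]
wrist_force: [1.2, -0.0, -1.2]
opening: 1.004
```

Call:
apply_moves(plan="-0.16 0.24 -0.09 0 0.8 0 1; -0.15 0.24 -0.11 0 0.8 0 1; -0.14 0.24 -0.12 0 0.8 0 1; -0.13 0.24 -0.13 0 0.8 0 1; -0.11 0.24 -0.15 0 0.8 0 1")

```text
time_s: 18.5
eef_pos: [0.4461, -0.1324, 0.0599]
eef_rot: [0.62, -0.62, 0.341, -0.338]
wrist_force: [-0.3, 0.3, -0.9]
opening: 0.999
```

Run:
```python
from h import *
ctrl.camera('top');ctrl.camera('top');st(); c=cal('wrist');im=shot('wrist','w11')
for lo in (150,165): print(lo,*discs(c,im,.025,.03,lo),sep='\n')
```

```text
t 18.60 pos [ 0.4445 -0.1316  0.0589] yaw -0.999 tilt [-0.007  0.004 -1.   ] F [-0.5  0.4  0.4] op 0.999 q [-0.54  0.16  2.   -0.    1.    0.45]
150
(array([ 445.1, -132.6]), array([55.4, 60.3]), array([285., 229.]))
(array([ 535.5, -238.4]), array([38.8, 63.1]), array([533., 198.]))
(array([ 598.6, -175. ]), array([26., 57.]), array([523.,  25.]))
(array([ 541.3, -132.6]), array([64.5, 67.4]), array([380.,  76.]))
(array([519.6, -52.3]), array([33.6, 76.6]), array([225.,  27.]))
165
(array([ 445.1, -132.6]), array([54.7, 59.4]), array([285., 229.]))
(array([ 535.6, -238.5]), array([38.5, 62.3]), array([533., 198.]))
(array([ 541.4, -132.4]), array([63.2, 67.2]), array([381.,  77.]))
```

View pics/w11.png

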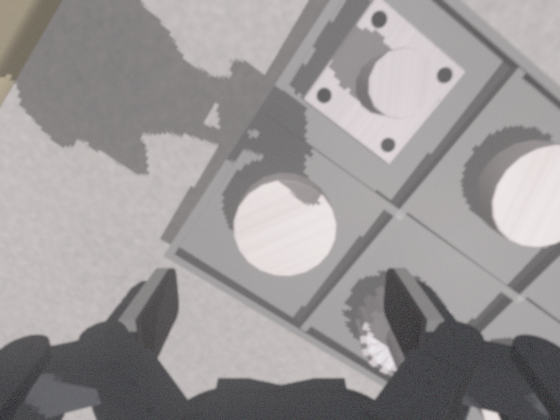

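Call:
apply_moves(plan="0 0.4 0 0 0 0 1; 0 0.4 0 0 0 0 1; 0 0.3 0 0 0 0 1; 0 0.15 0 0 0 0 1; 0 0.06 0 0 0 0 1")

```text
time_s: 19.15
eef_pos: [0.4479, -0.1331, -0.0039]
eef_rot: [0.621, -0.621, 0.338, -0.337]
wrist_force: [1.5, 0.1, -0.5]
opening: 0.999
```

Run:
```python
from h import *
ctrl.camera('top');ctrl.camera('top');st(); shot('side','s12',(200,200,440,380),3)
```

```text
t 19.25 pos [ 0.4482 -0.1333 -0.0032] yaw -0.997 tilt [-0.  0. -1.] F [ 0.1 -0.4 -0.6] op 1.001 q [-0.54  0.28  2.01  0.    0.85  0.45]
```

View pics/s12.png

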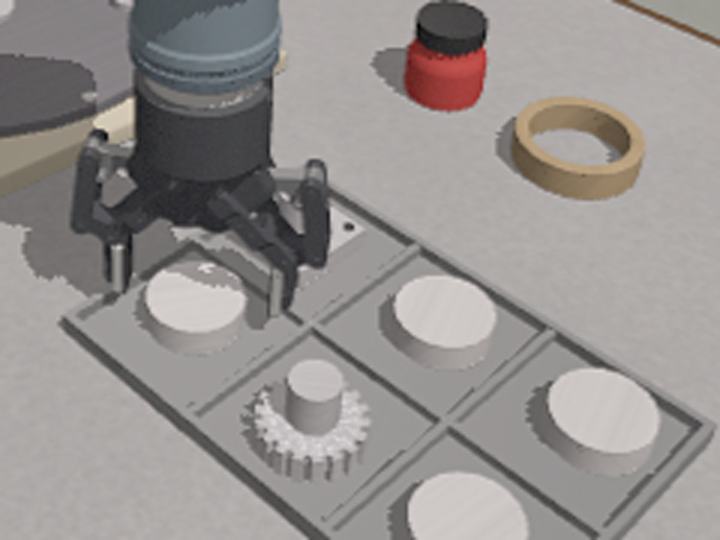

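Call:
apply_moves(plan="-0.04 0.06 -0.02 0 0 0 1; 0 0 0 0 0 0 0; 0 0 0 0 0 0 0; 0 0 0 0 0 0 0; 0 0 0 0 0 0 0")

```text
time_s: 19.8
eef_pos: [0.4463, -0.1323, -0.0054]
eef_rot: [-0.621, 0.621, -0.338, 0.338]
wrist_force: [-2.9, 1.4, 8.4]
opening: 0.678
```

Run:
```python
from h import *
ctrl.camera('top');st(); shot('side','s13',(200,200,440,380),3)
```

```text
t 19.85 pos [ 0.4463 -0.1323 -0.0054] yaw -0.997 tilt [ 0. -0. -1.] F [-3.1  2.1  8.7] op 0.677 q [-0.54  0.28  2.01 -0.    0.84  0.45]
```

View pics/s13.png

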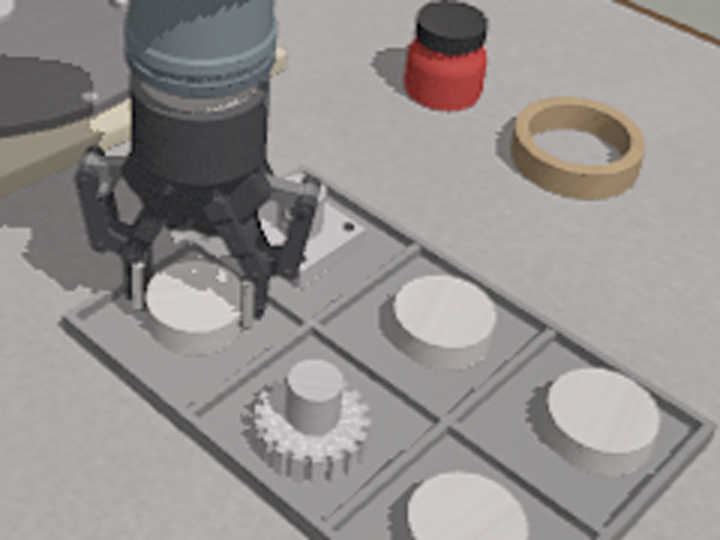

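Call:
apply_moves(plan="0 -0.2 0 0 0 0 0; 0 -0.4 0 0 0 0 0; 0 -0.5 0 0 0 0 0; 0 -0.5 0 0 0 0 0; 0 -0.3 0 0 0 0 0")

```text
time_s: 20.4
eef_pos: [0.4469, -0.1326, 0.0911]
eef_rot: [-0.621, 0.621, -0.337, 0.339]
wrist_force: [-0.3, -0.0, -1.9]
opening: 0.675
```

Run:
```python
from h import *
st()
plan([.4383,.2068,.09],-1.0,n=15,claw=0)
```

```text
t 20.40 pos [ 0.4469 -0.1326  0.0911] yaw -0.997 tilt [ 0.002 -0.001 -1.   ] F [-0.3 -0.  -1.9] op 0.675 q [-0.54  0.1   1.98 -0.    1.06  0.45]
-0.39 0.00 0.24 -0.00 0.00 0.00 0 ;
-0.39 0.00 0.24 -0.00 0.00 0.00 0 ;
-0.39 0.00 0.24 -0.00 0.00 0.00 0 ;
-0.39 0.00 0.24 -0.00 0.00 0.00 0 ;
-0.39 0.00 0.24 -0.00 0.00 0.00 0 ;
-0.39 0.00 0.24 -0.00 0.00 0.00 0 ;
-0.39 0.00 0.24 -0.00 0.00 0.00 0 ;
-0.39 0.00 0.24 -0.00 0.00 0.00 0 ;
-0.39 0.00 0.24 -0.00 0.00 0.00 0 ;
-0.39 0.00 0.24 -0.00 0.00 0.00 0 ;
-0.39 0.00 0.24 -0.00 0.00 0.00 0 ;
-0.39 0.00 0.24 -0.00 0.00 0.00 0 ;
-0.39 0.00 0.24 -0.00 0.00 0.00 0 ;
-0.39 0.00 0.24 -0.00 0.00 0.00 0 ;
-0.39 0.00 0.23 -0.00 0.00 0.00 0 ;
N 15
```

Call:
apply_moves(plan="-0.39 0 0.24 0 0 0 0; -0.39 0 0.24 0 0 0 0; -0.39 0 0.24 0 0 0 0; -0.39 0 0.24 0 0 0 0; -0.39 0 0.24 0 0 0 0")

```text
time_s: 20.9
eef_pos: [0.4434, -0.0168, 0.0892]
eef_rot: [0.621, -0.621, 0.338, -0.338]
wrist_force: [0.7, 0.4, -1.7]
opening: 0.676
```

Call:
apply_moves(plan="-0.39 0 0.24 0 0 0 0; -0.39 0 0.24 0 0 0 0; -0.39 0 0.24 0 0 0 0; -0.39 0 0.24 0 0 0 0; -0.39 0 0.24 0 0 0 0")

```text
time_s: 21.4
eef_pos: [0.4409, 0.0977, 0.0892]
eef_rot: [0.621, -0.621, 0.338, -0.338]
wrist_force: [0.4, 0.9, -2.2]
opening: 0.673
```

Run:
```python
from h import *
ctrl.camera('top');ctrl.camera('top');st(); c=cal('wrist');im=shot('wrist','w14'); cv2.imwrite('pics/raw_w14.png',im)
print(proj(c,[.4383,.2068,.044]),proj(c,[.5472,.1917,.032]))
np.savez('c14.npz',K=c[0],R=c[1],t=c[2])
```

```text
t 21.50 pos [0.4406 0.0988 0.0891] yaw -0.995 tilt [ 0.     0.001 -1.   ] F [ 0.9 -0.9 -1.5] op 0.672 q [-0.04  0.07  2.02  0.    1.05  0.95]
[117.3810947  130.19310322] [243.16039212 -33.66226392]
```

View pics/w14.png

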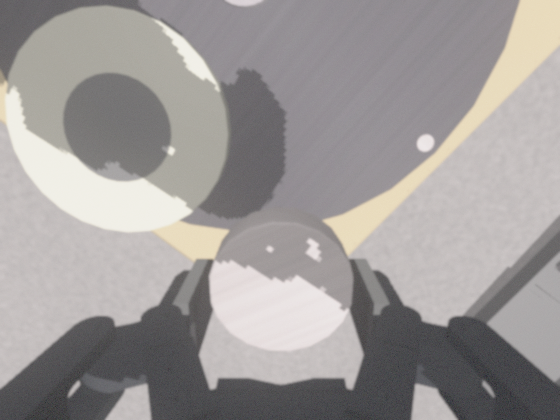

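Run:
```python
from h import *
im=cv2.imread('pics/raw_w14.png'); im=np.clip((im/255.)**.6*255,0,255).astype(np.uint8)
c=cal('wrist'); p,r,o=pose(); a=np.linspace(0,2*np.pi,200)
def dr(ctr,rad,col):
    for t in a:
        u=proj(c,np.array(ctr)+rad*np.array([np.cos(t),np.sin(t),0])); cv2.circle(im,tuple(np.round(u*16).astype(int)),8,col,-1,shift=4)
dr([.4383,.2068,.044],.03,(0,0,255));dr([.4383,.2068,.044],.062,(0,0,255))
dr([p[0],p[1],p[2]+.0304],.03,(0,200,0)); dr([.4383,.2068,.032],.062,(255,0,0))
cv2.imwrite('pics/o14.png',cv2.resize(im[:370,:420],None,fx=1.6,fy=1.6))
```

```text
(no output)
```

View pics/o14.png

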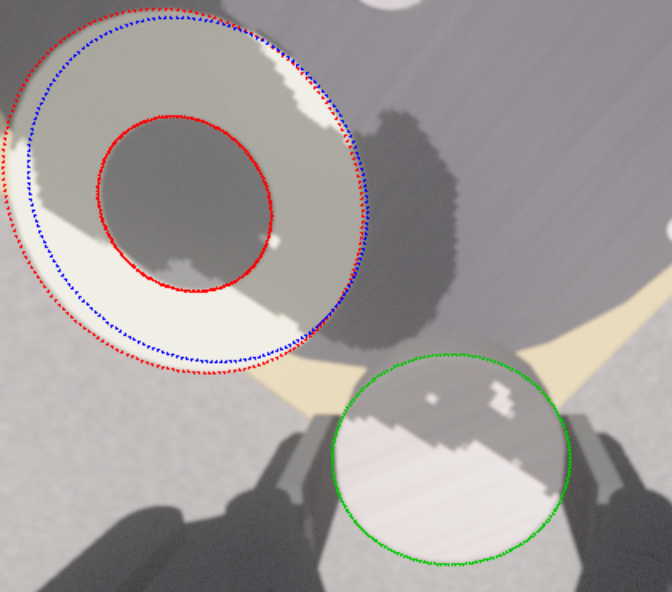

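Call:
apply_moves(plan="-0.39 0 0.24 0 0 0 0; -0.39 0 0.24 0 0 0 0; -0.39 0 0.24 0 0 0 0; -0.39 0 0.24 0 0 0 0; -0.29 0 0.18 0 0 0 0")

```text
time_s: 22.05
eef_pos: [0.439, 0.2057, 0.089]
eef_rot: [0.621, -0.621, 0.338, -0.338]
wrist_force: [-0.0, -1.3, -0.9]
opening: 0.678
```

Run:
```python
from h import *
ctrl.camera('top');ctrl.camera('top');st()
plan([.4383,.2068,.037],-.997,n=5,claw=0)
```

```text
t 22.15 pos [0.4389 0.2061 0.089 ] yaw -0.996 tilt [ 0.  0. -1.] F [ 0.2 -0.6 -2.1] op 0.671 q [0.19 0.14 1.94 0.   1.06 1.19]
-0.00 0.21 -0.00 -0.00 0.00 0.00 0 ;
-0.00 0.21 -0.00 -0.00 0.00 0.00 0 ;
-0.00 0.21 -0.00 -0.00 0.00 0.00 0 ;
-0.00 0.21 -0.00 -0.00 0.00 0.00 0 ;
-0.00 0.21 -0.00 -0.00 0.00 0.00 0 ;
N 5
```

Call:
apply_moves(plan="-0.01 0.4 0 0 0 0 0; 0 0.35 0 0 0 0 0; 0 0.2 0 0 0 0 0; 0 0.08 0 0 0 0 0; 0 0.04 0 0 0 0 0")

```text
time_s: 22.65
eef_pos: [0.4387, 0.2052, 0.0351]
eef_rot: [-0.621, 0.621, -0.338, 0.338]
wrist_force: [0.1, 0.1, -1.8]
opening: 0.676
```

Run:
```python
from h import *
ctrl.camera('top');ctrl.camera('top');st()
```

```text
t 22.75 pos [0.4389 0.2056 0.0355] yaw -0.998 tilt [ 0.001  0.    -1.   ] F [ 0.9 -0.4 -1.5] op 0.671 q [ 0.19  0.24  1.96 -0.    0.94  1.19]
```

Call:
apply_moves(plan="-0.03 0.02 0 0 0 0 0; 0 0.02 0 0 0 0 0; 0 0.01 0 0 0 0 0; 0 0 0 0 0 0 0; 0 0 0 0 0 0 0")

```text
time_s: 23.25
eef_pos: [0.4381, 0.2074, 0.0336]
eef_rot: [0.621, -0.621, 0.338, -0.338]
wrist_force: [-2.9, -0.4, 5.3]
opening: 0.671
```

Call:
apply_moves(plan="0 0 0 0 0 0 0.8; 0 0 0 0 0 0 1; 0 0 0 0 0 0 1; 0 -0.3 0 0 0 0 1; 0 -0.8 0 0 0 0 1")

```text
time_s: 23.75
eef_pos: [0.4344, 0.2063, 0.085]
eef_rot: [-0.619, 0.623, -0.34, 0.336]
wrist_force: [1.1, 0.6, -1.0]
opening: 0.999
```

Call:
apply_moves(plan="0 -0.8 0 0 0 0 1; 0.9 0 -0.1 0 0 0 1; 0.9 0 -0.1 0 0 0 1; 0 0 0 0 0 0 1; 0 0 0 0 0 0 1")

```text
time_s: 24.25
eef_pos: [0.4782, 0.1253, 0.1275]
eef_rot: [0.621, -0.621, 0.339, -0.339]
wrist_force: [-0.6, -0.4, 0.8]
opening: 0.998
```

```bash
cat >> h.py <<'E'
def overlay(name,circs,crop=None,k=1.6):
    c=cal('wrist'); im=ctrl.camera('wrist')[:,:,::-1]; im=np.clip((im/255.)**.6*255,0,255).astype(np.uint8).copy()
    for (ctr,rad,col) in circs:
        for t in np.linspace(0,2*np.pi,120):
            u=proj(c,np.array(ctr)+rad*np.array([np.cos(t),np.sin(t),0])); cv2.circle(im,tuple(np.round(u*16).astype(int).tolist()),10,col,-1,shift=4)
    if crop: im=im[crop[1]:crop[3],crop[0]:crop[2]]
    cv2.imwrite(f'pics/{name}.png',cv2.resize(im,None,fx=k,fy=k))
E
python3 - <<'E'
from h import *
ctrl.camera('top');ctrl.camera('top');st()
overlay('o15',[([.4383,.2068,.044],.062,(0,0,255)),([.4383,.2068,.064],.03,(0,200,0))],None,1.2)
plan([.5408,-.2438,.10],-.998,n=20,claw=1)
E
```

```text
t 24.35 pos [0.4774 0.1266 0.1272] yaw -0.997 tilt [-0.001  0.    -1.   ] F [-0.1  1.1  0.3] op 0.994 q [0.02 0.1  1.89 0.   1.15 1.02]
0.35 0.03 -0.15 0.00 0.00 -0.00 1 ;
0.35 0.03 -0.15 0.00 0.00 -0.00 1 ;
0.35 0.03 -0.15 0.00 0.00 -0.00 1 ;
0.35 0.03 -0.15 0.00 0.00 -0.00 1 ;
0.35 0.03 -0.15 0.00 0.00 -0.00 1 ;
0.35 0.03 -0.15 0.00 0.00 -0.00 1 ;
0.35 0.03 -0.15 0.00 0.00 -0.00 1 ;
0.35 0.03 -0.15 0.00 0.00 -0.00 1 ;
0.35 0.03 -0.15 0.00 0.00 -0.00 1 ;
0.35 0.03 -0.15 0.00 0.00 -0.00 1 ;
0.35 0.03 -0.15 0.00 0.00 -0.00 1 ;
0.35 0.03 -0.15 0.00 0.00 -0.00 1 ;
0.35 0.03 -0.15 0.00 0.00 -0.00 1 ;
0.35 0.03 -0.15 0.00 0.00 -0.00 1 ;
0.35 0.03 -0.15 0.00 0.00 -0.00 1 ;
0.35 0.03 -0.15 0.00 0.00 -0.00 1 ;
0.35 0.03 -0.15 0.00 0.00 -0.00 1 ;
0.35 0.03 -0.15 0.00 0.00 -0.00 1 ;
0.35 0.03 -0.15 0.00 0.00 -0.00 1 ;
0.35 0.03 -0.15 0.00 0.00 -0.00 1 ;
N 20
```

View pics/o15.png

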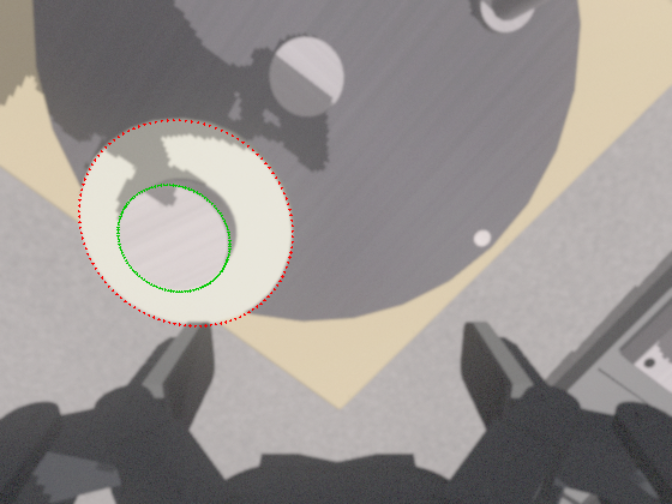

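Call:
apply_moves(plan="0.5 0 -0.22 0 0 0 1; 0.7 0.05 -0.3 0 0 0 1; 0.7 0.05 -0.3 0 0 0 1; 0.7 0.05 -0.3 0 0 0 1; 0.7 0.05 -0.3 0 0 0 1")

```text
time_s: 24.9
eef_pos: [0.5078, -0.051, 0.1175]
eef_rot: [0.621, -0.621, 0.338, -0.337]
wrist_force: [1.0, 0.8, -0.5]
opening: 0.997
```

Call:
apply_moves(plan="0.7 0.05 -0.3 0 0 0 1; 0.7 0.05 -0.3 0 0 0 1; 0.7 0.05 -0.3 0 0 0 1; 0.7 0.1 -0.3 0 0 0 1; 0.5 0.2 -0.2 0 0 0 1")

```text
time_s: 25.4
eef_pos: [0.5397, -0.229, 0.0956]
eef_rot: [-0.621, 0.621, -0.337, 0.339]
wrist_force: [-0.2, 0.0, 0.9]
opening: 0.998
```

Run:
```python
from h import *
ctrl.camera('top');ctrl.camera('top');st();
overlay('o16',[([.5408,-.2438,.025],.03,(0,0,255)),([.5415,-.350,.025],.03,(0,200,0)),([.4305,-.339,.025],.03,(255,0,0)),([.429,-.2446,.051],.015,(0,200,200))],None,1.2)
plan([.5408,-.2438,-.006],-.998,n=5,claw=1)
```

```text
t 25.50 pos [ 0.5386 -0.2293  0.0938] yaw -0.999 tilt [-0.001  0.    -1.   ] F [ 0.4  0.7 -0.3] op 1.003 q [-0.6   0.34  1.68 -0.    1.12  0.39]
0.06 0.40 -0.03 0.00 -0.00 -0.00 1 ;
0.06 0.40 -0.03 0.00 -0.00 -0.00 1 ;
0.06 0.40 -0.03 0.00 -0.00 -0.00 1 ;
0.06 0.40 -0.03 0.00 -0.00 -0.00 1 ;
0.06 0.40 -0.03 0.00 -0.00 -0.00 1 ;
N 5
```

View pics/o16.png

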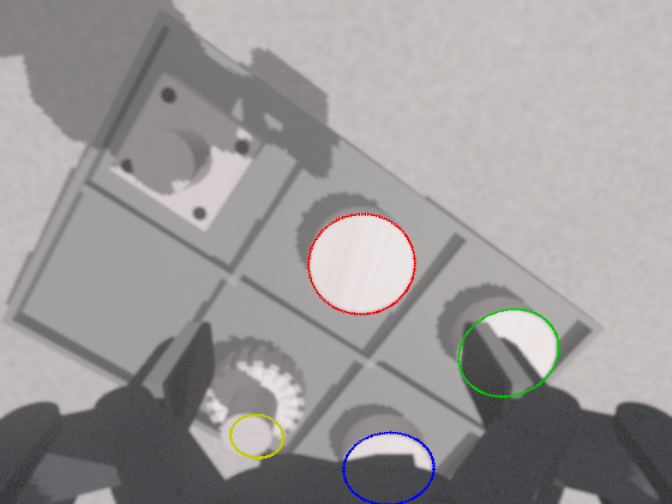

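Call:
apply_moves(plan="0.1 0.5 -0.06 0 0 0 1; 0.1 0.5 -0.06 0 0 0 1; 0.1 0.5 -0.03 0 0 0 1; 0.02 0.3 0 0 0 0 1; 0 0.2 0 0 0 0 1")

```text
time_s: 26.05
eef_pos: [0.5407, -0.2432, -0.006]
eef_rot: [0.621, -0.621, 0.338, -0.337]
wrist_force: [0.6, -1.0, 0.2]
opening: 0.996
```

Run:
```python
from h import *
ctrl.camera('top');ctrl.camera('top');st();
plan([.5408,-.2438,-.006],-.998,n=1,claw=1)
```

```text
t 26.15 pos [ 0.5404 -0.2435 -0.0059] yaw -0.996 tilt [-0.002  0.002 -1.   ] F [-0.2 -0.1  0.6] op 1.001 q [-0.62  0.51  1.68  0.    0.95  0.37]
0.01 0.00 0.00 0.01 0.01 -0.02 1 ;
N 1
```

Call:
apply_moves(plan="0 0 0 0 0 0 0; 0 0 0 0 0 0 0; 0 0 0 0 0 0 0; 0 0 0 0 0 0 0; 0 0 0 0 0 0 0")

```text
time_s: 26.65
eef_pos: [0.5424, -0.2458, -0.0027]
eef_rot: [-0.621, 0.621, -0.337, 0.339]
wrist_force: [-0.9, 1.2, 5.6]
opening: 0.671
```

Call:
apply_moves(plan="0 -0.2 0 0 0 0 0; 0 -0.4 0 0 0 0 0; 0 -0.5 0 0 0 0 0; 0 -0.5 0 0 0 0 0; 0 -0.5 0 0 0 0 0")

```text
time_s: 27.15
eef_pos: [0.541, -0.2451, 0.102]
eef_rot: [-0.621, 0.621, -0.338, 0.338]
wrist_force: [0.9, -0.0, -0.2]
opening: 0.669
```

Run:
```python
from h import *
st();
plan([.4383,.2068,.105],-.998,n=15,claw=0)
```

```text
t 27.15 pos [ 0.541  -0.2451  0.102 ] yaw -0.997 tilt [ 0. -0. -1.] F [ 0.9 -0.  -0.2] op 0.669 q [-0.63  0.35  1.65 -0.    1.14  0.37]
-0.58 -0.00 0.21 -0.00 0.00 0.00 0 ;
-0.58 -0.00 0.21 -0.00 0.00 0.00 0 ;
-0.58 -0.00 0.21 -0.00 0.00 0.00 0 ;
-0.58 -0.00 0.21 -0.00 0.00 0.00 0 ;
-0.58 -0.00 0.21 -0.00 0.00 0.00 0 ;
-0.58 -0.00 0.21 -0.00 0.00 0.00 0 ;
-0.58 -0.00 0.21 -0.00 0.00 0.00 0 ;
-0.58 -0.00 0.21 -0.00 0.00 0.00 0 ;
-0.58 -0.00 0.21 -0.00 0.00 0.00 0 ;
-0.58 -0.00 0.21 -0.00 0.00 0.00 0 ;
-0.58 -0.00 0.21 -0.00 0.00 0.00 0 ;
-0.58 -0.00 0.21 -0.00 0.00 0.00 0 ;
-0.58 -0.00 0.21 -0.00 0.00 0.00 0 ;
-0.58 -0.00 0.21 -0.00 0.00 0.00 0 ;
-0.58 -0.00 0.21 -0.00 0.00 0.00 0 ;
N 15
```

Run:
```python
from h import *
ctrl.camera('top');ctrl.camera('top');st();p=pose()[0]
overlay('o17',[([p[0],p[1],p[2]+.0277],.03,(0,0,255))],None,1.2)
```

```text
t 27.25 pos [ 0.5436 -0.247   0.1052] yaw -0.997 tilt [ 0.007 -0.005 -1.   ] F [ 0.3  0.3 -1.8] op 0.669 q [-0.62  0.34  1.65 -0.    1.14  0.37]
```

View pics/o17.png

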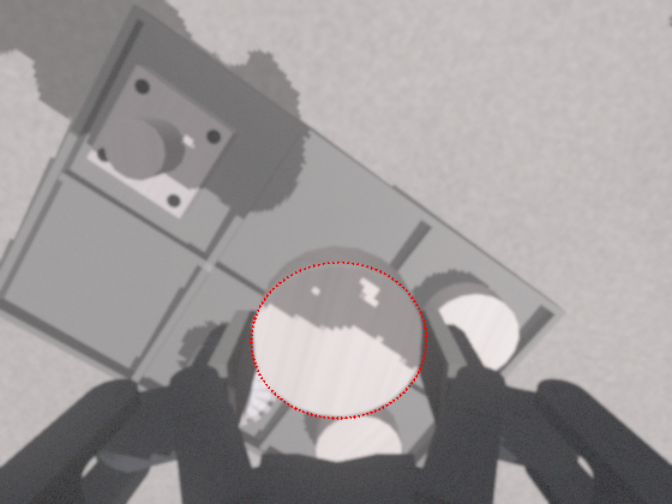

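Call:
apply_moves(plan="-0.5 0 0.18 0 0 0 0; -0.65 0 0.23 0 0 0 0; -0.7 0 0.25 0 0 0 0; -0.7 0 0.25 0 0 0 0; -0.7 0 0.25 0 0 0 0")

```text
time_s: 27.8
eef_pos: [0.4999, -0.0755, 0.0988]
eef_rot: [-0.621, 0.621, -0.339, 0.337]
wrist_force: [0.4, 0.3, -1.4]
opening: 0.672
```

Call:
apply_moves(plan="-0.7 0 0.25 0 0 0 0; -0.7 0 0.25 0 0 0 0; -0.7 0 0.25 0 0 0 0; -0.7 0 0.25 0 0 0 0; -0.7 0 0.25 0 0 0 0")

```text
time_s: 28.3
eef_pos: [0.4575, 0.1051, 0.099]
eef_rot: [-0.621, 0.621, -0.339, 0.338]
wrist_force: [0.8, 0.5, -2.5]
opening: 0.671
```

Run:
```python
from h import *
st();
plan([.4383,.2068,.09],-.998,n=5,claw=0)
```

```text
t 28.30 pos [0.4575 0.1051 0.099 ] yaw -0.998 tilt [-0.002  0.    -1.   ] F [ 0.8  0.5 -2.5] op 0.671 q [-0.03  0.09  1.97 -0.    1.08  0.97]
-0.38 0.04 0.16 0.00 0.00 -0.00 0 ;
-0.38 0.04 0.16 0.00 0.00 -0.00 0 ;
-0.38 0.04 0.16 0.00 0.00 -0.00 0 ;
-0.38 0.04 0.16 0.00 0.00 -0.00 0 ;
-0.38 0.04 0.16 0.00 0.00 -0.00 0 ;
N 5
```

Call:
apply_moves(plan="-0.45 0.04 0.18 0 0 0 0; -0.45 0.04 0.18 0 0 0 0; -0.45 0.04 0.18 0 0 0 0; -0.35 0.04 0.14 0 0 0 0; -0.2 0.04 0.1 0 0 0 0")

```text
time_s: 28.8
eef_pos: [0.4388, 0.2057, 0.0889]
eef_rot: [-0.621, 0.622, -0.338, 0.337]
wrist_force: [0.1, -0.4, -2.0]
opening: 0.669
```

Run:
```python
from h import *
ctrl.camera('top');ctrl.camera('top');st();
plan([.4383,.2068,.06],-.998,n=1,claw=0)
```

```text
t 28.90 pos [0.4393 0.2054 0.0891] yaw -0.996 tilt [-0.002 -0.    -1.   ] F [-0.9 -0.6 -1. ] op 0.669 q [0.19 0.14 1.93 0.   1.06 1.19]
-0.03 0.58 -0.00 0.02 0.02 -0.01 0 ;
N 1
```

Call:
apply_moves(plan="-0.03 0.25 0 0 0 0 0; 0 0.2 0 0 0 0 0; 0 0.1 0 0 0 0 0; 0 0.05 0 0 0 0 0; 0 0 0 0 0 0 0")

```text
time_s: 29.4
eef_pos: [0.4394, 0.2055, 0.0596]
eef_rot: [-0.621, 0.621, -0.339, 0.338]
wrist_force: [0.1, 0.3, -1.0]
opening: 0.671
```

Call:
apply_moves(plan="0 0.03 0 0 0 0 0; 0 0.02 0 0 0 0 0; 0 0.01 0 0 0 0 0; 0 0 0 0 0 0 0; 0 0 0 0 0 0 0")

```text
time_s: 29.9
eef_pos: [0.4397, 0.206, 0.0573]
eef_rot: [0.621, -0.621, 0.338, -0.338]
wrist_force: [-0.2, 0.4, -1.7]
opening: 0.674
```

Call:
apply_moves(plan="-0.03 0 -0.01 0 0 0 0; 0 0.02 0 0 0 0 0; 0 0.02 0 0 0 0 0; 0 0 0 0 0 0 0; 0 0 0 0 0 0 0")

```text
time_s: 30.4
eef_pos: [0.4384, 0.2072, 0.0562]
eef_rot: [0.621, -0.621, 0.338, -0.338]
wrist_force: [-5.9, -0.1, 8.9]
opening: 0.667
```

Call:
apply_moves(plan="0 0 0 0 0 0 0.8; 0 0 0 0 0 0 1; 0 0 0 0 0 0 1; 0 -0.3 0 0 0 0 1; 0 -0.8 0 0 0 0 1")

```text
time_s: 30.9
eef_pos: [0.4352, 0.2062, 0.1073]
eef_rot: [-0.619, 0.623, -0.341, 0.336]
wrist_force: [0.9, 0.9, 0.5]
opening: 1.003
```

Call:
apply_moves(plan="0 -0.4 0 0 0 0 1; 0.9 0 -0.35 0 0 0 1; 0.9 0 -0.35 0 0 0 1; 0 0 0 0 0 0 1; 0 0 0 0 0 0 1")

```text
time_s: 31.4
eef_pos: [0.458, 0.1115, 0.1301]
eef_rot: [0.621, -0.62, 0.339, -0.339]
wrist_force: [-0.1, 0.3, 0.1]
opening: 1.002
```

Run:
```python
from h import *
ctrl.camera('top');st()
overlay('o18',[([.4383,.2068,.064],.03,(0,0,255)),([.4383,.2068,.084],.03,(0,200,0))],None,1.2)
plan([.5405,-.347,.10],-.998,n=12,claw=1)
```

```text
t 31.45 pos [0.4576 0.1124 0.13  ] yaw -0.999 tilt [-0.001  0.    -1.   ] F [-0.2  1.3  0.2] op 1.002 q [-0.01  0.05  1.94  0.    1.15  0.99]
0.72 0.05 -0.30 0.00 0.00 -0.00 1 ;
0.72 0.05 -0.30 0.00 0.00 -0.00 1 ;
0.72 0.05 -0.30 0.00 0.00 -0.00 1 ;
0.72 0.05 -0.30 0.00 0.00 -0.00 1 ;
0.72 0.05 -0.30 0.00 0.00 -0.00 1 ;
0.72 0.05 -0.30 0.00 0.00 -0.00 1 ;
0.72 0.05 -0.30 0.00 0.00 -0.00 1 ;
0.72 0.05 -0.30 0.00 0.00 -0.00 1 ;
0.72 0.05 -0.30 0.00 0.00 -0.00 1 ;
0.72 0.05 -0.30 0.00 0.00 -0.00 1 ;
0.72 0.05 -0.30 0.00 0.00 -0.00 1 ;
0.72 0.05 -0.30 0.00 0.00 -0.00 1 ;
N 12
```

View pics/o18.png

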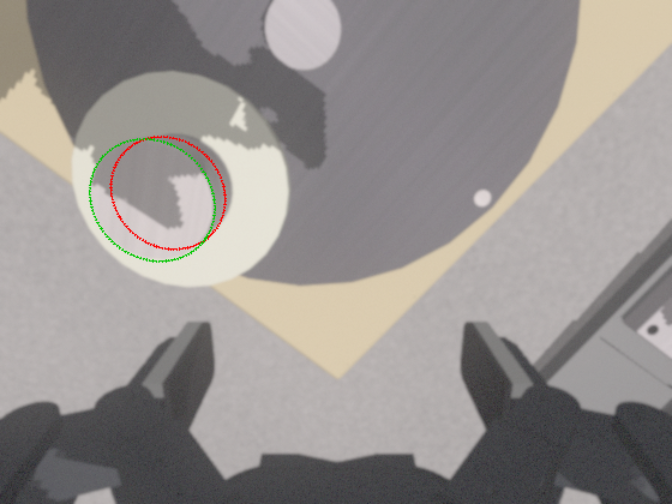

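Call:
apply_moves(plan="0.5 0.05 -0.22 0 0 0 1; 0.75 0.05 -0.3 0 0 0 1; 0.75 0.05 -0.3 0 0 0 1; 0.75 0.05 -0.3 0 0 0 1; 0.75 0.05 -0.3 0 0 0 1")

```text
time_s: 32.0
eef_pos: [0.4933, -0.0729, 0.1174]
eef_rot: [0.622, -0.621, 0.337, -0.337]
wrist_force: [0.4, -1.0, -0.6]
opening: 1.004
```

Call:
apply_moves(plan="0.75 0.05 -0.3 0 0 0 1; 0.75 0.05 -0.3 0 0 0 1; 0.75 0.05 -0.3 0 0 0 1; 0.75 0.05 -0.3 0 0 0 1; 0.75 0.05 -0.3 0 0 0 1")

```text
time_s: 32.5
eef_pos: [0.5327, -0.2711, 0.1046]
eef_rot: [0.622, -0.621, 0.338, -0.337]
wrist_force: [0.5, -0.2, 1.1]
opening: 0.998
```

Call:
apply_moves(plan="0.6 0.05 -0.2 0 0 0 1; 0.3 0.05 -0.1 0 0 0 1; 0 0 0 0 0 0 1; 0 0 0 0 0 0 1; 0 0 0 0 0 0 1")

```text
time_s: 33.0
eef_pos: [0.5436, -0.3151, 0.1]
eef_rot: [0.622, -0.621, 0.338, -0.337]
wrist_force: [0.5, 0.1, 0.5]
opening: 1.001
```

Run:
```python
from h import *
ctrl.camera('top');st(); c=cal('wrist')
im=ctrl.camera('wrist')[:,:,::-1].copy()
for lo in (150,165): print(lo,*discs(c,im,.025,.03,lo),sep='\n')
overlay('o19',[([.5415,-.350,.025],.03,(0,200,0)),([.4305,-.339,.025],.03,(255,0,0)),([.429,-.2446,.051],.015,(0,200,200))],None,1.2)
plan([.5415,-.350,-.006],-.998,n=5,claw=1)
```

```text
t 33.05 pos [ 0.5437 -0.3153  0.1002] yaw -0.995 tilt [-0.     0.001 -1.   ] F [-0.9 -0.   0.7] op 0.998 q [-0.71  0.42  1.56  0.    1.17  0.28]
150
(array([ 429.5, -339. ]), array([58. , 58.6]), array([227., 341.]))
(array([ 388.4, -224.3]), array([40.5, 68.2]), array([ 65., 309.]))
(array([ 447.1, -241.8]), array([18.2, 41.1]), array([122., 262.]))
(array([ 541.1, -350.2]), array([58.2, 58.9]), array([321., 237.]))
(array([ 517. , -137.6]), array([10.7, 38.1]), array([22., 98.]))
165
(array([ 429.5, -339. ]), array([56.9, 57.5]), array([227., 341.]))
(array([ 447., -242.]), array([16. , 39.6]), array([122., 262.]))
(array([ 541.1, -350.2]), array([57.5, 58. ]), array([321., 237.]))
0.11 0.43 -0.08 -0.00 0.00 -0.00 1 ;
0.11 0.43 -0.08 -0.00 0.00 -0.00 1 ;
0.11 0.43 -0.08 -0.00 0.00 -0.00 1 ;
0.11 0.43 -0.08 -0.00 0.00 -0.00 1 ;
0.11 0.43 -0.08 -0.00 0.00 -0.00 1 ;
N 5
```

View pics/o19.png

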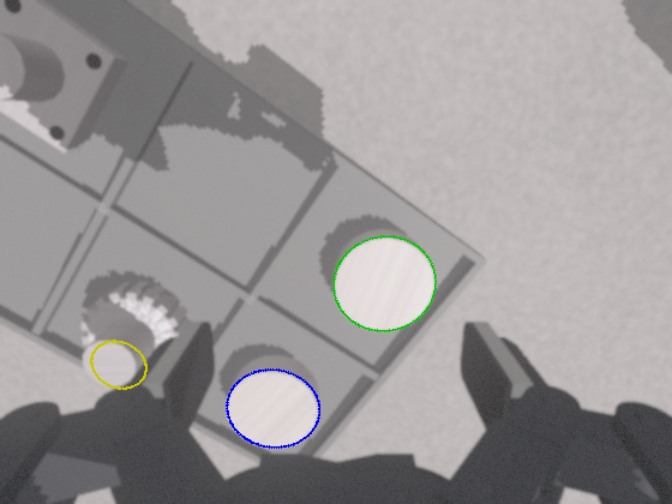

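Call:
apply_moves(plan="0.2 0.45 -0.15 0 0 0 1; 0.2 0.5 -0.15 0 0 0 1; 0.14 0.55 -0.1 0 0 0 1; 0 0.4 0 0 0 0 1; 0 0.22 0 0 0 0 1")

```text
time_s: 33.65
eef_pos: [0.5404, -0.3497, -0.0077]
eef_rot: [0.621, -0.621, 0.339, -0.337]
wrist_force: [-1.1, -0.5, -0.7]
opening: 1.002
```

Run:
```python
from h import *
ctrl.camera('top');ctrl.camera('top');st();
plan([.5413,-.350,-.006],-.998,n=1,claw=1)
```

```text
t 33.75 pos [ 0.5404 -0.3494 -0.0074] yaw -0.997 tilt [-0.002  0.002 -1.   ] F [ 0.1  0.2 -0.1] op 1.001 q [-0.76  0.6   1.54  0.    1.    0.24]
0.02 -0.03 0.01 0.01 0.01 -0.03 1 ;
N 1
```

Call:
apply_moves(plan="0.02 -0.03 0.01 0 0 0 1; 0 0 0 0 0 0 0; 0 0 0 0 0 0 0; 0 0 0 0 0 0 0; 0 0 0 0 0 0 0")

```text
time_s: 34.25
eef_pos: [0.5436, -0.3522, -0.002]
eef_rot: [-0.621, 0.621, -0.337, 0.339]
wrist_force: [-1.5, 1.3, 5.9]
opening: 0.669
```

Call:
apply_moves(plan="0 0 0 0 0 0 0; 0 -0.2 0 0 0 0 0; 0 -0.5 0 0 0 0 0; 0 -0.7 0 0 0 0 0; 0 -0.8 0 0 0 0 0")

```text
time_s: 34.75
eef_pos: [0.5415, -0.3506, 0.1062]
eef_rot: [0.621, -0.621, 0.339, -0.337]
wrist_force: [0.6, -0.7, -0.7]
opening: 0.669
```

Run:
```python
from h import *
ctrl.camera('top');st();p=pose()[0]
overlay('o20',[([p[0],p[1],p[2]+.029],.03,(0,0,255))],None,1.2)
plan([.4383,.2068,.115],-.998,n=15,claw=0)
```

```text
t 34.80 pos [ 0.5454 -0.3539  0.1153] yaw -0.997 tilt [ 0.007 -0.007 -1.   ] F [ 3.2 -2.4  4.2] op 0.671 q [-0.76  0.44  1.5  -0.    1.2   0.24]
-0.71 -0.01 0.29 -0.00 0.00 0.01 0 ;
-0.71 -0.01 0.29 -0.00 0.00 0.01 0 ;
-0.71 -0.01 0.29 -0.00 0.00 0.01 0 ;
-0.71 -0.01 0.29 -0.00 0.00 0.01 0 ;
-0.71 -0.01 0.29 -0.00 0.00 0.01 0 ;
-0.71 -0.01 0.29 -0.00 0.00 0.01 0 ;
-0.71 -0.01 0.29 -0.00 0.00 0.01 0 ;
-0.71 -0.01 0.29 -0.00 0.00 0.01 0 ;
-0.71 -0.01 0.29 -0.00 0.00 0.01 0 ;
-0.71 -0.00 0.29 -0.00 0.00 0.01 0 ;
-0.71 -0.00 0.29 -0.00 0.00 0.01 0 ;
-0.71 -0.00 0.29 -0.00 0.00 0.01 0 ;
-0.71 -0.00 0.29 -0.00 0.00 0.01 0 ;
-0.71 -0.00 0.29 -0.00 0.00 0.01 0 ;
-0.71 -0.00 0.29 -0.00 0.00 0.01 0 ;
N 15
```

View pics/o20.png

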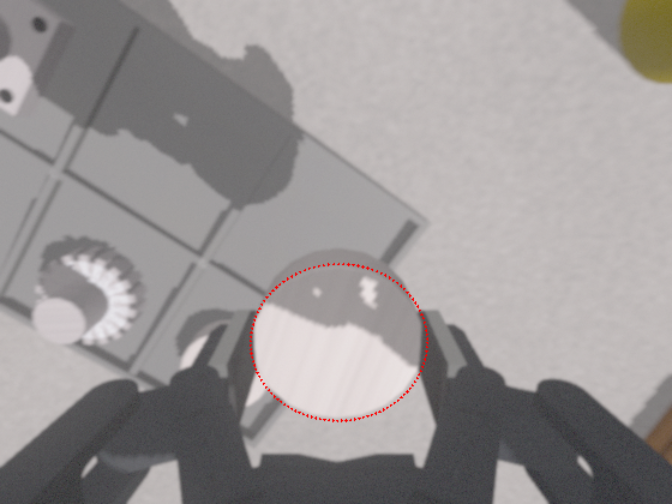

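Call:
apply_moves(plan="-0.4 0 0.16 0 0 0 0; -0.7 0 0.29 0 0 0 0; -0.8 0 0.33 0 0 0 0; -0.8 0 0.33 0 0 0 0; -0.8 0 0.33 0 0 0 0")

```text
time_s: 35.35
eef_pos: [0.507, -0.1636, 0.1055]
eef_rot: [0.621, -0.621, 0.338, -0.338]
wrist_force: [0.8, 0.6, -1.4]
opening: 0.672
```

Call:
apply_moves(plan="-0.8 0 0.33 0 0 0 0; -0.8 0 0.33 0 0 0 0; -0.8 0 0.33 0 0 0 0; -0.8 0 0.33 0 0 0 0; -0.8 0 0.33 0 0 0 0")

```text
time_s: 35.85
eef_pos: [0.4679, 0.0491, 0.1058]
eef_rot: [0.621, -0.621, 0.338, -0.338]
wrist_force: [1.3, 0.1, -0.5]
opening: 0.67
```

Run:
```python
from h import *
ctrl.camera('top');st();
plan([.4383,.2068,.11],-.998,n=5,claw=0)
```

```text
t 35.90 pos [0.4657 0.0547 0.1053] yaw -0.995 tilt [-0.002  0.004 -1.   ] F [-2.8  5.2 -1.1] op 0.668 q [-0.14  0.08  1.96  0.    1.1   0.85]
-0.57 -0.02 0.24 -0.00 0.00 -0.01 0 ;
-0.57 -0.02 0.24 -0.00 0.00 -0.01 0 ;
-0.57 -0.02 0.24 -0.00 0.00 -0.01 0 ;
-0.57 -0.02 0.24 -0.00 0.00 -0.01 0 ;
-0.57 -0.02 0.24 -0.00 0.00 -0.01 0 ;
N 5
```

Call:
apply_moves(plan="-0.65 0 0.26 0 0 0 0; -0.65 0 0.26 0 0 0 0; -0.6 0 0.25 0 0 0 0; -0.5 0 0.22 0 0 0 0; -0.4 0 0.18 0 0 0 0")

```text
time_s: 36.4
eef_pos: [0.4412, 0.1981, 0.1056]
eef_rot: [-0.621, 0.621, -0.338, 0.338]
wrist_force: [-0.8, -0.4, -1.7]
opening: 0.669
```

Run:
```python
from h import *
ctrl.camera('top');ctrl.camera('top');st();
plan([.4383,.2068,.08],-.998,n=1,claw=0)
```

```text
t 36.50 pos [0.4411 0.1986 0.1056] yaw -0.994 tilt [-0.     0.001 -1.   ] F [-0.5 -0.3 -1. ] op 0.671 q [0.18 0.11 1.93 0.   1.1  1.17]
-0.17 0.51 0.04 -0.00 0.03 -0.00 0 ;
N 1
```

Call:
apply_moves(plan="-0.17 0.1 0.04 0 0 0 0; 0 0.2 0 0 0 0 0; 0 0.15 0 0 0 0 0; 0 0.06 0 0 0 0 0; 0 0 0 0 0 0 0")

```text
time_s: 37.0
eef_pos: [0.4385, 0.2043, 0.0792]
eef_rot: [-0.62, 0.621, -0.339, 0.338]
wrist_force: [1.5, 0.4, -1.7]
opening: 0.668
```

Call:
apply_moves(plan="0 0.02 0 0 0 0 0; 0 0.02 0 0 0 0 0; 0 0 0 0 0 0 0; 0 0 0 0 0 0 0; 0 0 0 0 0 0 0")

```text
time_s: 37.5
eef_pos: [0.4392, 0.2051, 0.0784]
eef_rot: [0.621, -0.621, 0.338, -0.338]
wrist_force: [0.8, -0.6, -2.3]
opening: 0.672
```

Call:
apply_moves(plan="-0.04 0 0 0 0 0 0; 0 0.02 0 0 0 0 0; 0 0.02 0 0 0 0 0; 0 0 0 0 0 0 0; 0 0 0 0 0 0 0")

```text
time_s: 38.0
eef_pos: [0.4381, 0.2069, 0.077]
eef_rot: [0.621, -0.621, 0.338, -0.338]
wrist_force: [-2.7, 0.8, 6.8]
opening: 0.672
```

Contact, at the right xy. Release.

Call:
apply_moves(plan="0 0 0 0 0 0 0.8; 0 0 0 0 0 0 1; 0 0 0 0 0 0 1; 0 -0.3 0 0 0 0 1; 0 -0.8 0 0 0 0 1")

```text
time_s: 38.5
eef_pos: [0.4348, 0.2059, 0.1283]
eef_rot: [-0.619, 0.623, -0.34, 0.336]
wrist_force: [0.6, -0.0, 0.4]
opening: 0.996
```

Call:
apply_moves(plan="0 -0.2 0 0 0 0 1; 0.9 0 -0.35 0 0 0 1; 0.9 0 -0.35 0 0 0 1; 0 0 0 0 0 0 1; 0 0 0 0 0 0 1")

```text
time_s: 39.0
eef_pos: [0.4575, 0.1112, 0.141]
eef_rot: [0.621, -0.62, 0.339, -0.339]
wrist_force: [-0.6, -1.0, 0.3]
opening: 1.001
```

Run:
```python
from h import *
ctrl.camera('top');st()
overlay('o21',[([.4383,.2068,.104],.03,(0,200,0))],None,1.2)
shot('side','s21',(80,130,300,260),3)
plan([.4298,-.339,.10],-.998,n=12,claw=1)
```

```text
t 39.05 pos [0.4571 0.1122 0.1409] yaw -0.999 tilt [-0.001  0.    -1.   ] F [-0.2  0.4  0. ] op 1.001 q [-0.01  0.03  1.93  0.    1.18  0.99]
0.61 0.07 -0.45 0.00 0.00 -0.00 1 ;
0.61 0.07 -0.45 0.00 0.00 -0.00 1 ;
0.61 0.07 -0.45 0.00 0.00 -0.00 1 ;
0.61 0.07 -0.45 0.00 0.00 -0.00 1 ;
0.61 0.07 -0.45 0.00 0.00 -0.00 1 ;
0.61 0.07 -0.45 0.00 0.00 -0.00 1 ;
0.61 0.07 -0.45 0.00 0.00 -0.00 1 ;
0.61 0.07 -0.45 0.00 0.00 -0.00 1 ;
0.61 0.07 -0.45 0.00 0.00 -0.00 1 ;
0.61 0.07 -0.45 0.00 0.00 -0.00 1 ;
0.61 0.07 -0.45 0.00 0.00 -0.00 1 ;
0.61 0.07 -0.45 0.00 0.00 -0.00 1 ;
N 12
```

View pics/o21.png

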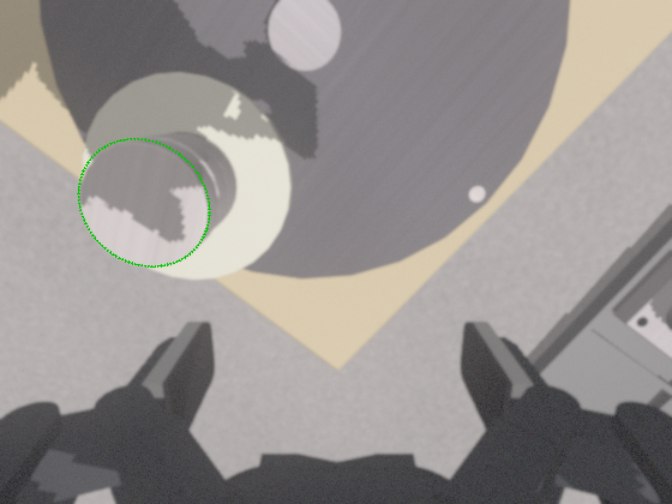

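View pics/s21.png

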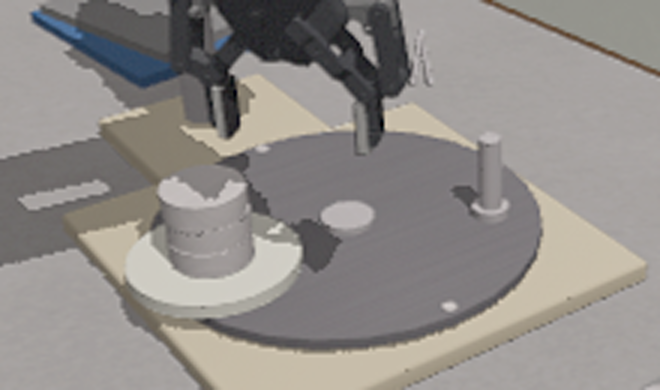

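Call:
apply_moves(plan="0.4 0.05 -0.3 0 0 0 1; 0.6 0.05 -0.45 0 0 0 1; 0.7 0.07 -0.5 0 0 0 1; 0.7 0.07 -0.5 0 0 0 1; 0.7 0.07 -0.5 0 0 0 1")

```text
time_s: 39.65
eef_pos: [0.4469, -0.0792, 0.1256]
eef_rot: [0.622, -0.621, 0.337, -0.337]
wrist_force: [1.9, -0.5, 0.6]
opening: 0.996
```

Call:
apply_moves(plan="0.7 0.07 -0.5 0 0 0 1; 0.7 0.07 -0.5 0 0 0 1; 0.7 0.07 -0.5 0 0 0 1; 0.7 0.07 -0.5 0 0 0 1; 0.7 0.07 -0.5 0 0 0 1")

```text
time_s: 40.15
eef_pos: [0.4374, -0.2943, 0.1079]
eef_rot: [0.621, -0.621, 0.338, -0.337]
wrist_force: [1.0, -0.3, 0.1]
opening: 0.999
```

Call:
apply_moves(plan="0.4 0.2 -0.35 0 0 0 1; 0.2 0 -0.2 0 0 0 1; 0 0 0 0 0 0 1; 0 0 0 0 0 0 1; 0 0 0 0 0 0 1")

```text
time_s: 40.65
eef_pos: [0.4306, -0.3324, 0.0985]
eef_rot: [0.621, -0.621, 0.338, -0.338]
wrist_force: [0.3, 0.0, -0.3]
opening: 1.001
```

Run:
```python
from h import *
ctrl.camera('top');st(); c=cal('wrist')
im=ctrl.camera('wrist')[:,:,::-1].copy()
for lo in (150,165): print(lo,*discs(c,im,.025,.03,lo),sep='\n')
overlay('o22',[([.4298,-.339,.025],.03,(255,0,0)),([.429,-.2446,.051],.015,(0,200,200))],None,1.2)
plan([.4298,-.339,-.006],-.998,n=5,claw=1)
```

```text
t 40.70 pos [ 0.4307 -0.3326  0.0985] yaw -0.995 tilt [ 0.  0. -1.] F [-0.8 -0.2 -0.8] op 1.000 q [-0.88  0.25  1.78  0.    1.11  0.12]
150
(array([ 314.9, -391.6]), array([14.1, 37.4]), array([264., 366.]))
(array([ 328.4, -321.5]), array([24.7, 36.6]), array([197., 312.]))
(array([ 429.2, -339.2]), array([58.4, 58.6]), array([288., 216.]))
(array([ 423.3, -252.5]), array([30.5, 48.5]), array([172., 156.]))
(array([ 578.3, -413.9]), array([41.9, 59.7]), array([520.,  85.]))
165
(array([ 429.3, -339.2]), array([57.4, 57.7]), array([288., 216.]))
(array([ 424.1, -252.5]), array([28.2, 46.2]), array([172., 156.]))
0.02 0.42 -0.02 -0.00 0.00 0.00 1 ;
0.02 0.42 -0.02 -0.00 0.00 0.00 1 ;
0.02 0.42 -0.02 -0.00 0.00 0.00 1 ;
0.02 0.42 -0.02 -0.00 0.00 0.00 1 ;
0.02 0.42 -0.02 -0.00 0.00 0.00 1 ;
N 5
```

View pics/o22.png

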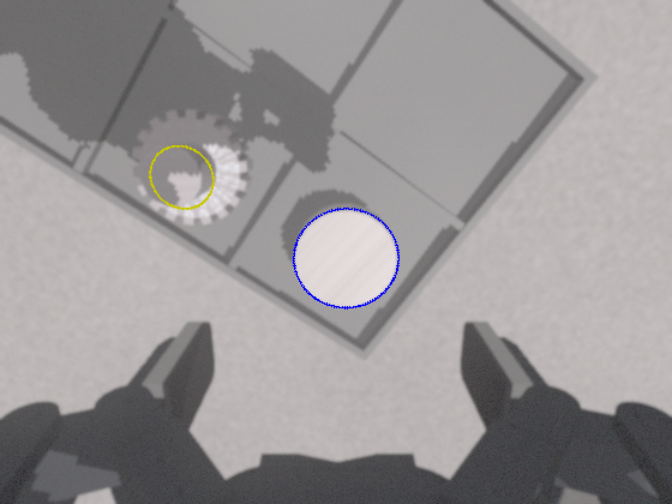

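Call:
apply_moves(plan="0.05 0.45 -0.06 0 0 0 1; 0.05 0.5 -0.05 0 0 0 1; 0 0.55 0 0 0 0 1; 0 0.4 0 0 0 0 1; 0 0.19 0 0 0 0 1")

```text
time_s: 41.3
eef_pos: [0.4274, -0.3397, -0.008]
eef_rot: [0.621, -0.621, 0.339, -0.337]
wrist_force: [-0.2, 0.1, 0.0]
opening: 0.997
```

Run:
```python
from h import *
ctrl.camera('top');ctrl.camera('top');st();
plan([.4295,-.339,-.006],-.998,n=1,claw=1)
```

```text
t 41.40 pos [ 0.4276 -0.34   -0.0074] yaw -0.997 tilt [-0.002  0.002 -1.   ] F [0.2 0.3 0.5] op 0.999 q [-0.89  0.43  1.81  0.    0.91  0.11]
0.00 -0.03 0.04 0.00 0.01 -0.02 1 ;
N 1
```

Call:
apply_moves(plan="0 -0.02 0.04 0 0 0 1; 0 0 0 0 0 0 0; 0 0 0 0 0 0 0; 0 0 0 0 0 0 0; 0 0 0 0 0 0 0")

```text
time_s: 41.9
eef_pos: [0.4307, -0.3409, -0.0034]
eef_rot: [-0.621, 0.621, -0.337, 0.339]
wrist_force: [-1.6, 2.2, 9.1]
opening: 0.67
```

Call:
apply_moves(plan="0 0 0 0 0 0 0; 0 -0.2 0 0 0 0 0; 0 -0.6 0 0 0 0 0; 0 -0.9 0 0 0 0 0; 0 -1 0 0 0 0 0")

```text
time_s: 42.4
eef_pos: [0.4289, -0.3392, 0.1306]
eef_rot: [0.621, -0.621, 0.339, -0.337]
wrist_force: [1.1, -1.1, -1.4]
opening: 0.672
```

Run:
```python
from h import *
ctrl.camera('top');st();p=pose()[0]
overlay('o23',[([p[0],p[1],p[2]+.029],.03,(0,0,255))],None,1.2)
plan([.4383,.2068,.130],-.998,n=15,claw=0)
```

```text
t 42.45 pos [ 0.433  -0.3437  0.1407] yaw -0.997 tilt [ 0.008 -0.01  -1.   ] F [ 5.  -4.1  5.2] op 0.667 q [-0.89  0.2   1.74 -0.    1.18  0.11]
-0.61 0.00 0.40 -0.00 0.00 0.01 0 ;
-0.61 0.00 0.40 -0.00 0.00 0.01 0 ;
-0.61 0.00 0.40 -0.00 0.00 0.01 0 ;
-0.61 0.00 0.40 -0.00 0.00 0.01 0 ;
-0.61 0.00 0.40 -0.00 0.00 0.01 0 ;
-0.61 0.01 0.40 -0.00 0.00 0.01 0 ;
-0.61 0.01 0.40 -0.00 0.00 0.01 0 ;
-0.61 0.01 0.40 -0.00 0.00 0.01 0 ;
-0.61 0.01 0.40 -0.00 0.00 0.01 0 ;
-0.61 0.01 0.40 -0.00 0.00 0.01 0 ;
-0.61 0.01 0.40 -0.00 0.00 0.01 0 ;
-0.61 0.01 0.40 -0.00 0.00 0.01 0 ;
-0.61 0.01 0.40 -0.00 0.00 0.01 0 ;
-0.61 0.01 0.40 -0.00 0.00 0.01 0 ;
-0.61 0.01 0.40 -0.00 0.00 0.01 0 ;
N 15
```

View pics/o23.png

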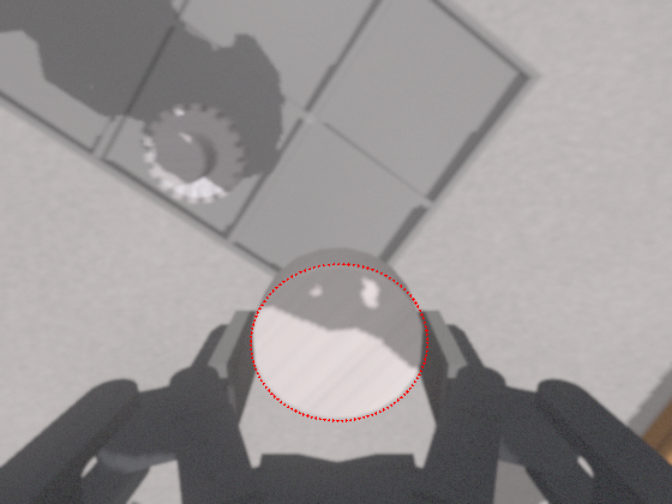

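Call:
apply_moves(plan="-0.35 0 0.23 0 0 0 0; -0.6 0 0.4 0 0 0 0; -0.68 0 0.45 0 0 0 0; -0.68 0 0.45 0 0 0 0; -0.68 0 0.45 0 0 0 0")

```text
time_s: 43.0
eef_pos: [0.4314, -0.1593, 0.1296]
eef_rot: [0.621, -0.621, 0.338, -0.338]
wrist_force: [1.5, 0.4, -1.1]
opening: 0.674
```

Call:
apply_moves(plan="-0.68 0 0.45 0 0 0 0; -0.68 0 0.45 0 0 0 0; -0.68 0 0.45 0 0 0 0; -0.68 0 0.45 0 0 0 0; -0.68 0 0.45 0 0 0 0")

```text
time_s: 43.5
eef_pos: [0.4337, 0.0445, 0.1298]
eef_rot: [0.621, -0.621, 0.338, -0.338]
wrist_force: [1.1, -0.2, -1.5]
opening: 0.671
```

Run:
```python
from h import *
ctrl.camera('top');st();
plan([.4383,.2068,.125],-.998,n=5,claw=0)
```

```text
t 43.55 pos [0.4329 0.0498 0.1297] yaw -0.995 tilt [-0.     0.004 -1.   ] F [-2.6  4.7 -0.8] op 0.670 q [-0.16 -0.03  2.03  0.    1.15  0.83]
-0.52 0.02 0.36 -0.00 0.00 -0.01 0 ;
-0.52 0.02 0.36 -0.00 0.00 -0.01 0 ;
-0.52 0.02 0.36 -0.00 0.00 -0.01 0 ;
-0.52 0.02 0.36 -0.00 0.00 -0.01 0 ;
-0.52 0.02 0.36 -0.00 0.00 -0.01 0 ;
N 5
```

Call:
apply_moves(plan="-0.6 0 0.42 0 0 0 0; -0.6 0 0.42 0 0 0 0; -0.58 0.03 0.4 0 0 0 0; -0.48 0.05 0.33 0 0 0 0; -0.3 0.05 0.2 0 0 0 0")

```text
time_s: 44.05
eef_pos: [0.4387, 0.2003, 0.1232]
eef_rot: [0.621, -0.621, 0.338, -0.338]
wrist_force: [-0.2, -0.3, -0.2]
opening: 0.67
```

Run:
```python
from h import *
ctrl.camera('top');ctrl.camera('top');st();
plan([.4383,.2068,.1],-.998,n=1,claw=0)
```

```text
t 44.15 pos [0.4384 0.2001 0.1228] yaw -0.994 tilt [-0.001  0.    -1.   ] F [-0.2  0.3 -1.9] op 0.672 q [0.18 0.08 1.92 0.   1.14 1.18]
-0.11 0.46 0.07 0.00 0.03 -0.00 0 ;
N 1
```

Call:
apply_moves(plan="-0.13 0.1 0.08 0 0 0 0; 0 0.2 0 0 0 0 0; 0 0.12 0 0 0 0 0; 0 0.04 0 0 0 0 0; 0 0 0 0 0 0 0")

```text
time_s: 44.65
eef_pos: [0.4385, 0.2055, 0.0995]
eef_rot: [-0.62, 0.621, -0.339, 0.338]
wrist_force: [0.6, -0.1, -1.2]
opening: 0.671
```

Call:
apply_moves(plan="0 0.02 0 0 0 0 0; 0 0.01 0 0 0 0 0; 0 0 0 0 0 0 0; 0 0 0 0 0 0 0; 0 0 0 0 0 0 0")

```text
time_s: 45.15
eef_pos: [0.439, 0.2062, 0.0988]
eef_rot: [0.621, -0.621, 0.338, -0.338]
wrist_force: [-0.1, 1.2, -1.9]
opening: 0.672
```

Call:
apply_moves(plan="-0.02 0.02 0 0 0 0 0; 0 0.02 0 0 0 0 0; 0 0 0 0 0 0 0; 0 0 0 0 0 0 0; 0 0 0 0 0 0 0")

```text
time_s: 45.65
eef_pos: [0.4384, 0.207, 0.0967]
eef_rot: [-0.621, 0.621, -0.338, 0.338]
wrist_force: [0.3, 0.7, -1.4]
opening: 0.676
```

Call:
apply_moves(plan="0 0.01 0 0 0 0 0; 0 0.01 0 0 0 0 0; 0 0 0 0 0 0 0; 0 0 0 0 0 0 0; 0 0 0 0 0 0 0")

```text
time_s: 46.15
eef_pos: [0.4384, 0.2069, 0.0957]
eef_rot: [0.621, -0.621, 0.338, -0.338]
wrist_force: [-0.5, -0.7, -1.2]
opening: 0.67
```

Call:
apply_moves(plan="0 0.01 0 0 0 0 0; 0 0.01 0 0 0 0 0; 0 0 0 0 0 0 0; 0 0 0 0 0 0 0; 0 0 0 0 0 0 0")

```text
time_s: 46.65
eef_pos: [0.4386, 0.2071, 0.0956]
eef_rot: [0.621, -0.621, 0.338, -0.338]
wrist_force: [-3.5, -0.8, 7.3]
opening: 0.671
```

Call:
apply_moves(plan="0 0 0 0 0 0 0.8; 0 0 0 0 0 0 1; 0 0 0 0 0 0 1; 0 -0.3 0 0 0 0 1; 0 -0.8 0 0 0 0 1")

```text
time_s: 47.15
eef_pos: [0.4353, 0.2062, 0.1467]
eef_rot: [-0.619, 0.623, -0.341, 0.336]
wrist_force: [-0.7, 0.5, -0.3]
opening: 1.002
```

Call:
apply_moves(plan="0 -0.2 0 0 0 0 1; 0.9 0 -0.35 0 0 0 1; 0.9 0 -0.35 0 0 0 1; 0 0 0 0 0 0 1; 0 0 0 0 0 0 1")

```text
time_s: 47.65
eef_pos: [0.4579, 0.1115, 0.1594]
eef_rot: [0.621, -0.62, 0.339, -0.339]
wrist_force: [0.3, -0.1, -0.0]
opening: 0.999
```

Run:
```python
from h import *
ctrl.camera('top');st()
overlay('o24',[([.4383,.2068,.124],.03,(0,200,0))],None,1.2)
shot('side','s24',(80,130,300,260),3)
plan([.4275,-.2446,.14],-.998,n=12,claw=1)
```

```text
t 47.70 pos [0.4576 0.1125 0.1593] yaw -0.999 tilt [-0.001  0.001 -1.   ] F [-0.8 -0.6  0. ] op 1.001 q [-0.01  0.01  1.92  0.    1.22  0.99]
0.47 0.03 -0.37 0.00 0.00 -0.00 1 ;
0.47 0.03 -0.37 0.00 0.00 -0.00 1 ;
0.47 0.03 -0.37 0.00 0.00 -0.00 1 ;
0.47 0.03 -0.37 0.00 0.00 -0.00 1 ;
0.47 0.03 -0.37 0.00 0.00 -0.00 1 ;
0.47 0.03 -0.37 0.00 0.00 -0.00 1 ;
0.47 0.03 -0.37 0.00 0.00 -0.00 1 ;
0.47 0.03 -0.37 0.00 0.00 -0.00 1 ;
0.47 0.03 -0.37 0.00 0.00 -0.00 1 ;
0.47 0.03 -0.37 0.00 0.00 -0.00 1 ;
0.47 0.03 -0.37 0.00 0.00 -0.00 1 ;
0.47 0.03 -0.37 0.00 0.00 -0.00 1 ;
N 12
```

View pics/o24.png

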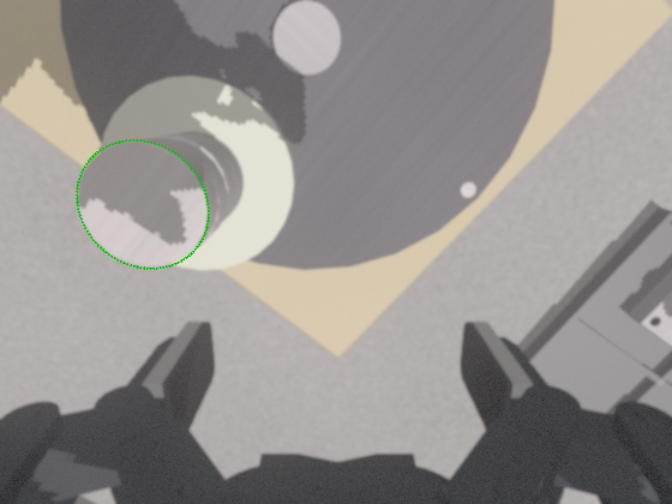

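View pics/s24.png

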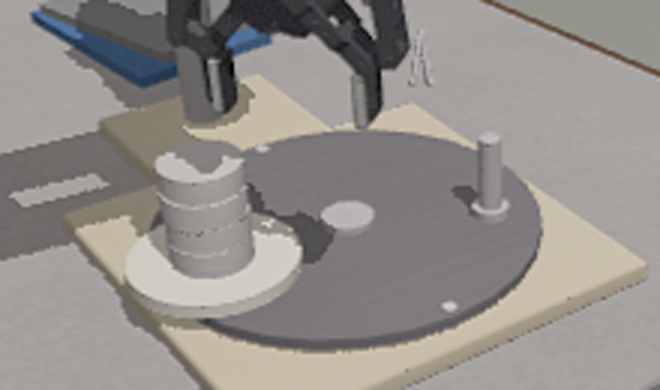

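Call:
apply_moves(plan="0.4 0.05 -0.3 0 0 0 1; 0.55 0.1 -0.45 0 0 0 1; 0.6 0.1 -0.47 0 0 0 1; 0.6 0.1 -0.47 0 0 0 1; 0.6 0.1 -0.47 0 0 0 1")

```text
time_s: 48.3
eef_pos: [0.4416, -0.0616, 0.137]
eef_rot: [0.622, -0.621, 0.337, -0.337]
wrist_force: [0.2, 0.1, 1.0]
opening: 1.001
```

Call:
apply_moves(plan="0.6 0.1 -0.47 0 0 0 1; 0.6 0.1 -0.47 0 0 0 1; 0.6 0.1 -0.47 0 0 0 1; 0.5 0.1 -0.4 0 0 0 1; 0.3 0.1 -0.25 0 0 0 1")

```text
time_s: 48.8
eef_pos: [0.4261, -0.2279, 0.112]
eef_rot: [-0.621, 0.621, -0.338, 0.338]
wrist_force: [0.1, 1.3, 1.1]
opening: 1.001
```

Run:
```python
from h import *
ctrl.camera('top');ctrl.camera('top');st(); c=cal('wrist')
overlay('o25',[([.429,-.2446,.051],.015,(0,200,200)),([.429,-.2446,.023],.031,(0,0,255))],None,1.2)
```

```text
t 48.90 pos [ 0.4257 -0.2276  0.1116] yaw -0.998 tilt [-0.001  0.    -1.   ] F [0.1 0.5 0.2] op 1.003 q [-0.74  0.1   1.93 -0.    1.11  0.26]
```

View pics/o25.png

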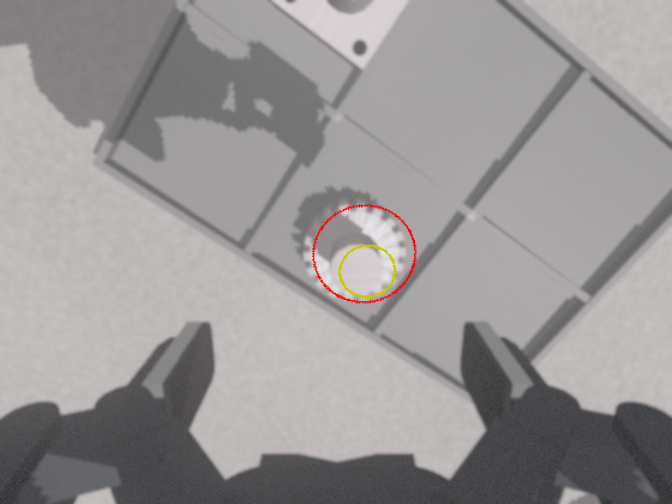

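Run:
```python
from h import *
st(); g=[.4266,-.2407]
overlay('o26',[(g+[.051],.015,(0,200,200)),(g+[.023],.031,(0,0,255))],(180,120,400,300),3.4)
plan(g+[.02],-.998,n=5,claw=1)
```

```text
t 48.95 pos [ 0.4257 -0.2263  0.1117] yaw -0.998 tilt [-0.001  0.001 -1.   ] F [1.1 0.7 0. ] op 0.999 q [-0.74  0.1   1.93  0.    1.11  0.26]
0.05 0.37 -0.03 -0.00 0.00 -0.00 1 ;
0.05 0.37 -0.03 -0.00 0.00 -0.00 1 ;
0.05 0.37 -0.03 -0.00 0.00 -0.00 1 ;
0.05 0.37 -0.03 -0.00 0.00 -0.00 1 ;
0.05 0.37 -0.03 -0.00 0.00 -0.00 1 ;
N 5
```

View pics/o26.png

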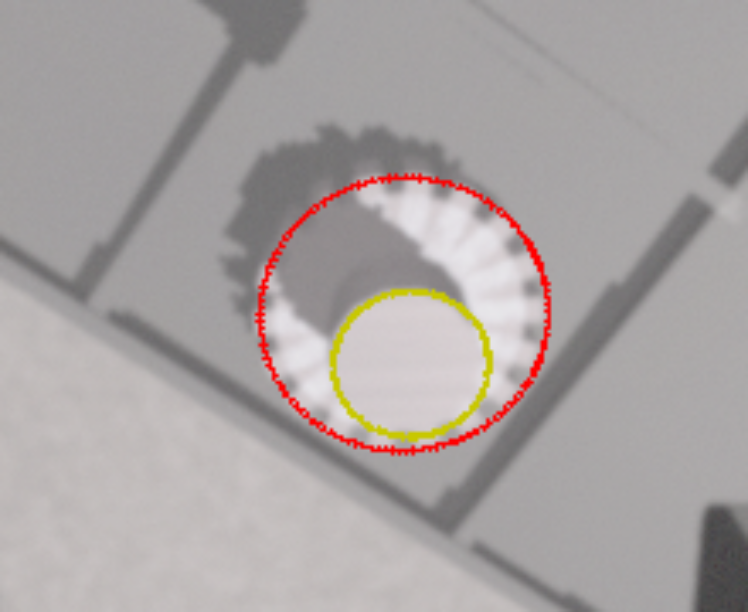

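Call:
apply_moves(plan="0.13 0.45 -0.08 0 0 0 1; 0.12 0.5 -0.07 0 0 0 1; 0 0.5 0 0 0 0 1; 0 0.35 0 0 0 0 1; 0 0.15 0 0 0 0 1")

```text
time_s: 49.5
eef_pos: [0.4257, -0.2387, 0.0132]
eef_rot: [0.622, -0.621, 0.339, -0.336]
wrist_force: [0.0, -0.1, -0.0]
opening: 1.0
```

Run:
```python
from h import *
ctrl.camera('top');ctrl.camera('top');st();
plan([.4266,-.2407,.013],-.998,n=1,claw=1)
```

```text
t 49.60 pos [ 0.426  -0.2396  0.014 ] yaw -0.996 tilt [-0.001  0.002 -1.   ] F [-0.1  0.3  0.3] op 0.998 q [-0.76  0.29  1.95  0.    0.9   0.24]
0.03 0.02 -0.00 0.00 0.02 -0.02 1 ;
N 1
```

Call:
apply_moves(plan="0.03 0.02 0 0 0 0 1; 0 0 0 0 0 0 0; 0 0 0 0 0 0 0; 0 0 0 0 0 0 0; 0 0 0 0 0 0 0")

```text
time_s: 50.1
eef_pos: [0.4269, -0.2425, 0.0141]
eef_rot: [0.621, -0.621, 0.338, -0.338]
wrist_force: [-4.1, 3.0, 41.0]
opening: 0.329
```

Call:
apply_moves(plan="0 0 0 0 0 0 0; 0 0 0 0 0 0 0; 0 0 0 0 0 0 0; 0 -0.05 0 0 0 0 0; 0 -0.1 0 0 0 0 0")

```text
time_s: 50.6
eef_pos: [0.4263, -0.2421, 0.0208]
eef_rot: [0.621, -0.621, 0.339, -0.338]
wrist_force: [0.5, 0.5, -3.8]
opening: 0.331
```

Run:
```python
from h import *
ctrl.camera('top');ctrl.camera('top');st();
```

```text
t 50.70 pos [ 0.4272 -0.2429  0.0217] yaw -0.997 tilt [ 0.001 -0.001 -1.   ] F [-0.5 -0.4 -2.9] op 0.334 q [-0.76  0.28  1.95 -0.    0.92  0.24]
```

Call:
apply_moves(plan="0 -0.3 0 0 0 0 0; 0 -0.6 0 0 0 0 0; 0 -0.7 0 0 0 0 0; 0 -0.7 0 0 0 0 0; 0 -0.5 0 0 0 0 0")

```text
time_s: 51.2
eef_pos: [0.4274, -0.2431, 0.1635]
eef_rot: [-0.621, 0.621, -0.337, 0.339]
wrist_force: [0.2, -1.2, -2.1]
opening: 0.323
```

Run:
```python
from h import *
ctrl.camera('top');ctrl.camera('top');st(); p=pose()[0]
overlay('o27',[(p+[0,0,.0369],.015,(0,200,200)),(p+[0,0,.0089],.031,(0,0,255))],(180,120,400,300),3.4)
```

```text
t 51.30 pos [ 0.429  -0.2446  0.1651] yaw -0.997 tilt [ 0.006 -0.005 -1.   ] F [ 0.2  0.2 -2.4] op 0.327 q [-0.76  0.05  1.87  0.    1.22  0.24]
```

View pics/o27.png

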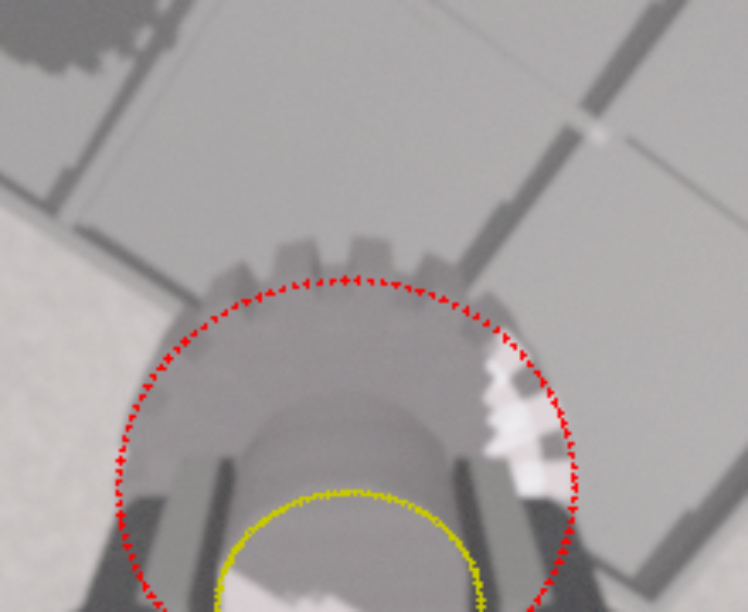

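Run:
```python
from h import *
st(); p=pose()[0]
overlay('o28',[],(180,120,400,300),3.4)
overlay('o29',[(p+[0,0,.0369],.015,(0,200,200)),(p+[0,0,.0089],.031,(0,0,255)),(p+[0,0,-.0091],.031,(0,255,0))],None,1.4)
shot('side','s29',(200,150,420,350),3)
```

```text
t 51.35 pos [ 0.4278 -0.2435  0.1625] yaw -0.997 tilt [ 0.003 -0.003 -1.   ] F [ 0.2 -0.1 -3. ] op 0.328 q [-0.76  0.05  1.87 -0.    1.22  0.24]
```

View pics/o28.png

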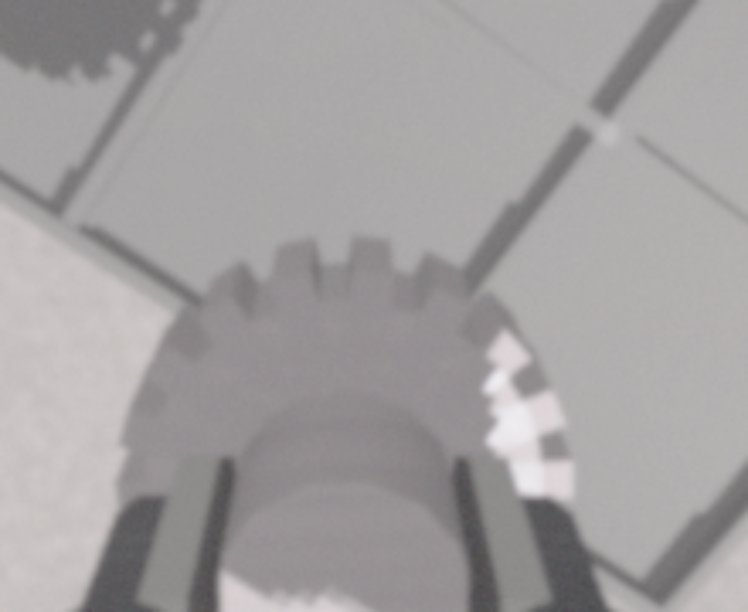

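View pics/o29.png

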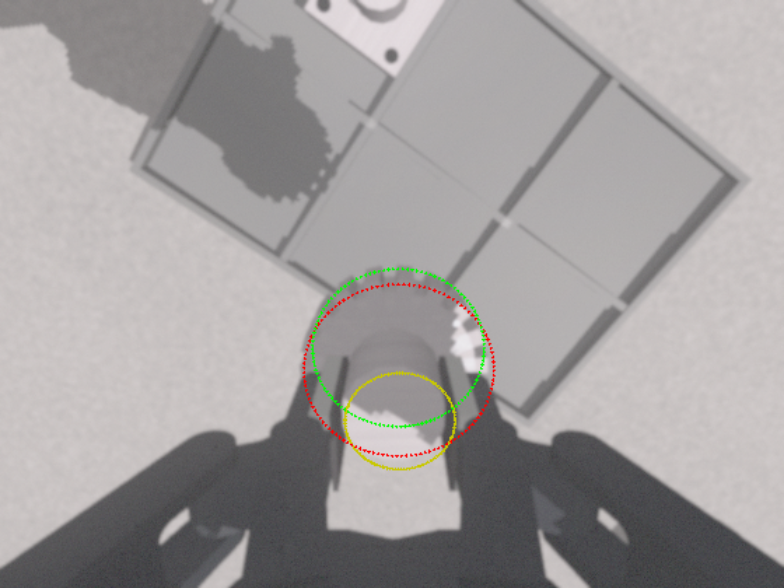

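View pics/s29.png

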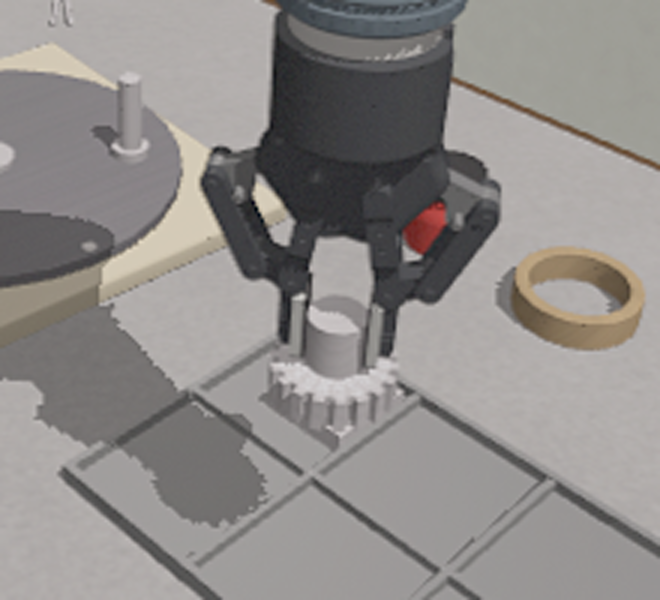

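Call:
apply_moves(plan="-0.3 0 0.2 0 0 0 0; -0.45 0 0.3 0 0 0 0; -0.55 0 0.37 0 0 0 0; -0.6 0 0.41 0 0 0 0; -0.6 0 0.41 0 0 0 0")

```text
time_s: 52.0
eef_pos: [0.4288, -0.0893, 0.1597]
eef_rot: [0.621, -0.621, 0.339, -0.337]
wrist_force: [1.1, 0.5, -3.5]
opening: 0.331
```

Call:
apply_moves(plan="-0.6 0 0.41 0 0 0 0; -0.6 0 0.41 0 0 0 0; -0.6 0 0.41 0 0 0 0; -0.6 0 0.41 0 0 0 0; -0.6 0 0.41 0 0 0 0")

```text
time_s: 52.5
eef_pos: [0.4331, 0.0921, 0.1598]
eef_rot: [-0.621, 0.621, -0.339, 0.337]
wrist_force: [0.4, -0.0, -3.0]
opening: 0.326
```

Run:
```python
from h import *
ctrl.camera('top');st();
plan([.4376,.2063,.16],-.998,n=5,claw=0)
```

```text
t 52.55 pos [0.4326 0.0967 0.1599] yaw -0.995 tilt [-0.003  0.004 -1.   ] F [-2.8  3.9 -2.8] op 0.326 q [-0.05 -0.06  1.98  0.    1.22  0.94]
-0.36 0.00 0.26 -0.00 0.00 -0.01 0 ;
-0.36 0.00 0.26 -0.00 0.00 -0.01 0 ;
-0.36 0.00 0.25 -0.00 0.00 -0.01 0 ;
-0.36 0.00 0.25 -0.00 0.00 -0.01 0 ;
-0.36 -0.00 0.25 -0.00 0.00 -0.01 0 ;
N 5
```

Call:
apply_moves(plan="-0.45 0 0.32 0 0 0 0; -0.45 0 0.32 0 0 0 0; -0.4 0 0.28 0 0 0 0; -0.3 0 0.2 0 0 0 0; -0.12 0 0.08 0 0 0 0")

```text
time_s: 53.05
eef_pos: [0.4369, 0.1962, 0.1598]
eef_rot: [-0.621, 0.622, -0.338, 0.337]
wrist_force: [-1.5, 0.3, -2.5]
opening: 0.326
```

Run:
```python
from h import *
ctrl.camera('top');ctrl.camera('top');st();
plan([.4376,.2063,.137],-.998,n=1,claw=0); p=pose()[0]
overlay('o30',[(p+[0,0,.0369],.015,(0,200,200)),(p+[0,0,-.0091],.031,(0,255,0))],None,1.4)
```

```text
t 53.15 pos [0.4374 0.1952 0.1602] yaw -0.996 tilt [-0.002 -0.    -1.   ] F [-0.4 -0.4 -3.2] op 0.332 q [ 0.17  0.03  1.9  -0.    1.22  1.17]
-0.18 0.46 0.12 0.02 0.02 -0.01 0 ;
N 1
```

View pics/o30.png

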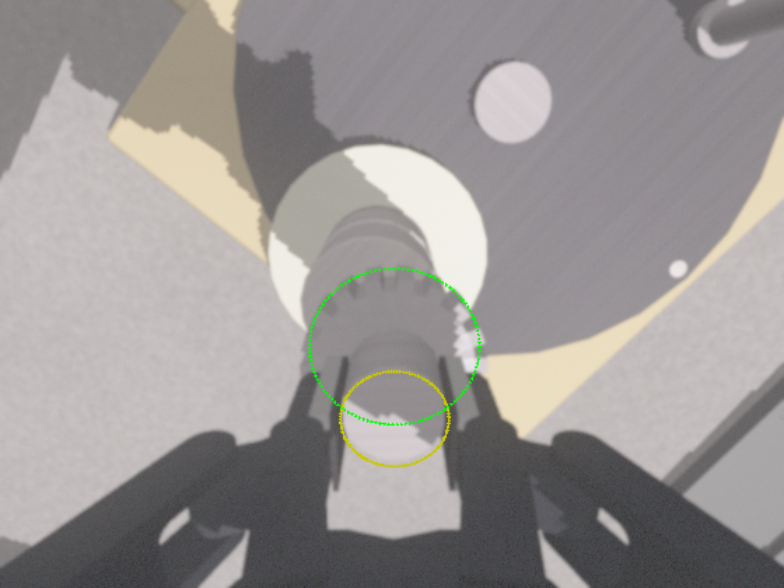

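Call:
apply_moves(plan="-0.18 0.05 0.12 0 0 0 0; 0 0.15 0 0 0 0 0; 0 0.15 0 0 0 0 0; 0 0.08 0 0 0 0 0; 0 0.02 0 0 0 0 0")

```text
time_s: 53.7
eef_pos: [0.4381, 0.205, 0.1376]
eef_rot: [-0.62, 0.621, -0.339, 0.338]
wrist_force: [-0.1, -0.4, -3.2]
opening: 0.334
```

Run:
```python
from h import *
ctrl.camera('top');ctrl.camera('top');st();
plan([.4376,.2063,.135],-.998,n=1,claw=0)
```

```text
t 53.80 pos [0.4386 0.2052 0.1384] yaw -0.998 tilt [-0.001 -0.    -1.   ] F [-0.3  0.5 -3.1] op 0.334 q [ 0.19  0.07  1.9  -0.    1.17  1.19]
-0.03 0.07 -0.00 0.01 0.00 -0.00 0 ;
N 1
```

Call:
apply_moves(plan="-0.03 0.03 0 0 0 0 0; 0 0.02 0 0 0 0 0; 0 0.01 0 0 0 0 0; 0 0 0 0 0 0 0; 0 0 0 0 0 0 0")

```text
time_s: 54.3
eef_pos: [0.438, 0.2067, 0.1358]
eef_rot: [0.621, -0.621, 0.338, -0.338]
wrist_force: [0.4, 0.0, -2.2]
opening: 0.326
```

Call:
apply_moves(plan="0 0.01 0 0 0 0 0; 0 0.01 0 0 0 0 0; 0 0 0 0 0 0 0; 0 0 0 0 0 0 0; 0 0 0 0 0 0 0")

```text
time_s: 54.8
eef_pos: [0.4379, 0.2067, 0.1347]
eef_rot: [-0.621, 0.621, -0.338, 0.338]
wrist_force: [0.5, 0.2, -2.8]
opening: 0.325
```

Call:
apply_moves(plan="0 0.01 0 0 0 0 0; 0 0.01 0 0 0 0 0; 0 0 0 0 0 0 0; 0 0 0 0 0 0 0; 0 0 0 0 0 0 0")

```text
time_s: 55.3
eef_pos: [0.438, 0.2067, 0.1337]
eef_rot: [0.621, -0.621, 0.338, -0.338]
wrist_force: [-0.3, 0.8, -3.1]
opening: 0.331
```

Call:
apply_moves(plan="0 0.01 0 0 0 0 0; 0 0 0 0 0 0 0; 0 0 0 0 0 0 0; 0 0 0 0 0 0 0; 0 0 0 0 0 0 0")

```text
time_s: 55.8
eef_pos: [0.438, 0.2067, 0.1333]
eef_rot: [0.621, -0.621, 0.338, -0.338]
wrist_force: [0.1, 0.5, -0.2]
opening: 0.328
```

Call:
apply_moves(plan="0 0.005 0 0 0 0 0; 0 0 0 0 0 0 0; 0 0 0 0 0 0 0.6; 0 0 0 0 0 0 1; 0 0 0 0 0 0 1")

```text
time_s: 56.3
eef_pos: [0.438, 0.2067, 0.1329]
eef_rot: [0.621, -0.621, 0.338, -0.338]
wrist_force: [0.0, -1.4, -0.1]
opening: 0.825
```

Call:
apply_moves(plan="0 0 0 0 0 0 1; 0 -0.3 0 0 0 0 1; 0 -0.7 0 0 0 0 1; 0 -0.5 0 0 0 0 1; 0 0 0 0 0 0 1")

```text
time_s: 56.8
eef_pos: [0.4405, 0.2072, 0.2119]
eef_rot: [0.623, -0.619, 0.336, -0.34]
wrist_force: [1.0, 0.1, 0.4]
opening: 0.999
```

Call:
apply_moves(plan="0.6 0 -0.23 0 0 0 1; 0.9 0 -0.35 0 0 0 1; 0.9 0 -0.35 0 0 0 1; 0.3 0 0 0 0 0 1; 0 0 0 0 0 0 1")

```text
time_s: 57.3
eef_pos: [0.4727, 0.0663, 0.2073]
eef_rot: [-0.62, 0.62, -0.34, 0.339]
wrist_force: [0.7, 1.1, 0.3]
opening: 1.003
```

Run:
```python
from h import *
ctrl.camera('top');ctrl.camera('top');st(); g=[.4383,.2068]
overlay('o31',[(g+[.170],.015,(0,200,200)),(g+[.142],.031,(0,0,255)),(g+[.124],.031,(0,255,0))],None,1.4)
shot('side','s31',(80,100,300,260),3)
plan([.63,.1241,.17],.909,claw=1)
```

```text
t 57.40 pos [0.4717 0.0685 0.2073] yaw -0.998 tilt [-0.001  0.001 -1.   ] F [-0.3 -0.5 -0. ] op 1.002 q [-0.11 -0.03  1.86  0.    1.32  0.89]
0.05 0.05 0.20 -0.00 -0.99 -0.00 1 ;
0.07 0.05 0.20 -0.00 -0.99 -0.00 1 ;
0.10 0.05 0.19 -0.00 -0.99 -0.00 1 ;
0.12 0.05 0.17 -0.00 -0.99 -0.00 1 ;
0.14 0.05 0.16 -0.00 -0.99 -0.00 1 ;
0.16 0.05 0.14 -0.00 -0.99 -0.00 1 ;
0.17 0.05 0.12 -0.00 -0.99 -0.00 1 ;
0.18 0.05 0.10 -0.00 -0.99 -0.00 1 ;
0.19 0.05 0.08 -0.00 -0.99 -0.00 1 ;
0.20 0.05 0.05 -0.00 -0.99 -0.00 1 ;
0.21 0.05 0.03 -0.00 -0.99 -0.00 1 ;
0.21 0.05 0.00 -0.00 -0.99 -0.00 1 ;
0.21 0.05 -0.02 -0.00 -0.99 -0.00 1 ;
0.20 0.05 -0.05 -0.00 -0.99 -0.00 1 ;
0.20 0.05 -0.07 -0.00 -0.99 -0.00 1 ;
0.19 0.05 -0.09 -0.00 -0.99 -0.00 1 ;
N 16
```

View pics/o31.png

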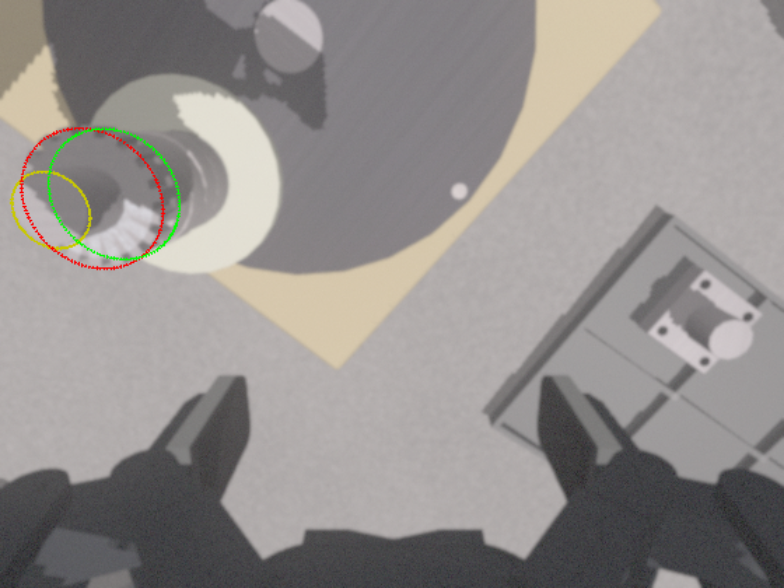

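View pics/s31.png

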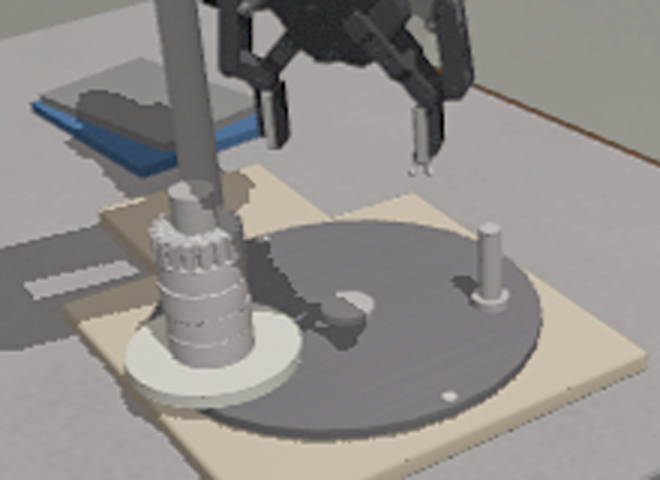

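Run:
```python
from h import *
c=cal('wrist'); st()
for u in [(705,284),(748,317),(662,330),(704,362)]: print(unproj(c,(u[0]/1.4,u[1]/1.4),.021).round(4))
print(unproj(c,(731/1.4,339/1.4),.051).round(4))
```

```text
t 57.50 pos [0.4716 0.0693 0.2075] yaw -0.996 tilt [-0.001  0.001 -1.   ] F [-0.1 -0.2 -0.4] op 1.002 q [-0.1  -0.03  1.86  0.    1.32  0.89]
[ 0.5699 -0.136   0.021 ]
[ 0.5683 -0.1805  0.021 ]
[ 0.526  -0.1342  0.021 ]
[ 0.5236 -0.1788  0.021 ]
[ 0.5474 -0.1569  0.051 ]
```

Run:
```python
from h import *
plan([.5471,-.157,.15],-.04,n=10,claw=1)
```

```text
0.46 0.11 -0.12 0.00 -0.80 -0.00 1 ;
0.45 0.11 -0.16 0.00 -0.80 -0.00 1 ;
0.43 0.11 -0.20 0.00 -0.80 -0.00 1 ;
0.41 0.11 -0.24 0.00 -0.80 -0.00 1 ;
0.38 0.11 -0.28 0.00 -0.80 -0.00 1 ;
0.36 0.11 -0.32 0.00 -0.80 -0.00 1 ;
0.32 0.11 -0.35 0.00 -0.80 -0.00 1 ;
0.29 0.11 -0.38 0.00 -0.80 -0.00 1 ;
0.25 0.11 -0.41 0.00 -0.80 -0.00 1 ;
0.21 0.11 -0.43 0.00 -0.80 -0.00 1 ;
N 10
```

Call:
apply_moves(plan="0.46 0.11 -0.12 0 -0.8 0 1; 0.45 0.11 -0.16 0 -0.8 0 1; 0.43 0.11 -0.2 0 -0.8 0 1; 0.41 0.11 -0.24 0 -0.8 0 1; 0.38 0.11 -0.28 0 -0.8 0 1")

```text
time_s: 58.0
eef_pos: [0.5103, -0.0436, 0.1801]
eef_rot: [0.684, -0.684, 0.179, -0.179]
wrist_force: [0.8, -0.5, 0.3]
opening: 1.002
```

Call:
apply_moves(plan="0.36 0.11 -0.32 0 -0.8 0 1; 0.32 0.11 -0.35 0 -0.8 0 1; 0.29 0.11 -0.38 0 -0.8 0 1; 0.25 0.11 -0.41 0 -0.8 0 1; 0.21 0.11 -0.43 0 -0.8 0 1")

```text
time_s: 58.5
eef_pos: [0.5485, -0.157, 0.1525]
eef_rot: [0.707, -0.707, 0.011, -0.011]
wrist_force: [-0.0, -0.5, 0.7]
opening: 0.995
```

Run:
```python
from h import *
ctrl.camera('top');ctrl.camera('top');st()
overlay('o32',[([.5471,-.157,.051],.015,(0,200,200))],(130,40,480,300),2.2)
shot('side','s32',(200,230,440,400),3)
```

```text
t 58.60 pos [ 0.5485 -0.1586  0.152 ] yaw -0.036 tilt [-0.001 -0.    -1.   ] F [0.3 0.6 0.6] op 1.001 q [-0.49  0.24  1.68 -0.    1.23 -0.45]
```

View pics/o32.png

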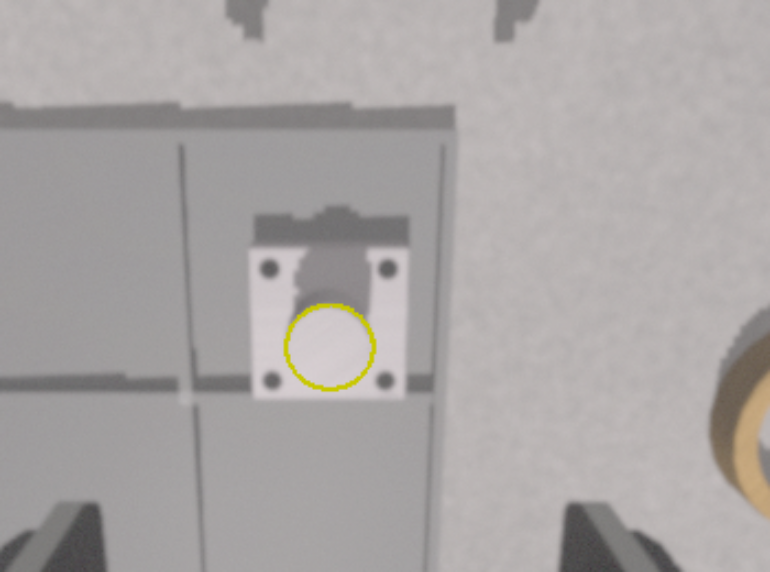

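View pics/s32.png

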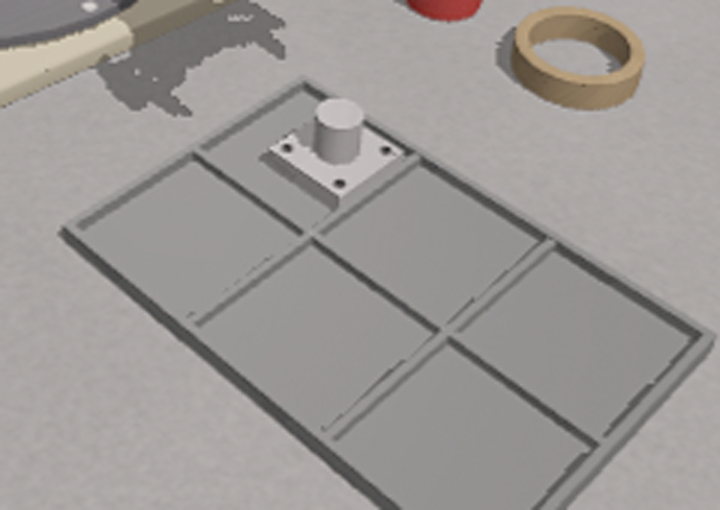

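Run:
```python
from h import *
c=cal('wrist'); st()
for (x,y) in [(250,248),(408,248),(405,399),(252,399)]: print(unproj(c,(130+x/2.2,40+y/2.2),.021).round(4))
print(unproj(c,(130+250/2.2,40+384/2.2),.014).round(4))
plan([.5471,-.157,.011],-.04,n=5,claw=1)
```

```text
t 58.70 pos [ 0.548  -0.1566  0.1525] yaw -0.038 tilt [-0.001  0.001 -1.   ] F [-0.7  0.3 -1.3] op 0.995 q [-0.49  0.24  1.68  0.    1.23 -0.45]
[ 0.5184 -0.1244  0.021 ]
[ 0.577  -0.1267  0.021 ]
[ 0.5752 -0.1862  0.021 ]
[ 0.515  -0.1839  0.021 ]
[ 0.5138 -0.18    0.014 ]
-0.00 0.57 -0.00 -0.00 0.00 -0.00 1 ;
-0.00 0.57 -0.00 -0.00 0.00 -0.00 1 ;
-0.00 0.57 -0.00 -0.00 0.00 -0.00 1 ;
-0.00 0.57 -0.00 -0.00 0.00 -0.00 1 ;
-0.00 0.57 -0.00 -0.00 0.00 -0.00 1 ;
N 5
```

Call:
apply_moves(plan="-0.01 0.6 0 0 0 0 1; 0 0.7 0 0 0 0 1; 0 0.7 0 0 0 0 1; 0 0.5 0 0 0 0 1; 0 0.3 0 0 0 0 1")

```text
time_s: 59.2
eef_pos: [0.5462, -0.1554, 0.0109]
eef_rot: [0.708, -0.706, 0.014, -0.012]
wrist_force: [-0.1, -0.3, -0.7]
opening: 0.999
```

Run:
```python
from h import *
ctrl.camera('top');ctrl.camera('top');st()
plan([.5471,-.157,.011],-.04,n=1,claw=1)
```

```text
t 59.30 pos [ 0.546  -0.1558  0.0111] yaw -0.037 tilt [-0.004  0.002 -1.   ] F [-0.7  0.8 -0.6] op 1.002 q [-0.49  0.44  1.75  0.    0.96 -0.45]
0.02 0.00 -0.02 -0.02 0.03 -0.03 1 ;
N 1
```

Call:
apply_moves(plan="0.02 0 -0.02 0 0 0 1; 0 0 0 0 0 0 0; 0 0 0 0 0 0 0; 0 0 0 0 0 0 0; 0 0 0 0 0 0 0")

```text
time_s: 59.8
eef_pos: [0.5486, -0.1591, 0.0137]
eef_rot: [-0.707, 0.707, -0.013, 0.013]
wrist_force: [-3.3, 1.8, 39.5]
opening: 0.339
```

Call:
apply_moves(plan="0 0 0 0 0 0 0; 0 -0.1 0 0 0 0 0; 0 -0.2 0 0 0 0 0; 0 -0.1 0 0 0 0 0; 0 0 0 0 0 0 0")

```text
time_s: 60.3
eef_pos: [0.5493, -0.1593, 0.0342]
eef_rot: [-0.707, 0.707, -0.013, 0.014]
wrist_force: [-0.0, 0.1, -3.1]
opening: 0.325
```

Run:
```python
from h import *
ctrl.camera('top');ctrl.camera('top');st()
plan([.5415,-.135,.031],-.035,n=3,claw=0)
shot('side','s33',(200,200,440,370),3)
```

```text
t 60.40 pos [ 0.5486 -0.159   0.0331] yaw -0.037 tilt [ 0. -0. -1.] F [-0.3  0.3 -2.8] op 0.334 q [-0.49  0.4   1.74 -0.    1.   -0.45]
-0.05 0.01 0.16 0.00 -0.01 0.00 0 ;
-0.05 0.01 0.16 0.00 -0.01 0.00 0 ;
-0.05 0.01 0.16 0.00 -0.01 0.00 0 ;
N 3
```

View pics/s33.png

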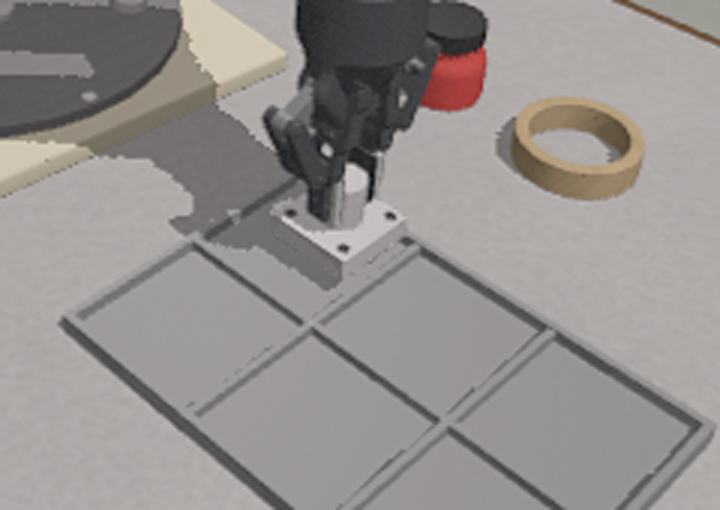

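Call:
apply_moves(plan="-0.05 0 0.16 0 0 0 0; -0.05 0 0.16 0 0 0 0; -0.05 0 0.16 0 0 0 0; 0 0.15 0 0 0 0 0; 0 0.15 0 0 0 0 0")

```text
time_s: 60.95
eef_pos: [0.542, -0.1343, 0.0175]
eef_rot: [-0.707, 0.707, -0.013, 0.013]
wrist_force: [0.3, 0.6, -3.3]
opening: 0.331
```

Call:
apply_moves(plan="0 0.03 0 0 0 0 0; 0 0.02 0 0 0 0 0; 0 0 0 0 0 0 0; 0 0 0 0 0 0 0; 0 0 0 0 0 0 0")

```text
time_s: 61.45
eef_pos: [0.5421, -0.1349, 0.0157]
eef_rot: [-0.707, 0.707, -0.013, 0.013]
wrist_force: [-0.4, 0.6, -2.4]
opening: 0.327
```

Call:
apply_moves(plan="0 0.02 0 0 0 0 0; 0 0.01 0 0 0 0 0; 0 0 0 0 0 0 0; 0 0 0 0 0 0 0; 0 0 0 0 0 0 0")

```text
time_s: 61.95
eef_pos: [0.5419, -0.1346, 0.0139]
eef_rot: [0.707, -0.707, 0.013, -0.013]
wrist_force: [0.9, -0.4, -2.8]
opening: 0.329
```

Call:
apply_moves(plan="0 0.01 0 0 0 0 0; 0 0.01 0 0 0 0 0; 0 0 0 0 0 0 0; 0 0 0 0 0 0 0; 0 0 0 0 0 0 0")

```text
time_s: 62.45
eef_pos: [0.5419, -0.1346, 0.0139]
eef_rot: [-0.707, 0.707, -0.013, 0.013]
wrist_force: [-3.1, 1.7, 6.8]
opening: 0.328
```

Call:
apply_moves(plan="0 0 0 0 0 0 0.8; 0 0 0 0 0 0 0.8; 0 0 0 0 0 0 0.8; 0 0 0 0 0 0 0.8; 0 -0.3 0 0 0 0 0.8")

```text
time_s: 62.95
eef_pos: [0.5402, -0.1338, 0.0265]
eef_rot: [0.708, -0.706, 0.015, -0.012]
wrist_force: [-0.8, -0.7, -0.2]
opening: 0.801
```

Call:
apply_moves(plan="0 -0.8 0 0 0 0 1; 0 -1 0 0 0 0 1; 0 -1 0 0 0 0 1; 0 -0.3 0 0 0 0 1; 0 0 0 0 0 0 1")

```text
time_s: 63.45
eef_pos: [0.5441, -0.1356, 0.1875]
eef_rot: [-0.706, 0.708, -0.011, 0.016]
wrist_force: [0.2, 0.0, 1.4]
opening: 1.004
```

Run:
```python
from h import *
ctrl.camera('top');ctrl.camera('top');st()
overlay('o34',[([.5415,-.1346,.051],.015,(0,200,200))],None,1.3)
plan([.634,.1241,.17],.909,n=10,claw=1)
```

```text
t 63.55 pos [ 0.5414 -0.1344  0.1825] yaw -0.037 tilt [-0.001  0.    -1.   ] F [ 0.6  0.2 -1.2] op 1.000 q [-0.46  0.18  1.68 -0.    1.28 -0.42]
0.17 0.02 0.52 -0.00 -0.79 -0.00 1 ;
0.22 0.02 0.50 -0.00 -0.79 -0.00 1 ;
0.26 0.02 0.48 -0.00 -0.79 -0.00 1 ;
0.31 0.02 0.46 -0.00 -0.79 -0.00 1 ;
0.35 0.02 0.42 -0.00 -0.79 -0.00 1 ;
0.39 0.02 0.39 -0.00 -0.79 -0.00 1 ;
0.42 0.02 0.35 -0.00 -0.79 -0.00 1 ;
0.45 0.02 0.31 -0.00 -0.79 -0.00 1 ;
0.48 0.02 0.27 -0.00 -0.79 -0.00 1 ;
0.50 0.02 0.22 -0.00 -0.79 -0.00 1 ;
N 10
```

View pics/o34.png

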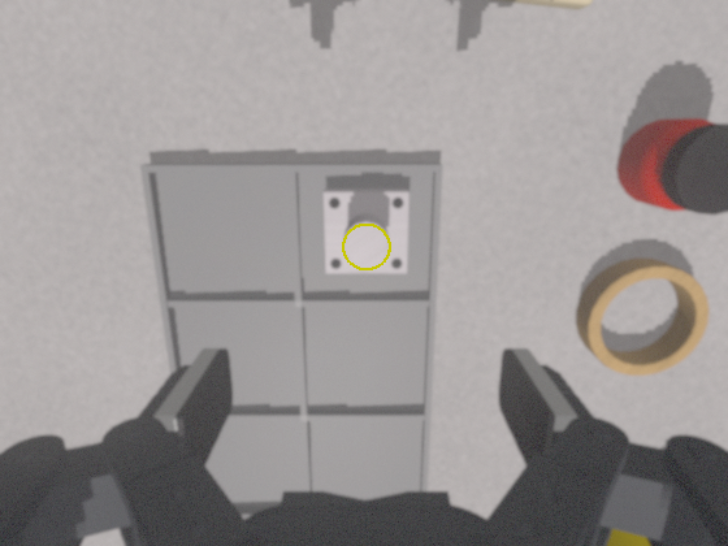

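Call:
apply_moves(plan="0.17 0.02 0.52 0 -0.79 0 1; 0.22 0.02 0.5 0 -0.79 0 1; 0.26 0.02 0.48 0 -0.79 0 1; 0.31 0.02 0.46 0 -0.79 0 1; 0.35 0.02 0.42 0 -0.79 0 1")

```text
time_s: 64.1
eef_pos: [0.5876, -0.0046, 0.1749]
eef_rot: [0.691, -0.689, -0.153, 0.156]
wrist_force: [0.7, 0.0, 0.3]
opening: 1.002
```

Call:
apply_moves(plan="0.39 0.02 0.39 0 -0.79 0 1; 0.42 0.02 0.35 0 -0.79 0 1; 0.45 0.02 0.31 0 -0.79 0 1; 0.48 0.02 0.27 0 -0.79 0 1; 0.5 0.02 0.22 0 -0.79 0 1")

```text
time_s: 64.6
eef_pos: [0.6336, 0.1242, 0.1696]
eef_rot: [0.635, -0.634, -0.31, 0.314]
wrist_force: [1.1, 0.3, 0.0]
opening: 0.999
```

Run:
```python
from h import *
ctrl.camera('top');ctrl.camera('top');st()
overlay('o35',[([.634,.1241,.1],.009,(0,0,255)),([.4383,.2068,.170],.015,(0,200,200)),([.5472,.1917,.032],.14,(0,255,0))],None,1.3)
plan([.634,.1241,.055],.909,n=5,claw=1)
shot('side','s35')
```

```text
t 64.70 pos [0.6338 0.1262 0.1696] yaw 0.916 tilt [-0.005  0.001 -1.   ] F [-0.1 -0.6 -0.9] op 0.998 q [ 0.01  0.38  1.46  0.    1.31 -0.9 ]
0.00 0.46 -0.00 -0.01 0.01 -0.01 1 ;
0.00 0.46 -0.00 -0.01 0.01 -0.01 1 ;
0.00 0.46 -0.00 -0.01 0.01 -0.01 1 ;
0.00 0.46 -0.00 -0.01 0.01 -0.01 1 ;
0.00 0.46 -0.00 -0.01 0.01 -0.01 1 ;
N 5
```

View pics/o35.png

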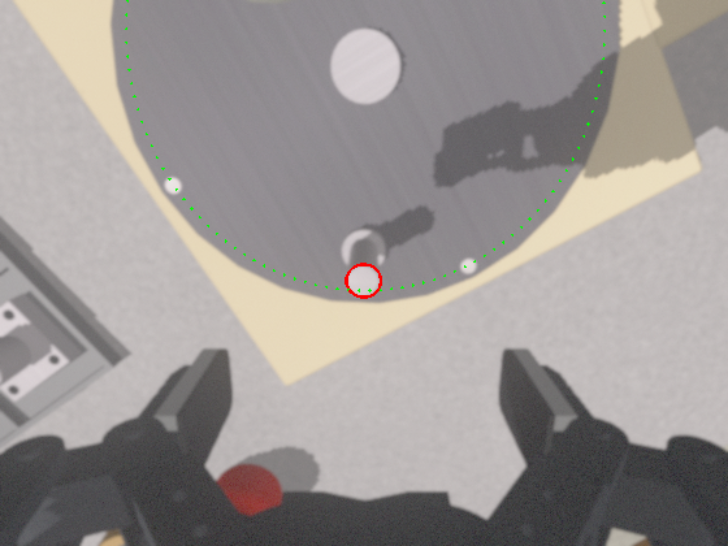

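View pics/s35.png

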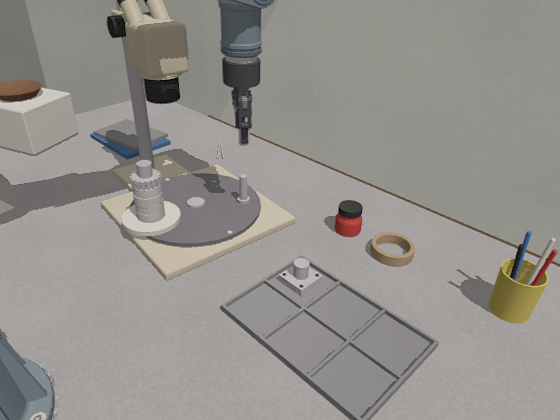

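Call:
apply_moves(plan="0 0.4 0 0 0.03 0 1; 0 0.5 0 0 0 0 1; 0 0.5 0 0 0 0 1; 0 0.4 0 0 0 0 1; 0 0.23 0 0 0 0 1")

```text
time_s: 65.3
eef_pos: [0.6328, 0.1218, 0.0683]
eef_rot: [0.637, -0.635, -0.307, 0.311]
wrist_force: [-0.8, 0.0, 0.2]
opening: 0.999
```

Call:
apply_moves(plan="0 0 0 0 0 0 0; 0 0 0 0 0 0 0; 0 0 0 0 0 0 0; 0 0 0 0 0 0 0; 0 0 0 0 0 0 0")

```text
time_s: 65.8
eef_pos: [0.6358, 0.1233, 0.0728]
eef_rot: [-0.635, 0.636, 0.31, -0.309]
wrist_force: [1.5, 1.1, 3.8]
opening: 0.177
```

Run:
```python
from h import *
ctrl.camera('top');ctrl.camera('top');st()
p=pose()[0]; d=p-np.array([.5472,.1917,0]); print(np.hypot(*d[:2]),np.degrees(np.arctan2(d[1],d[0]))%360)
```

```text
t 65.90 pos [0.6359 0.1233 0.0729] yaw 0.907 tilt [ 0.002  0.    -1.   ] F [-0.4 -0.3  5.5] op 0.176 q [ 0.01  0.49  1.52  0.    1.13 -0.9 ]
0.11198900717061111 322.3805735961316
```

Call:
apply_moves(plan="-0.026 0 0 0 0.1 0 0; -0.053 0 0.001 0 0.2 0 0; -0.08 0 0.002 0 0.3 0 0; -0.106 0 0.003 0 0.4 0 0; -0.106 0 0.003 0 0.4 0 0")

```text
time_s: 66.4
eef_pos: [0.6236, 0.11, 0.0728]
eef_rot: [-0.659, 0.66, 0.256, -0.254]
wrist_force: [0.9, 2.3, 5.2]
opening: 0.176
```

Call:
apply_moves(plan="-0.106 0 0.003 0 0.4 0 0; -0.106 0 0.003 0 0.4 0 0; -0.106 0 0.003 0 0.4 0 0; -0.106 0 0.003 0 0.4 0 0; -0.106 0 0.003 0 0.4 0 0")

```text
time_s: 66.9
eef_pos: [0.6025, 0.0947, 0.0729]
eef_rot: [-0.685, 0.686, 0.176, -0.172]
wrist_force: [3.5, 2.3, 3.0]
opening: 0.175
```

Run:
```python
from h import *
ctrl.camera('top');st()
p=pose()[0]; d=p-np.array([.5472,.1917,0]); print(np.hypot(*d[:2]),np.degrees(np.arctan2(d[1],d[0]))%360)
shot('side','s36')
```

```text
t 66.95 pos [0.6017 0.0942 0.0729] yaw 0.495 tilt [ 0.003 -0.    -1.   ] F [3.  2.7 3.9] op 0.179 q [-0.04  0.41  1.63  0.    1.1  -0.53]
0.1116535570846444 299.19403342770653
```

View pics/s36.png

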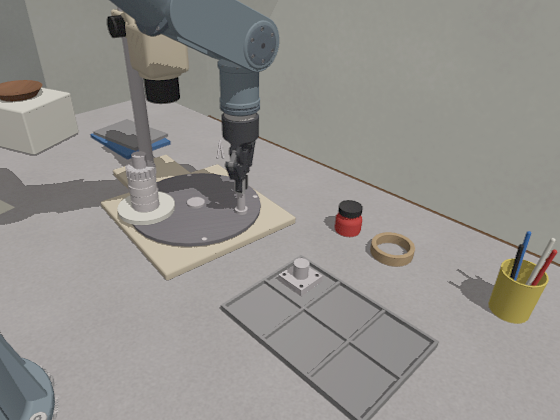

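Call:
apply_moves(plan="-0.106 0 0.003 0 0.4 0 0; -0.106 0 0.003 0 0.4 0 0; -0.106 0 0.003 0 0.4 0 0; -0.106 0 0.003 0 0.4 0 0; -0.106 0 0.003 0 0.4 0 0")

```text
time_s: 67.5
eef_pos: [0.5778, 0.0846, 0.0728]
eef_rot: [-0.701, 0.702, 0.092, -0.089]
wrist_force: [2.5, 1.1, 4.3]
opening: 0.177
```

Call:
apply_moves(plan="-0.106 0 0.003 0 0.4 0 0; -0.106 0 0.003 0 0.4 0 0; -0.106 0 0.003 0 0.4 0 0; -0.106 0 0.003 0 0.4 0 0; -0.106 0 0.003 0 0.4 0 0")

```text
time_s: 68.0
eef_pos: [0.5509, 0.0806, 0.0728]
eef_rot: [-0.707, 0.707, 0.007, -0.005]
wrist_force: [-1.3, -0.4, 8.6]
opening: 0.175
```

Call:
apply_moves(plan="-0.106 0 0.003 0 0.4 0 0; -0.106 0 0.003 0 0.4 0 0; -0.106 0 0.003 0 0.4 0 0; -0.106 0 0.003 0 0.4 0 0; -0.106 0 0.003 0 0.4 0 0")

```text
time_s: 68.5
eef_pos: [0.5239, 0.0832, 0.0728]
eef_rot: [-0.702, 0.703, -0.078, 0.079]
wrist_force: [-3.8, -2.4, 11.5]
opening: 0.176
```

Run:
```python
from h import *
ctrl.camera('top');st()
p=pose()[0]; d=p-np.array([.5472,.1917,0]); print(np.hypot(*d[:2]),np.degrees(np.arctan2(d[1],d[0]))%360)
shot('side','s37')
```

```text
t 68.55 pos [0.5227 0.0834 0.0728] yaw -0.225 tilt [-0.001 -0.001 -1.   ] F [-4.3 -2.1 13.2] op 0.178 q [-0.07  0.26  1.83 -0.    1.05  0.16]
0.11099558459021937 257.2654844750175
```

View pics/s37.png

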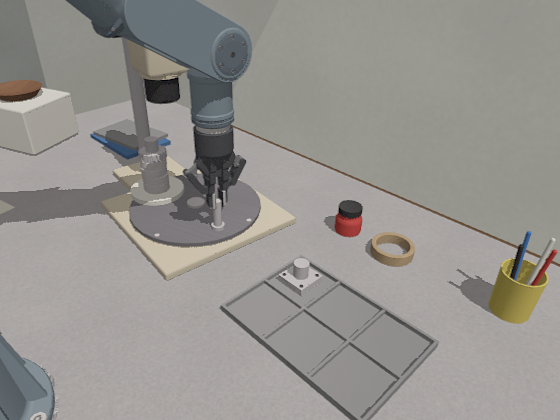

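Call:
apply_moves(plan="-0.106 0 0.003 0 0.4 0 0; -0.106 0 0.003 0 0.4 0 0; -0.106 0 0.003 0 0.4 0 0; -0.106 0 0.003 0 0.4 0 0; -0.106 0 0.003 0 0.4 0 0")

```text
time_s: 69.1
eef_pos: [0.4987, 0.092, 0.0728]
eef_rot: [-0.688, 0.689, -0.162, 0.162]
wrist_force: [-4.7, -4.8, 12.8]
opening: 0.176
```

Run:
```python
from h import *
st()
p=pose()[0]; d=p-np.array([.5472,.1917,0]); print(np.hypot(*d[:2]),np.degrees(np.arctan2(d[1],d[0]))%360)
plan([.4796,.1049,.0728],-.661,n=5,claw=0)
```

```text
t 69.10 pos [0.4987 0.092  0.0728] yaw -0.462 tilt [ 0.    -0.002 -1.   ] F [-4.7 -4.8 12.8] op 0.176 q [-0.05  0.22  1.89 -0.    1.04  0.41]
0.11086618922291051 244.0666683042284
-0.09 -0.00 0.01 0.00 0.33 0.00 0 ;
-0.09 -0.00 0.01 0.00 0.33 0.00 0 ;
-0.09 -0.00 0.00 0.00 0.33 0.00 0 ;
-0.09 -0.00 0.00 0.00 0.33 0.00 0 ;
-0.09 -0.00 -0.00 0.00 0.33 0.00 0 ;
N 5
```

Call:
apply_moves(plan="-0.11 0 0.005 0 0.4 0 0; -0.11 0 0.005 0 0.4 0 0; -0.095 0 0.004 0 0.35 0 0; -0.08 0 0.003 0 0.3 0 0; -0.055 0 0 0 0.2 0 0")

```text
time_s: 69.6
eef_pos: [0.4798, 0.1038, 0.0728]
eef_rot: [-0.668, 0.67, -0.229, 0.229]
wrist_force: [-5.2, -8.0, 13.0]
opening: 0.179
```

Run:
```python
from h import *
ctrl.camera('top');ctrl.camera('top');st()
p=pose()[0]; d=p-np.array([.5472,.1917,0]); print(np.hypot(*d[:2]),np.degrees(np.arctan2(d[1],d[0]))%360)
```

```text
t 69.70 pos [0.4797 0.1039 0.0728] yaw -0.659 tilt [-0.    -0.003 -1.   ] F [-6.5 -6.6 13.6] op 0.180 q [-0.03  0.18  1.93 -0.    1.03  0.63]
0.110752675715416 232.47656728851928
```

Call:
apply_moves(plan="0 0 0 0 0 0 0.3; 0 0 0 0 0 0 0.5; 0 0 0 0 0 0 0.7; 0 0 0 0 0 0 0.8; 0 0 0 0 0 0 0.8")

```text
time_s: 70.2
eef_pos: [0.4797, 0.1052, 0.0712]
eef_rot: [-0.669, 0.669, -0.229, 0.229]
wrist_force: [-0.4, -0.6, -0.1]
opening: 0.802
```

Call:
apply_moves(plan="0 -0.3 0 0 0 0 0.8; 0 -0.6 0 0 0 0 0.8; 0 -0.6 0 0 0 0 0.8; 0 -0.6 0 0 0 0 0.8; 0 -0.3 0 0 0 0 0.8")

```text
time_s: 70.7
eef_pos: [0.4812, 0.1052, 0.1943]
eef_rot: [0.67, -0.669, 0.227, -0.23]
wrist_force: [1.0, 0.2, -0.5]
opening: 0.802
```

Run:
```python
from h import *
ctrl.camera('top');ctrl.camera('top');st()
a=np.radians(82.1); g=[.5472+.11*np.cos(a),.1917+.11*np.sin(a)]; print(g)
plan([.44,-.10,.25],-.66,n=10,claw=1)
overlay('o38',[(g+[.044],.062,(0,0,255)),(g+[.17],.015,(0,200,200)),([.4796,.1049,.1],.009,(255,0,0))],None,1.3)
shot('side','s38',(60,60,280,260),3)
```

```text
t 70.80 pos [0.4817 0.1052 0.194 ] yaw -0.659 tilt [ 0.005 -0.    -1.   ] F [ 0.  -0.2 -0.3] op 0.802 q [-0.03  0.01  1.84  0.    1.29  0.63]
[np.float64(0.5623189000640861), np.float64(0.300656040956214)]
0.19 -0.11 -0.38 -0.00 0.00 0.00 1 ;
0.19 -0.11 -0.38 -0.00 0.00 0.00 1 ;
0.19 -0.11 -0.38 -0.00 0.00 0.00 1 ;
0.19 -0.11 -0.38 -0.00 0.00 0.00 1 ;
0.19 -0.11 -0.38 -0.00 0.00 0.00 1 ;
0.19 -0.11 -0.38 -0.00 0.00 0.00 1 ;
0.19 -0.11 -0.38 -0.00 0.00 0.00 1 ;
0.19 -0.11 -0.38 -0.00 0.00 0.00 1 ;
0.19 -0.11 -0.38 -0.00 0.00 0.00 1 ;
0.19 -0.11 -0.38 -0.00 0.00 0.00 1 ;
N 10
```

View pics/s38.png

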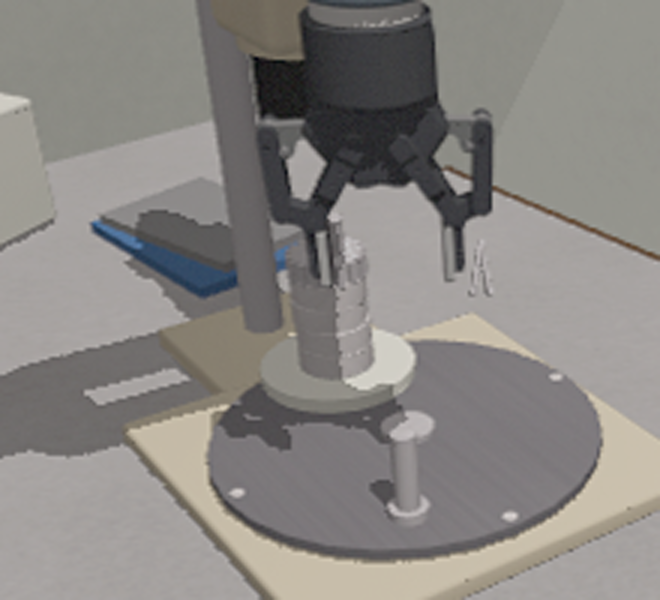

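View pics/o38.png

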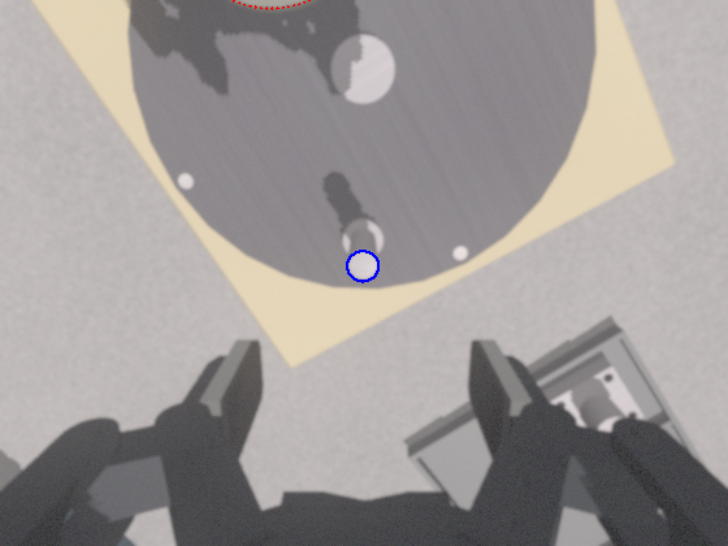

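Turntable is at its stop. Move the arm clear for a final look.

Call:
apply_moves(plan="0.19 -0.11 -0.38 0 0 0 1; 0.19 -0.11 -0.38 0 0 0 1; 0.19 -0.11 -0.38 0 0 0 1; 0.19 -0.11 -0.38 0 0 0 1; 0.19 -0.11 -0.38 0 0 0 1")

```text
time_s: 71.4
eef_pos: [0.458, 0.0005, 0.2171]
eef_rot: [-0.669, 0.669, -0.23, 0.228]
wrist_force: [0.8, 0.2, 1.2]
opening: 0.999
```

Call:
apply_moves(plan="0.19 -0.11 -0.38 0 0 0 1; 0.19 -0.11 -0.38 0 0 0 1; 0.19 -0.11 -0.38 0 0 0 1; 0.19 -0.11 -0.38 0 0 0 1; 0.1 0 -0.2 0 0 0 1")

```text
time_s: 71.9
eef_pos: [0.44, -0.0945, 0.2399]
eef_rot: [-0.669, 0.669, -0.23, 0.229]
wrist_force: [-0.1, 0.1, 0.7]
opening: 0.997
```

Run:
```python
from h import *
st(); shot('side','s39'); shot('side','s39b',(80,90,280,240),3.5); shot('top','t39',(100,100,470,320),2)
print(ctrl.recognise('top','flange')[:2])
```

```text
t 71.90 pos [ 0.44   -0.0945  0.2399] yaw -0.660 tilt [-0.002  0.    -1.   ] F [-0.1  0.1  0.7] op 0.997 q [-0.48 -0.13  1.88 -0.    1.39  0.18]
[{'point': [0.5447, -0.1323, 0.0205], 'score': 0.66}]
```

View pics/s39.png

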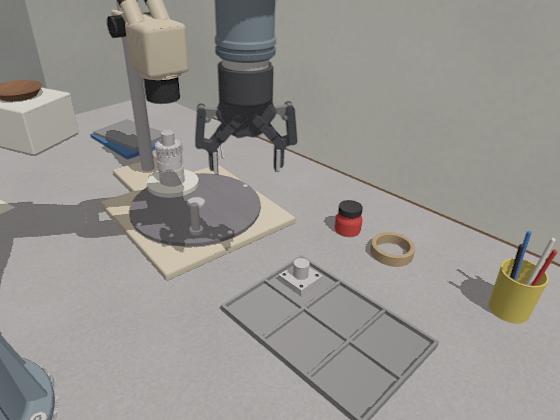

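View pics/s39b.png

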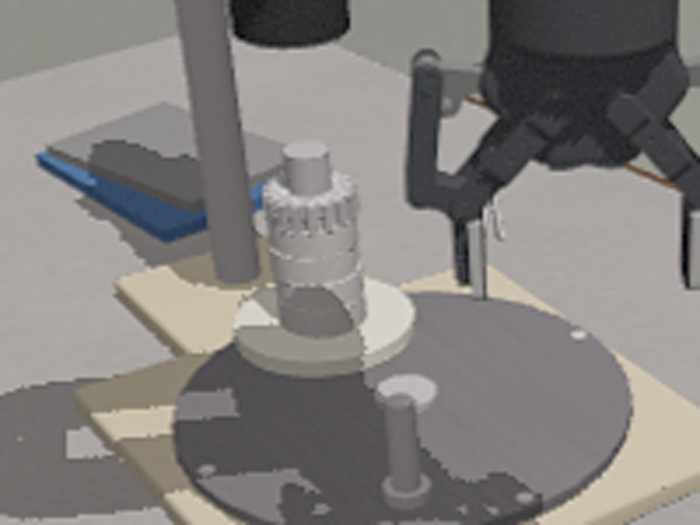

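View pics/t39.png

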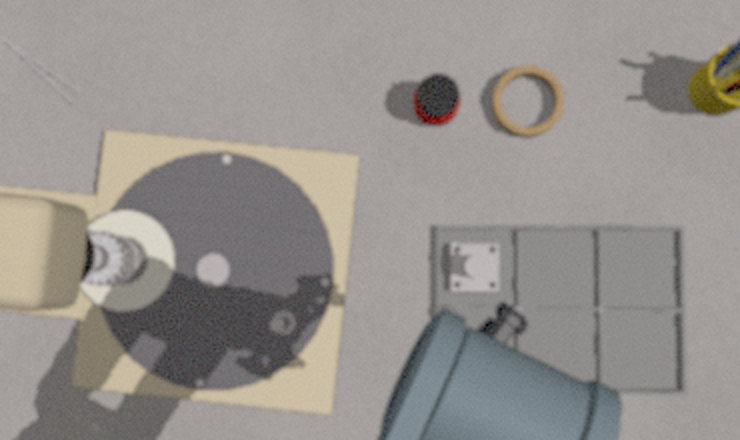

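Call:
apply_moves(plan="0 0 0 0 0 0 1; 0 0 0 0 0 0 1; 0 0 0 0 0 0 1; 0 0 0 0 0 0 1; 0 0 0 0 0 0 1")

```text
time_s: 72.6
eef_pos: [0.4407, -0.0932, 0.241]
eef_rot: [0.669, -0.669, 0.229, -0.229]
wrist_force: [-0.0, 0.3, 0.1]
opening: 0.994
```

Run:
```python
from h import *
st(); print(ctrl.hand_in())
```

```text
t 72.60 pos [ 0.4407 -0.0932  0.241 ] yaw -0.659 tilt [ 0. -0. -1.] F [-0.   0.3  0.1] op 0.994 q [-0.47 -0.13  1.88  0.    1.4   0.19]
the job is handed in; nothing more can be done
None
```

The job is done and handed in at 72.6 s of the 210 s allowed. I indexed the turntable to loading and moved the flange to the free tray compartment. All four risers and then the gear, hub up, went on the platform, and I indexed the turntable back under the microscope.

**Last checks:**
- **Stack:** measured before the turn back, it matched the platform centre within about 1–2 mm. In the last side and top pictures it stands upright under the lens.
- **Turntable:** the handle sits where it did at the start, so the table is on its stop.
- **Flange:** it lies flat in its compartment. The network put it at (0.545, −0.132), against a compartment centre of about (0.541, −0.135).
- **Jar and tape:** both look unmoved. I compared them by eye only, not by measurement.
- **Arm:** it stands clear of everything and touches nothing.

**What went wrong or disagreed:**
- **Fingertip height:** the cameras showed the fingertips about 28 mm farther back than `ctrl.tcp_to_tips` says. My first flange grasp closed above the hub. I used the measured height from then on.
- **Flange knocked:** while I was building the stack, the flange was pushed about 25 mm, up against a tray divider. I picked it up again and re-centred it, so that correction came after the gear was placed.
- **Wrist force:** two hub grasps read 40–41 N upward at the wrist. That is well under the 120 N limit. I took it to be the fingers, not the gripper's body, pressing, but did not confirm that.

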